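Square-check the painted panels and put the square away

ROBOT

A 7-joint arm with a two-finger parallel gripper is mounted at the origin on the work surface. World frame = base frame: x ahead of the robot, y to its left, z up, the work surface at z = 0. Lengths are in m, angles in rad, forces in N, time in s.
With the tool pointing down it reaches from about 0.4 to 0.875 m from the base axis. Payload 19.3 kg.
Tool frame: the origin (TCP) lies at the very end of the fingers, on their centre line; the grasp point (between the pads) lies 19 mm behind it; z points along the fingers, y is the direction in which the jaws open and shut (so a half turn about z gives the same grasp; the last joint's range is limited). The gripper opens to 85 mm and grips with 20 to 120 N. Pads are 22 mm wide; open, the fingers measure 114 mm over their backs; the gripper's body (76 mm by 85 mm) begins 54 mm behind the grasp point. The pads swing forward as they close: fully open they stand 13 mm farther back than shut.
Start: joints at [1.205, 0.521, -0.036, 1.599, 0.021, 1.021, -0.113], TCP at [0.182, -0.598, 0.231] pointing down, gripper open.
Joint ranges: [-2.91, 2.91], [-0.3, 2.13], [-1.5, 1.42], [0.17, 2.43], [-1.26, 4.41], [0.16, 1.93], [-2.52, 2.52]. Speed limits (rad/s): [1.89, 1.89, 2.39, 2.39, 3.01, 3.01, 3.01].

INTERFACE

Orientations are given as [roll, pitch, yaw] about the fixed x, y, z axes, in that order (R = Rz(yaw) Ry(pitch) Rx(roll)).
In Python, from workcell import bot, viewer gives the robot as it stands.
- The arm moves only by the shell command python3 -m creep 'ROWS' [FORCE]. ROWS is JSON, a list of rows, each an object of numbers: "rx", "ry", "rz": the turn, a rotation vector about the tool's x, y, z in degrees; "tx", "ty", "tz": the shift along the tool's x, y, z in mm; "hand": the closure, from -1 (fully open) to 1 (shut), so that 0 is half open. In form: [{"rx": .., "ry": .., "rz": .., "tx": .., "ty": .., "tz": .., "hand": ..}, ...]. A call has 1 to 8 rows; each row is the pose to reach, as a shift and turn from the pose commanded when the call began, along the tool's axes at that moment; what a row does not reach only later rows make up. A row lasts 1/10 s, in which the tool goes at most 50 mm and 8.59 degrees, less where a joint would pass 70% of its speed; a pose out of reach is approached as far as the arm can. A call with a gripper value outside its range is refused whole. The fingers move at their own pace and stop on an object; FORCE is the grip in N (left out, the last holds). Time passes only in rows, so rows that repeat a pose let the fingers close. It gives the time, the measured TCP pose, the force and the opening at its end, in the units of the state.
- bot.observe(): the state, without advancing time (a new reading comes with each control period).
- viewer.grab_frame(name): name is "side" or "top" or "wrist"; returns a dict with "pixels" (480x640x3 uint8, blue, green, red), "vertical_fov" (degrees; the focal length in pixels is half the picture's height over the tangent of half this angle, whatever the lens; pixels are square), "cx", "cy" (the principal point, pixels), "rvec" (rotation vector, rad) and "tvec" (3), from world to camera coordinates, as OpenCV has them; the wrist camera has in their place "tool_from_camera" (4x4, takes a point from camera to tool coordinates, whose origin is the TCP and whose axes are the flange's). Camera axes: x right, y down, z forward; pixel columns grow to the right and rows downward; lengths in m; the calibration is good to about 2 mm. The wrist camera is an equidistant fisheye: a pixel r from the principal point sees the ray r / f radians off the axis. A picture is of the moment at which its call begins: read the wrist's pose just before it. There is no depth.
- bot.job_done(): hands the job in, once; it reports no verdict.
Trained networks look in a picture, given as the dict that the camera call returned (one of the last four; its "shot" number tells which), for a name from the list of things; names that differ only in an ending like _2 or _b are one class to them, and where a whole thing is asked for, a point or a joint stands for the part that bears it (a point fixed in the world has none). Each returns a list of dicts, best first, with "score" (0 to 1); they miss things now and then, are a little off and sometimes report something else, mostly with a low value. They report only what shows in the picture. A call takes as long as a camera call. They do not tell look-alikes from the thing itself.
- viewer.outline_of(target, picture): "mask" (480x640 bool, what is visible of it) and "bbox" ([left, top, right, bottom] in pixels, round what is visible of it).
The state is a dict: "clock": time; "qpos": joint angles; "qd": joint speeds; "joint_efforts": joint torques, N m; "position": TCP position; "tool_rot": TCP orientation; "force": force on the tool from outside, world axes, zero at the start; "moment": the same for the moment, N m; "grip_width": finger opening in m.
Only numpy, scipy, OpenCV 4.12 (cv2) and the standard library are available. Lean on these libraries where they do the work, as an engineer would, in place of code of your own. Each camera call takes 0.05 s, during which the arm holds its last target.

TASK

Check the painted stone panels lying on the table with the aluminium square: taking the panels from the largest to the smallest, hold the square around first the near-left and then the near-right corner of each (the two corners on the robot's side, left and right as seen from the robot) and press it lightly so that both legs sit flush on both faces without a gap for a good second, letting the panel shift a little if it must. Then lay the square flat in the wooden tool box, let go of it and lower the lid gently until it is fully shut, leaving the bottles and the jar on the table where they stand.

Things in the scene. Friction and masses are not known exactly. Their poses are not given: they have to be found in the camera images.
- panel_large: The large painted panel, a loose grey cast-stone slab 130 x 130 x 24 mm lying flat with abstract paint on top (may be absent). Origin: centre of its underside; x points away from the robot (within about 12 degrees at the start), y to the left, z up, each square to its sides. It slides on the table when pushed with about 7 to 10 N
- panel_large_left (a point): The large panel's near-left corner: its vertical corner edge on the robot's side, to the robot's left, half-way up (12 mm above the panel's underside); axes as the panel
- panel_large_right (a point): The large panel's near-right corner: its vertical corner edge on the robot's side, to the robot's right, half-way up (12 mm above the panel's underside); axes as the panel
- panel_middle: The middle painted panel, a loose grey cast-stone slab 110 x 110 x 24 mm lying flat with abstract paint on top (may be absent). Origin: centre of its underside; x points away from the robot (within about 12 degrees at the start), y to the left, z up, each square to its sides. It slides on the table when pushed with about 5 to 8 N
- panel_middle_left (a point): The middle panel's near-left corner: its vertical corner edge on the robot's side, to the robot's left, half-way up (12 mm above the panel's underside); axes as the panel
- panel_middle_right (a point): The middle panel's near-right corner: its vertical corner edge on the robot's side, to the robot's right, half-way up (12 mm above the panel's underside); axes as the panel
- panel_small: The small painted panel, a loose grey cast-stone slab 90 x 90 x 24 mm lying flat with abstract paint on top (may be absent). Origin: centre of its underside; x points away from the robot (within about 12 degrees at the start), y to the left, z up, each square to its sides. It slides on the table when pushed with about 3 to 5 N
- panel_small_left (a point): The small panel's near-left corner: its vertical corner edge on the robot's side, to the robot's left, half-way up (12 mm above the panel's underside); axes as the panel
- panel_small_right (a point): The small panel's near-right corner: its vertical corner edge on the robot's side, to the robot's right, half-way up (12 mm above the panel's underside); axes as the panel
- square_corner (a point): Inner corner of the loose checking square, half-way up its legs (9 mm above its underside). The square is a bare aluminium L, 18 mm thick: from this inner corner one leg runs 65 mm along its own +x and the other 65 mm along its own +y (inner faces); both legs are 18 mm wide, outside the inner faces, so the L measures 83 x 83 mm over all. Mass about 0.17 kg
- square_grip (a point): Centre of the square's black upright grip block, which stands on the outside of its knee: 9 mm towards -x and 9 mm towards -y of the inner corner, 39 mm above the square's underside. The block rises from 18 to 60 mm above the underside, is 14 mm thick along the square's diagonal (the direction half-way between its +x and +y legs) and 24 mm wide across it. Axes as the square
- toolbox: Fixed open wooden tool box, 180 x 180 mm outside, 80 mm high, walls and floor 6 mm thick. Origin: centre of its underside; x points away from the robot towards the hinged rim, z up
- box_lid (a joint): Lid of the tool box, hinged on its far (+x) top rim: 0 is closed flat, about 1.5 rad stands upright; the hinge is stiff and stays where it is left (about 2 N at the free edge moves it down)
- box_lid_hinge (a point): Hinge line of the lid, mid-way along the far rim, 80 mm above the box's underside. The lid, 8 mm thick, 180 x 180 mm, reaches from here 180 mm along its own -x; its outer face is 8 mm along its own z. The axes turn with the lid (closed: same as the box's)
- box_lid_handle (a point): End of the small brass knob on the lid's outer face, 35 mm out from that face, 30 mm from the lid's free edge and midway along it; axes as the lid
- paint_bottle: Bystander: white paint bottle with a black cap, 48 mm diameter, 120 mm tall; origin at its foot
- paint_jar: Bystander: white paint jar, 52 mm diameter, 60 mm tall; origin at its foot
- ink_bottle: Bystander: black ink bottle, 44 mm diameter, 100 mm tall; origin at its foot
Not all that is in view belongs to the job. Of the things shaped like the part that bears square_corner, the aluminium one is meant.

How it is judged:
By the outcome, as a careful person would: the job done as asked, in the order asked, and still so for the second after the job is handed in, with the robot touching nothing.
Of panel_large, panel_middle, panel_small only 2 to 3 are there at a start; the rules pass over those that are not, and their reading is None.
At some moment in a run one of panel_large, panel_middle, panel_small may be knocked a few centimetres aside while the robot is not near it.
Once in a run the grip may slacken for a moment while it holds something.
It also fails if it takes over 210 s, if anything falls off the work surface, if the arm or the gripper's body presses on something with over 40 N, if the wrist force passes 120 N, or if a joint passes its speed limit or range.

## Working session

There is one attempt and no reset: what is moved stays moved. The work goes in short steps, Python scripts to look and compute and a shell command to move; the robot and the scene stay as the last step left them, time stands still between calls to the robot, and variables do not carry over. Pictures are saved under pics/ and viewed, and the job is handed in when it is done.

```bash
ls; mkdir -p pics; python3 - <<'E'
from workcell import bot, viewer
import cv2
print(bot.observe())
for n in ("side","top","wrist"):
    f=viewer.grab_frame(n)
    cv2.imwrite(f"pics/{n}0.png",f["pixels"])
    print(n,{k:v for k,v in f.items() if k!="pixels"})
E
```

```text
pics
{'clock': 0.0, 'qpos': array([ 1.20478203,  0.52198989, -0.03630409,  1.59999843,  0.02118692,
        1.02110391, -0.1128274 ]), 'qd': array([-3.37726751e-04,  2.29596430e-04, -4.08035653e-04,  2.23204394e-03,
       -1.15299735e-04, -1.06683208e-03,  7.25454423e-05]), 'joint_efforts': array([ 3.39076387e-04, -9.27093530e+01,  1.98000737e+00, -3.69926226e+01,
        1.78199628e-02,  8.14001978e-03,  2.53010506e-05]), 'position': array([ 0.18205691, -0.59754679,  0.23074445]), 'tool_rot': array([-3.14048049e+00,  8.03339187e-05,  2.95749746e-01]), 'force': array([-0.22285585, -0.92005758, -0.22845378]), 'moment': array([-0.01277966,  0.02016491,  0.07004346]), 'grip_width': 0.08529629588709442}
side {'vertical_fov': 43.02661830082888, 'cx': 315.258843597856, 'cy': 229.00688068862783, 'rvec': array([ 0.88648849, -2.28634602,  1.30584599]), 'tvec': array([0.4565348 , 0.26952944, 0.94863017]), 'shot': 1}
top {'vertical_fov': 43.110008418472624, 'cx': 323.8236236574426, 'cy': 233.21938893232456, 'rvec': array([ 2.149705  , -2.11696236,  0.19610557]), 'tvec': array([0.03562696, 0.58172537, 1.23379446]), 'shot': 2}
wrist {'vertical_fov': 65.70646984690485, 'cx': 319.65271845730075, 'cy': 240.20643650378312, 'tool_from_camera': array([[-5.16049290e-04, -9.51879899e-01, -3.06470865e-01,
         7.93635478e-02],
       [ 9.99999366e-01, -7.97851589e-04,  7.94235130e-04,
         9.62636940e-04],
       [-1.00053472e-03, -3.06470261e-01,  9.51879708e-01,
        -1.42805307e-01],
       [ 0.00000000e+00,  0.00000000e+00,  0.00000000e+00,
         1.00000000e+00]]), 'shot': 3}
```

View pics/top0.png

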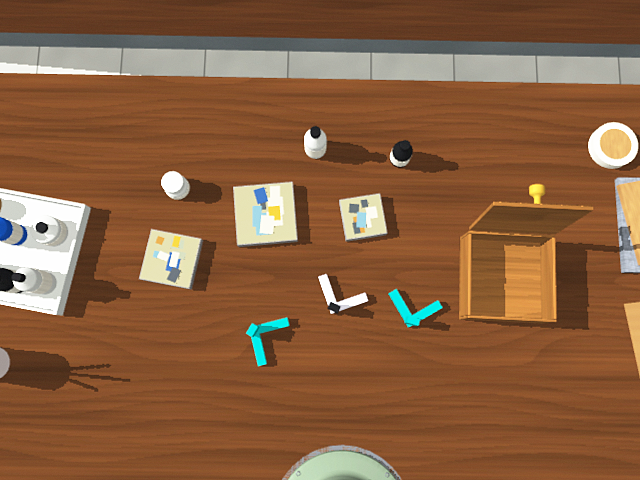

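View pics/side0.png

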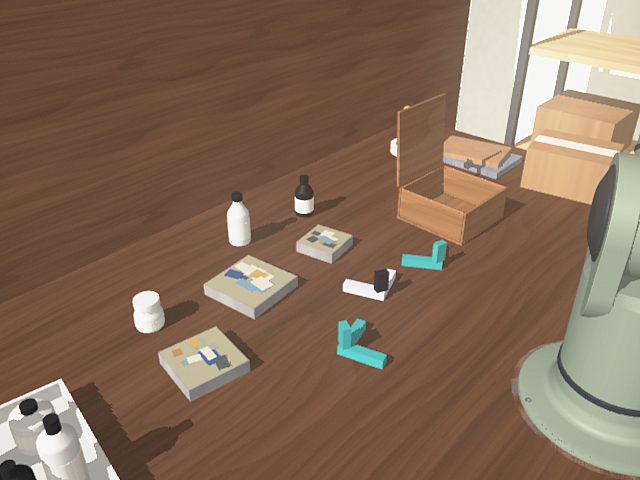

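View pics/wrist0.png

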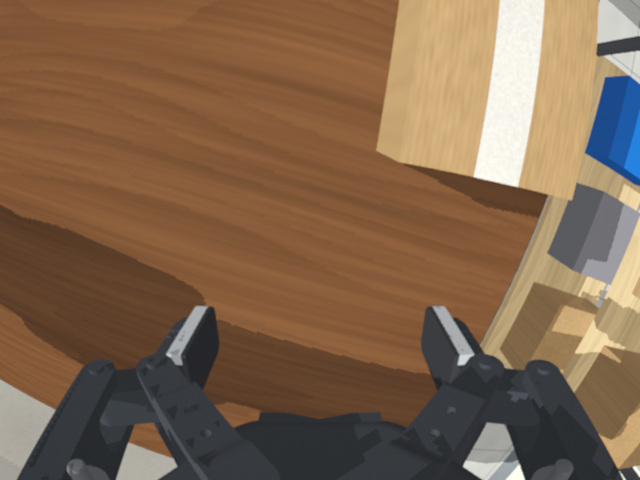

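The top picture shows the large panel at (265,213), the middle one at (171,259) and the small one at (363,217). The L-shapes are aluminium with a black grip at (337,297), and turquoise at (265,335) and (413,310). The aluminium one is the one meant, because it is bare metal with a black block. The open box is at (508,280). Next I'll write the measuring helpers and confirm the square in a crop.

```bash
cat > h.py <<'E'
import numpy as np, cv2
from scipy.optimize import minimize, least_squares
from scipy.spatial.transform import Rotation as Ro
from workcell import bot, viewer
def K(f):
    fl=240/np.tan(np.radians(f["vertical_fov"])/2)
    return np.array([[fl,0,f["cx"]],[0,fl,f["cy"]],[0,0,1.]])
def proj(f,P):
    p,_=cv2.projectPoints(np.asarray(P,float).reshape(-1,1,3),f["rvec"],f["tvec"],K(f),None); return p.reshape(-1,2)
def back(f,uv,z):
    R,_=cv2.Rodrigues(f["rvec"]); C=-R.T@f["tvec"]
    d=R.T@np.linalg.inv(K(f))@np.array([uv[0],uv[1],1.]); return C+d*(z-C[2])/d[2]
def tf(p,P,z0=0):
    c,s=np.cos(p[2]),np.sin(p[2]); P=np.asarray(P,float)
    return np.c_[p[0]+c*P[:,0]-s*P[:,1],p[1]+s*P[:,0]+c*P[:,1],P[:,2]+z0]
def boxpts(x0,x1,y0,y1,z0,z1): return [[x,y,z] for x in(x0,x1) for y in(y0,y1) for z in(z0,z1)]
def parts(kind):
    if kind.startswith("panel"):
        h={"panel_large":.065,"panel_middle":.055,"panel_small":.045}[kind]; return [boxpts(-h,h,-h,h,0,.024)]
    a=np.array(boxpts(-.018,.065,-.018,0,0,.018)); b=np.array(boxpts(-.018,0,-.018,.065,0,.018))
    g=[]
    for u in(-7,7):
        for v in(-12,12):
            for z in(18,60):
                d=np.array([1,1])/2**.5;e=np.array([-1,1])/2**.5
                q=np.array([-9,-9])+u*d+v*e; g.append([q[0]/1e3,q[1]/1e3,z/1e3])
    return [a,b,np.array(g)]
def render(f,kind,p,z0=0,S=4):
    m=np.zeros((480*S,640*S),np.uint8)
    for q in parts(kind):
        h=cv2.convexHull(((proj(f,tf(p,q,z0))+.5)*S-.5).astype(np.float32))
        cv2.fillConvexPoly(m,np.round(h).astype(np.int32),255)
    return cv2.resize(m,(640,480),interpolation=cv2.INTER_AREA)/255.
def fit(views,kind,p0,z0=0):
    # views list of (frame,mask)
    def cost(q):
        p=[q[0]/1e3,q[1]/1e3,np.radians(q[2])]
        return sum(np.abs(render(f,kind,p,z0)-m).sum()/m.sum() for f,m in views)
    x=np.array([p0[0]*1e3,p0[1]*1e3,np.degrees(p0[2])])
    for s in (15,5,1.5):
        sim=np.vstack([x,x+[s,0,0],x+[0,s,0],x+[0,0,s]])
        r=minimize(cost,x,method="Nelder-Mead",options=dict(initial_simplex=sim,xatol=.03,fatol=1e-5)); x=r.x
    return np.array([x[0]/1e3,x[1]/1e3,np.radians(x[2])]),r.fun/len(views)
def show(img,name,crop=None,s=1):
    if crop: l,t,r,b=crop; img=img[t:b,l:r]
    cv2.imwrite("pics/"+name,cv2.resize(img,None,fx=s,fy=s,interpolation=cv2.INTER_NEAREST))
E
python3 - <<'E'
from h import *
T=viewer.grab_frame("top");S=viewer.grab_frame("side")
for n in ("panel_large","panel_middle","panel_small","square_corner","toolbox","box_lid","paint_bottle","ink_bottle","paint_jar"):
    for nm,f in(("T",T),("S",S)):
        print(n,nm,[(np.round(o["score"],2),np.round(o["bbox"]),int(o["mask"].sum())) for o in viewer.outline_of(n,f)][:4])
show(T["pixels"],"sq.png",(230,260,460,380),3)
E
```

```text
panel_large T [(np.float64(0.73), array([235., 183., 297., 246.]), 3684), (np.float64(0.56), array([471., 181., 592., 234.]), 3223)]
panel_large S [(np.float64(0.56), array([203., 255., 298., 321.]), 3485)]
panel_middle T [(np.float64(0.86), array([144., 230., 203., 293.]), 2780)]
panel_middle S [(np.float64(0.84), array([159., 327., 252., 402.]), 4036), (np.float64(0.49), array([203., 256., 296., 320.]), 3558)]
panel_small T []
panel_small S [(np.float64(0.9), array([293., 225., 352., 265.]), 1428)]
square_corner T [(np.float64(0.87), array([246., 319., 287., 367.]), 637), (np.float64(0.46), array([137., 232., 203., 289.]), 2692)]
square_corner S [(np.float64(0.96), array([398., 240., 448., 269.]), 665), (np.float64(0.62), array([341., 271., 396., 299.]), 925)]
toolbox T [(np.float64(0.88), array([457., 184., 591., 324.]), 11675)]
toolbox S [(np.float64(0.71), array([393.,  94., 508., 243.]), 9498), (np.float64(0.66), array([133., 291., 167., 336.]), 1097), (np.float64(0.43), array([202., 256., 298., 321.]), 3556)]
box_lid T [(np.float64(0.81), array([469., 181., 595., 234.]), 3129)]
box_lid S [(np.float64(0.71), array([397.,  94., 447., 187.]), 3516)]
paint_bottle T [(np.float64(0.8), array([306., 127., 326., 162.]), 564)]
paint_bottle S [(np.float64(0.64), array([225., 191., 251., 246.]), 981), (np.float64(0.34), array([132., 292., 168., 331.]), 1051), (np.float64(0.27), array([298., 228., 353., 261.]), 1399)]
ink_bottle T [(np.float64(0.93), array([392., 139., 412., 170.]), 448)]
ink_bottle S [(np.float64(0.59), array([291., 176., 315., 219.]), 668)]
paint_jar T [(np.float64(0.85), array([159., 175., 189., 204.]), 626), (np.float64(0.72), array([232., 181., 298., 248.]), 3681)]
paint_jar S [(np.float64(0.97), array([134., 290., 166., 332.]), 1083), (np.float64(0.49), array([226., 190., 252., 246.]), 940)]
```

View pics/sq.png

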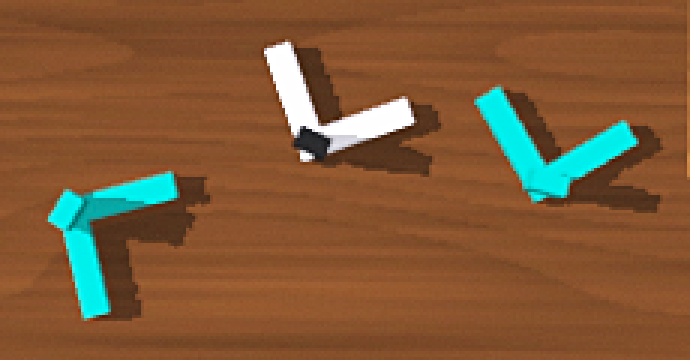

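The crop confirms it: the middle L at top (337,297) is the white aluminium one with the black block. The other two are turquoise. Now I'll fit the poses.

```bash
cat >> h.py <<'E'
def seg(f,kind,p,z0=0):
    """non-wood pixels near predicted outline"""
    hsv=cv2.cvtColor(f["pixels"],cv2.COLOR_BGR2HSV)
    m=((hsv[...,1]<105)|(hsv[...,2]<45)).astype(np.uint8)
    roi=cv2.dilate((render(f,kind,p,z0,1)>.3).astype(np.uint8),np.ones((25,25)))
    m=m&roi
    m=cv2.morphologyEx(m,cv2.MORPH_OPEN,np.ones((2,2)))
    n,l,st,_=cv2.connectedComponentsWithStats(m)
    if n<2: return m.astype(float)
    m=(l==1+np.argmax(st[1:,4])).astype(np.uint8)
    if kind.startswith("panel"):
        c,_=cv2.findContours(m,cv2.RETR_EXTERNAL,cv2.CHAIN_APPROX_NONE); m[:]=0
        cv2.fillPoly(m,c,1)
    return m.astype(float)
def locate(frames,kind,p0,z0=0,save=None):
    p=np.array(p0,float)
    for it in range(2):
        ms=[(f,seg(f,kind,p,z0)) for f in frames]
        p,e=fit(ms,kind,p,z0)
    if save:
        for i,(f,m) in enumerate(ms):
            im=f["pixels"].copy(); r=(render(f,kind,p,z0)>.5).astype(np.uint8)
            for mm,col in((m.astype(np.uint8),(0,255,0)),(r,(0,0,255))):
                c,_=cv2.findContours(mm,cv2.RETR_EXTERNAL,cv2.CHAIN_APPROX_NONE); cv2.drawContours(im,c,-1,col,1)
            x,y=proj(f,[[p[0],p[1],z0]])[0].astype(int)
            a,b=max(0,x-50),max(0,y-50)
            show(im,f"{save}{i}.png",(a,b,min(640,a+100),min(480,b+100)),4)
    return p,e
E
python3 - <<'E'
from h import *
T=viewer.grab_frame("top");S=viewer.grab_frame("side")
g={"panel_large":((265,213),0),"panel_middle":((171,259),-.2),"panel_small":((363,217),.1),"square":((337,305),-1.2)}
for n,(uv,yw) in g.items():
    q=back(T,uv,.012)
    for fr,t in(([T],"T"),([S],"S"),([T,S],"TS")):
        p,e=locate(fr,n,[q[0],q[1],yw],save=f"f_{n}_{t}" if t=="TS" else None)
        print(n,t,np.round(p[:2]*1e3,1),np.round(np.degrees(p[2]),2),round(e,3))
import glob
names=sorted(glob.glob("pics/f_*_TS*.png"));ims=[cv2.resize(cv2.imread(x),(200,200)) for x in names]
ims=[cv2.resize(cv2.imread(x),(200,200),interpolation=cv2.INTER_AREA) for x in names]
cv2.imwrite("pics/m.png",np.vstack([np.hstack(ims[:4]),np.hstack(ims[4:])]));print(names)
R,_=cv2.Rodrigues(T["rvec"]);print(-R.T@T["tvec"])
for n,uv,z in(("boxNL",(460,321),.08),("boxNR",(557,321),.08),("boxFL",(460,235),.08),("boxFR",(556,235),.08),("jar",(174,199),0),("pb",(316,158),0),("ib",(401,166),0)): print(n,np.round(back(T,uv,z),3))
E
```

```text
panel_large T [627.2 171.4] 6.21 0.021
panel_large S [624.8 175.7] 4.77 0.15
panel_large TS [627.  172.4] 5.93 0.097
panel_middle T [524.5 370.9] -9.98 0.021
panel_middle S [524.2 374.9] -9.73 0.116
panel_middle TS [524.6 371.5] -9.18 0.079
panel_small T [623.5 -42.2] 10.11 0.028
panel_small S [622.  -37.4] 6.73 0.116
panel_small TS [623.6 -41.3] 9.88 0.088
square T [436.2  13.9] -70.08 0.091
square S [432.9  20.6] -76.38 0.296
square TS [436.5  14.7] -70.35 0.218
['pics/f_panel_large_TS0.png', 'pics/f_panel_large_TS1.png', 'pics/f_panel_middle_TS0.png', 'pics/f_panel_middle_TS1.png', 'pics/f_panel_small_TS0.png', 'pics/f_panel_small_TS1.png', 'pics/f_square_TS0.png', 'pics/f_square_TS1.png']
[0.35699546 0.05316356 1.31592186]
boxNL [ 0.4   -0.233  0.08 ]
boxNR [ 0.403 -0.429  0.08 ]
boxFL [ 0.577 -0.237  0.08 ]
boxFR [ 0.58  -0.436  0.08 ]
jar [0.662 0.377 0.   ]
pb [0.762 0.064 0.   ]
ib [ 0.746 -0.127  0.   ]
```

View pics/m.png

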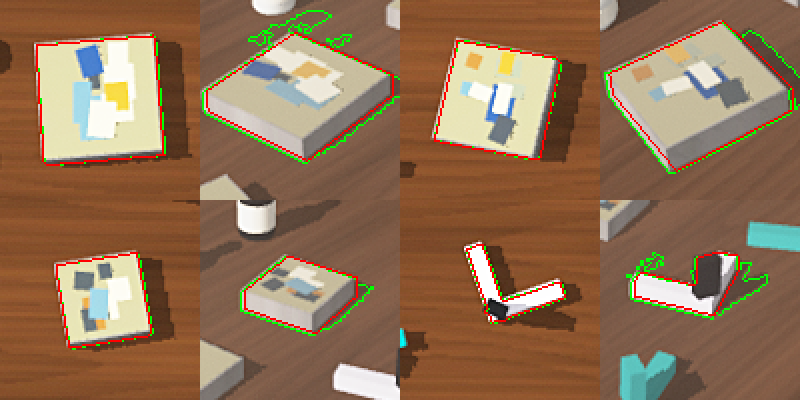

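The top-view fits are tight, while the side segmentation picks up shadow, so I'll rely on the top view. Next I'll plan the approach to the square's grip.

```bash
cat >> h.py <<'E'
def pose():
    s=bot.observe(); return np.array(s["position"]),Ro.from_euler("xyz",s["tool_rot"])
def plan(pos_mm,yaw_deg,start=None,verbose=True):
    p,R=start if start is not None else pose()
    G=Ro.from_euler("xyz",[np.pi,0,np.radians(yaw_deg)])
    t=R.inv().apply(np.array(pos_mm)-p*1e3); r=np.degrees((R.inv()*G).as_rotvec())
    print("t",np.round(t,1),"r",np.round(r,2)); return t,r
def tgt(): 
    s=bot.observe(); R=np.degrees(s["tool_rot"])
    print("t=%.2f"%s["clock"],"pos",np.round(s["position"]*1e3,1),"rot",np.round(R,2),"F",np.round(s["force"],1),"M",np.round(s["moment"],2),"w",round(s["grip_width"]*1e3,1),"q",np.round(s["qpos"],2))
E
python3 -c "
from h import *
tgt(); plan([420,-290,260],45); plan([424.7,19.3,150],64.9)"
```

```text
t=1.25 pos [ 182.2 -597.8  231.3] rot [-180.     -0.     16.94] F [0.3 0.4 0.1] M [-0.06  0.   -0.02] w 85.4 q [ 1.2   0.52 -0.04  1.6   0.02  1.02 -0.11]
t [ 317.2 -225.2  -28.7] r [  0.    -0.   -28.06]
t [ 411.8 -519.7   81.3] r [  0.    -0.   -47.96]
```

```bash
python3 -m creep '[{"tx":317,"ty":-225,"tz":-29,"rz":-28},{"tx":317,"ty":-225,"tz":-29,"rz":-28},{"tx":317,"ty":-225,"tz":-29,"rz":-28},{"tx":317,"ty":-225,"tz":-29,"rz":-28},{"tx":317,"ty":-225,"tz":-29,"rz":-28},{"tx":317,"ty":-225,"tz":-29,"rz":-28},{"tx":317,"ty":-225,"tz":-29,"rz":-28},{"tx":317,"ty":-225,"tz":-29,"rz":-28}]'
python3 -c "
from h import *
tgt(); plan([424.7,19.3,150],64.9)"
```

```text
t=1.25 pos [ 182.2 -597.8  231.3] rot [-180.     -0.     16.94] F [0.3 0.4 0.1] M [-0.06  0.   -0.02] w 85.4 q [ 1.2   0.52 -0.04  1.6   0.02  1.02 -0.11]
t [ 411.8 -519.7   81.3] r [  0.    -0.   -47.96]schema error: expected keys rx, ry, rz, tx, ty, tz, hand
```

All seven keys are needed in each row.

```bash
python3 -m creep '[{"rx":0,"ry":0,"rz":-28,"tx":317,"ty":-225,"tz":-29,"hand":-1},{"rx":0,"ry":0,"rz":-28,"tx":317,"ty":-225,"tz":-29,"hand":-1},{"rx":0,"ry":0,"rz":-28,"tx":317,"ty":-225,"tz":-29,"hand":-1},{"rx":0,"ry":0,"rz":-28,"tx":317,"ty":-225,"tz":-29,"hand":-1},{"rx":0,"ry":0,"rz":-28,"tx":317,"ty":-225,"tz":-29,"hand":-1},{"rx":0,"ry":0,"rz":-28,"tx":317,"ty":-225,"tz":-29,"hand":-1},{"rx":0,"ry":0,"rz":-28,"tx":317,"ty":-225,"tz":-29,"hand":-1},{"rx":0,"ry":0,"rz":-28,"tx":317,"ty":-225,"tz":-29,"hand":-1}]'
python3 -c "
from h import *
tgt(); plan([424.7,19.3,150],64.9)"
```

```text
clock: 2.05
position: [0.4213, -0.2878, 0.2608]
tool_rot: [3.141, -0.001, 0.786]
force: [0.5, -0.9, -1.3]
grip_width: 0.0853
t=2.05 pos [ 421.3 -287.8  260.8] rot [ 1.7996e+02 -3.0000e-02  4.5030e+01] F [ 0.5 -0.9 -1.3] M [-0.02 -0.06  0.02] w 85.3 q [ 0.71  0.32 -0.28  1.85  0.1   0.99 -0.4 ]
t [ 219.6 -214.7  110.8] r [  0.04  -0.02 -19.87]
```

```bash
python3 -m creep '[{"rx":0,"ry":0,"rz":-19.9,"tx":219.6,"ty":-214.7,"tz":110.8,"hand":-1},{"rx":0,"ry":0,"rz":-19.9,"tx":219.6,"ty":-214.7,"tz":110.8,"hand":-1},{"rx":0,"ry":0,"rz":-19.9,"tx":219.6,"ty":-214.7,"tz":110.8,"hand":-1},{"rx":0,"ry":0,"rz":-19.9,"tx":219.6,"ty":-214.7,"tz":110.8,"hand":-1},{"rx":0,"ry":0,"rz":-19.9,"tx":219.6,"ty":-214.7,"tz":110.8,"hand":-1},{"rx":0,"ry":0,"rz":-19.9,"tx":219.6,"ty":-214.7,"tz":110.8,"hand":-1},{"rx":0,"ry":0,"rz":-19.9,"tx":219.6,"ty":-214.7,"tz":110.8,"hand":-1},{"rx":0,"ry":0,"rz":-19.9,"tx":219.6,"ty":-214.7,"tz":110.8,"hand":-1}]'
python3 - <<'E'
from h import *
tgt(); plan([424.7,19.3,30],64.9)
f=viewer.grab_frame("wrist"); show(f["pixels"],"w1.png")
E
```

```text
clock: 2.85
position: [0.4232, 0.0203, 0.1487]
tool_rot: [-3.14, -0.001, 1.137]
force: [0.1, -0.4, -0.0]
grip_width: 0.0855
t=2.85 pos [423.2  20.3 148.7] rot [-1.7992e+02 -3.0000e-02  6.5140e+01] F [ 0.1 -0.4 -0. ] M [-0.04 -0.02  0.01] w 85.5 q [ 0.19  0.37 -0.46  2.17  0.26  0.66 -0.88]
t [ -0.3   2.  118.7] r [-0.08 -0.03  0.24]
```

View pics/w1.png

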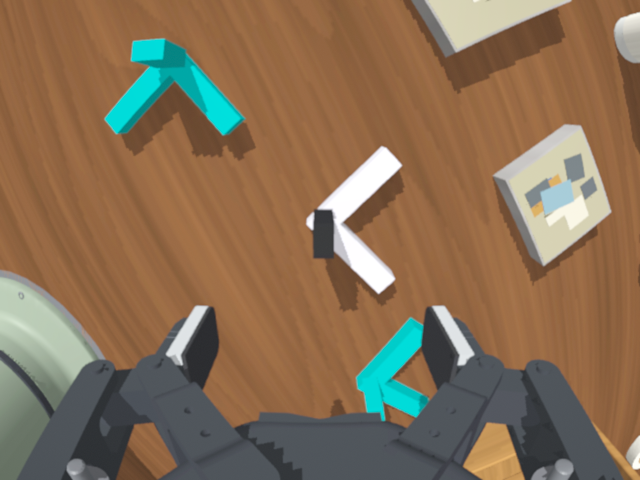

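```bash
cat >> h.py <<'E'
_proj=proj
def wrist(pose_=None):
    p,R=pose(); f=viewer.grab_frame("wrist"); M=np.eye(4);M[:3,:3]=R.as_matrix();M[:3,3]=p
    f["Wc"]=M@f["tool_from_camera"]; return f
def proj(f,P):
    if "Wc" not in f: return _proj(f,P)
    P=np.asarray(P,float).reshape(-1,3); C=np.linalg.inv(f["Wc"]); X=P@C[:3,:3].T+C[:3,3]
    fl=240/np.tan(np.radians(f["vertical_fov"])/2); th=np.arctan2(np.hypot(X[:,0],X[:,1]),X[:,2]); ph=np.arctan2(X[:,1],X[:,0])
    return np.c_[f["cx"]+fl*th*np.cos(ph),f["cy"]+fl*th*np.sin(ph)]
E
python3 - <<'E'
from h import *
f=wrist()
for k,p0 in(("square",[.4362,.0139,np.radians(-70.1)]),("panel_small",[.6235,-.0422,.176])):
    p,e=locate([f],k,p0,save="w1"+k); print(k,np.round(p[:2]*1e3,1),np.degrees(p[2]),e)
E
```

```text
square [440.1  15.4] -69.69676646154008 0.09529903455790992
panel_small [628.2 -40.9] 9.749870699662065 0.04598534286009198
```

View pics/w1square0.png

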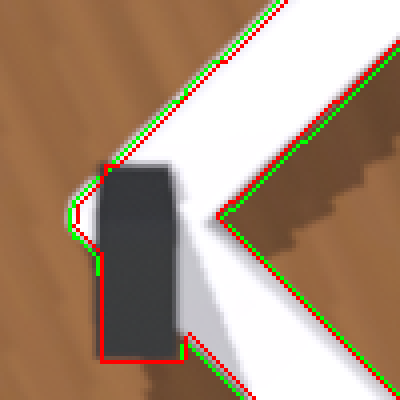

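View pics/w1panel_small0.png

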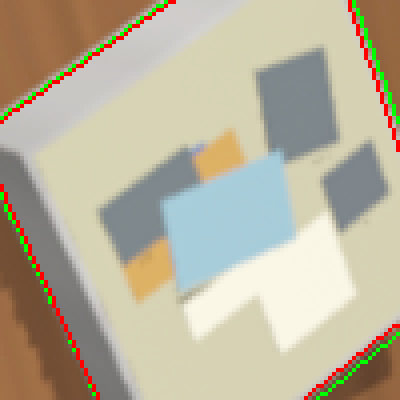

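```bash
python3 -c "
from h import *
plan([426.7,20.3,30],64.9)"

```

```text
t [  4.3   1.5 119.5] r [-0.01  0.01  0.01]
```

```bash
python3 -m creep '[{"rx":0,"ry":0,"rz":0,"tx":4,"ty":1.5,"tz":40,"hand":-1},{"rx":0,"ry":0,"rz":0,"tx":4,"ty":1.5,"tz":80,"hand":-1},{"rx":0,"ry":0,"rz":0,"tx":4,"ty":1.5,"tz":105,"hand":-1},{"rx":0,"ry":0,"rz":0,"tx":4,"ty":1.5,"tz":119.5,"hand":-1},{"rx":0,"ry":0,"rz":0,"tx":4,"ty":1.5,"tz":119.5,"hand":-1},{"rx":0,"ry":0,"rz":0,"tx":4,"ty":1.5,"tz":119.5,"hand":-1}]'
python3 - <<'E'
from h import *
tgt()
f=wrist(); show(f["pixels"],"w2.png")
p,e=locate([f],"square",[.438,.0145,np.radians(-70)],save="w2"); print(np.round(p[:2]*1e3,1),np.degrees(p[2]),e)
E
```

```text
clock: 3.55
position: [0.4269, 0.0191, 0.0305]
tool_rot: [3.141, 0.0, 1.131]
force: [-0.5, -0.4, 0.2]
grip_width: 0.0853
t=3.55 pos [426.9  19.1  30.5] rot [1.7998e+02 1.0000e-02 6.4780e+01] F [-0.5 -0.4  0.2] M [-0.01  0.01  0.06] w 85.3 q [ 0.04  0.6  -0.29  2.23  0.46  0.37 -1.08]
[439.5  16.2] -70.14614646540797 0.09412665419524702
```

View pics/w2.png

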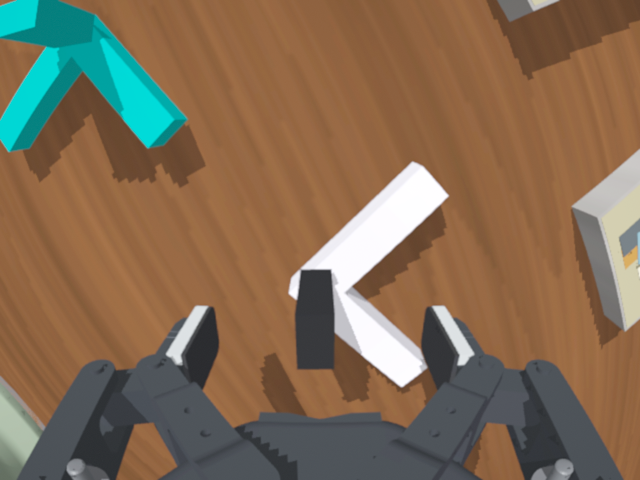

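```bash
python3 -m creep '[{"rx":0,"ry":0,"rz":0,"tx":2.5,"ty":0,"tz":0,"hand":-1},{"rx":0,"ry":0,"rz":0,"tx":2.5,"ty":0,"tz":0,"hand":0.3},{"rx":0,"ry":0,"rz":0,"tx":2.5,"ty":0,"tz":0,"hand":1},{"rx":0,"ry":0,"rz":0,"tx":2.5,"ty":0,"tz":0,"hand":1},{"rx":0,"ry":0,"rz":0,"tx":2.5,"ty":0,"tz":0,"hand":1},{"rx":0,"ry":0,"rz":0,"tx":2.5,"ty":0,"tz":0,"hand":1},{"rx":0,"ry":0,"rz":0,"tx":2.5,"ty":0,"tz":0,"hand":1},{"rx":0,"ry":0,"rz":0,"tx":2.5,"ty":0,"tz":0,"hand":1}]' 80
python3 - <<'E'
from h import *
tgt()
f=wrist(); show(f["pixels"],"w3.png")
E
```

```text
clock: 4.4
position: [0.4277, 0.0221, 0.0302]
tool_rot: [3.141, 0.0, 1.132]
force: [-1.7, -0.4, 9.3]
grip_width: 0.0128
t=4.40 pos [427.7  22.1  30.2] rot [1.7999e+02 1.0000e-02 6.4850e+01] F [-1.7 -0.4  9.3] M [-0.04  0.35  0.03] w 12.8 q [ 0.03  0.6  -0.29  2.23  0.46  0.37 -1.08]
```

View pics/w3.png

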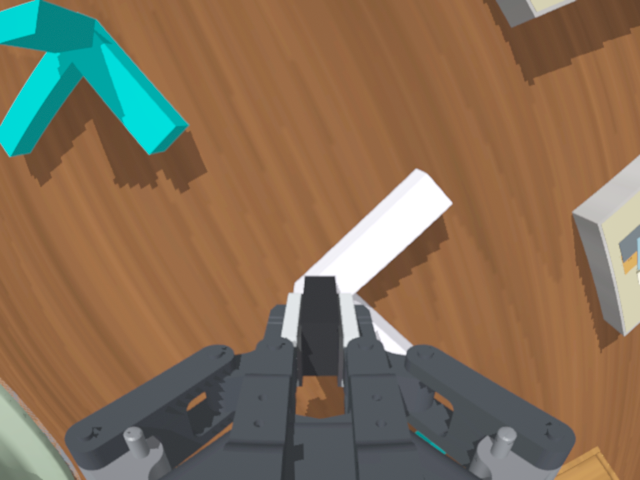

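```bash
python3 -m creep '[{"rx":0,"ry":0,"rz":0,"tx":0,"ty":0,"tz":-10,"hand":1},{"rx":0,"ry":0,"rz":0,"tx":0,"ty":0,"tz":-30,"hand":1},{"rx":0,"ry":0,"rz":0,"tx":0,"ty":0,"tz":-50,"hand":1},{"rx":0,"ry":0,"rz":0,"tx":0,"ty":0,"tz":-50,"hand":1},{"rx":0,"ry":0,"rz":0,"tx":0,"ty":0,"tz":-50,"hand":1},{"rx":0,"ry":0,"rz":0,"tx":0,"ty":0,"tz":-50,"hand":1}]' 80
python3 - <<'E'
from h import *
tgt()
f=wrist(); show(f["pixels"],"w4.png"); T=viewer.grab_frame("top"); S=viewer.grab_frame("side")
show(T["pixels"],"t4.png",(220,150,480,340),3);show(S["pixels"],"s4.png",(250,200,550,400),2)
E
```

```text
clock: 5.05
position: [0.4273, 0.022, 0.0796]
tool_rot: [-3.141, 0.0, 1.132]
force: [1.0, -0.8, -1.8]
grip_width: 0.0129
t=5.05 pos [427.3  22.   79.6] rot [-1.7996e+02  2.0000e-02  6.4840e+01] F [ 1.  -0.8 -1.8] M [ 0.    0.03 -0.  ] w 12.9 q [ 0.11  0.5  -0.38  2.21  0.38  0.49 -1.01]
```

View pics/w4.png

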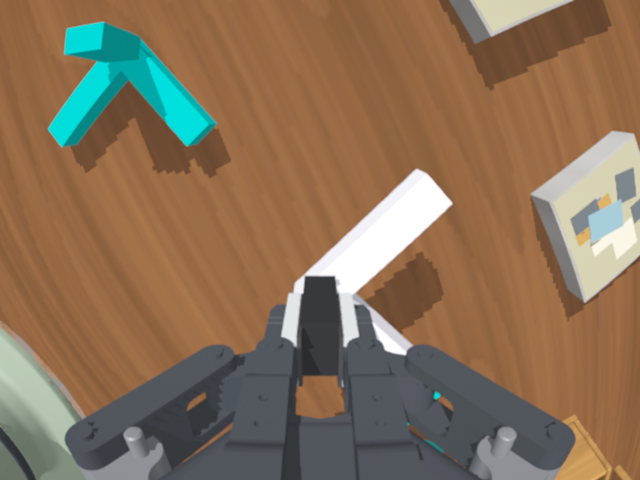

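View pics/t4.png

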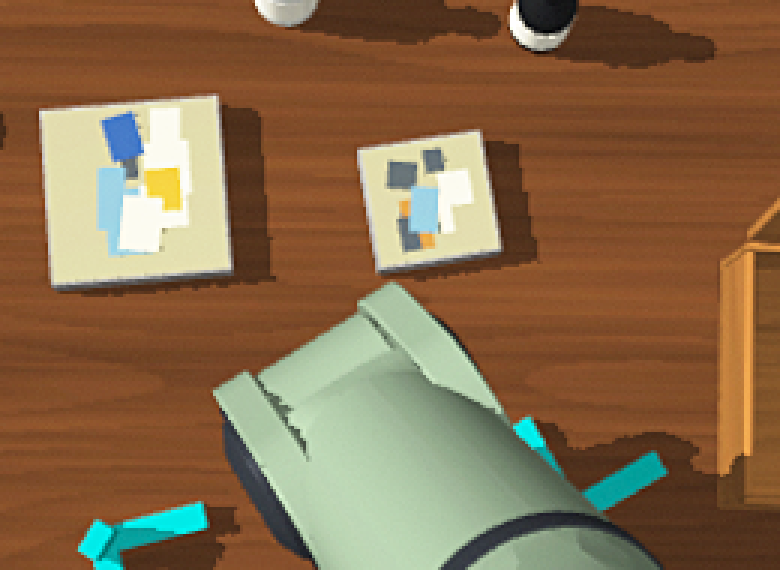

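View pics/s4.png

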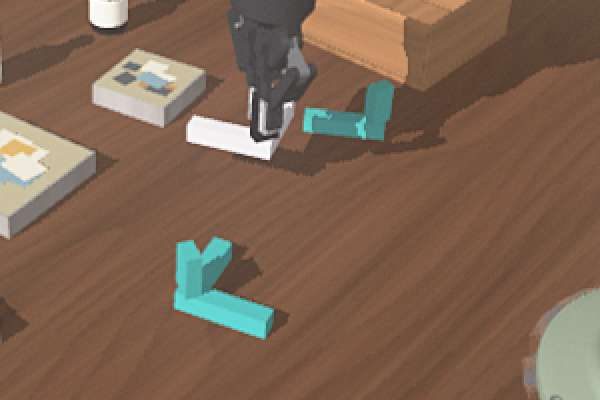

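The square is held level. The wrist view shows the black block between the pads at (320,325), and the legs lie at 45° to the jaws. The wrist and top cameras differ consistently by about (+4.3, +1.4) mm, so I'll re-measure each panel with the wrist camera. Now I'll hover near the large panel's near-left corner.

```bash
cat >> h.py <<'E'
H={"panel_large":.065,"panel_middle":.055,"panel_small":.045}
def grip_goal(kind,p,side,back_mm=0,z=33):
    h=H[kind]*1e3; c,s=np.cos(p[2]),np.sin(p[2]); R=np.array([[c,-s],[s,c]])
    corner=np.array(p[:2])*1e3+R@np.array([-h,h if side=="left" else -h])
    sq=np.degrees(p[2])+(-90 if side=="left" else 0)
    u=np.array([np.cos(np.radians(sq+45)),np.sin(np.radians(sq+45))])
    g=corner-(12.73+back_mm)*u
    print(kind,side,"corner",np.round(corner,1),"grip",np.round(g,1),"toolyaw",round(sq+135,2),"u",np.round(u,3))
    return [g[0],g[1],z],sq+135
E
python3 -c "
from h import *
tgt(); g,y=grip_goal('panel_large',[.6315,.1728,np.radians(6.2)],'left',35,150); plan(g,y)"
```

```text
t=5.20 pos [427.3  22.2  79.5] rot [-1.7995e+02  3.0000e-02  6.4860e+01] F [ 0.  -0.4 -1.3] M [0.01 0.04 0.04] w 12.9 q [ 0.11  0.5  -0.38  2.21  0.38  0.49 -1.01]
panel_large left corner [559.9 230.4] grip [522.7 260.3] toolyaw 51.2 u [ 0.779 -0.627]
t [256.1 -15.  -70.6] r [-0.05  0.03 13.66]
```

```bash
python3 -m creep '[{"rx":0,"ry":0,"rz":0,"tx":0,"ty":0,"tz":-45,"hand":1},{"rx":0,"ry":0,"rz":0,"tx":15,"ty":0,"tz":-70,"hand":1},{"rx":0,"ry":0,"rz":13.7,"tx":256,"ty":-15,"tz":-70,"hand":1},{"rx":0,"ry":0,"rz":13.7,"tx":256,"ty":-15,"tz":-70,"hand":1},{"rx":0,"ry":0,"rz":13.7,"tx":256,"ty":-15,"tz":-70,"hand":1},{"rx":0,"ry":0,"rz":13.7,"tx":256,"ty":-15,"tz":-70,"hand":1},{"rx":0,"ry":0,"rz":13.7,"tx":256,"ty":-15,"tz":-70,"hand":1},{"rx":0,"ry":0,"rz":13.7,"tx":256,"ty":-15,"tz":-70,"hand":1}]' 80
python3 - <<'E'
from h import *
tgt()
f=wrist(); show(f["pixels"],"w5.png"); T=viewer.grab_frame("top"); show(T["pixels"],"t5.png")
p,e=locate([f],"panel_large",[.6315,.1728,np.radians(6.2)],save="w5"); print(np.round(p[:2]*1e3,1),np.degrees(p[2]),e)
E
```

```text
clock: 6.0
position: [0.5229, 0.2666, 0.1492]
tool_rot: [-3.139, -0.002, 0.898]
force: [-0.5, -1.2, -2.0]
grip_width: 0.0128
t=6.00 pos [522.9 266.6 149.2] rot [-1.7986e+02 -1.3000e-01  5.1470e+01] F [-0.5 -1.2 -2. ] M [-0.02  0.07 -0.01] w 12.8 q [-0.29  0.58 -0.4   1.76  0.29  0.85 -1.49]
[630.5 173.1] 5.338786768035196 0.1122722974901929
```

View pics/w5.png

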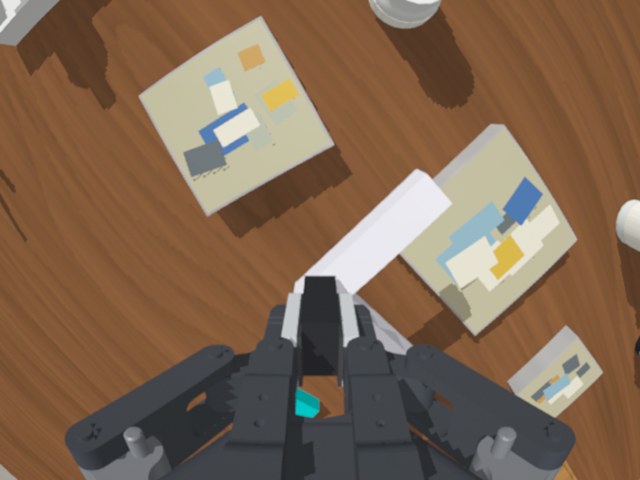

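View pics/t5.png

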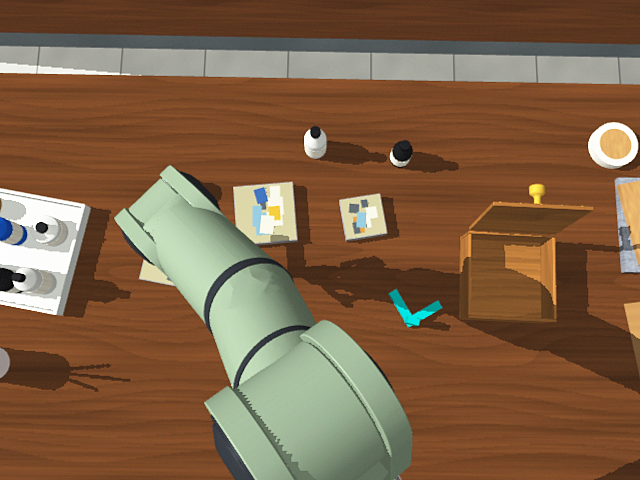

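```bash
cat >> h.py <<'E'
IGN=np.zeros((480,640),np.uint8)
cv2.fillPoly(IGN,[np.array([(284,290),(415,160),(462,204),(370,292),(420,340),(450,345),(585,430),(590,480),(50,480),(60,425),(210,335),(262,305)])],1)
def wfit(f,kind,p0,save=None):
    p=np.array(p0,float); V=1-IGN
    for it in range(2):
        hsv=cv2.cvtColor(f["pixels"],cv2.COLOR_BGR2HSV)
        m=((hsv[...,1]<105)|(hsv[...,2]<45)).astype(np.uint8)
        roi=cv2.dilate((render(f,kind,p,0,1)>.3).astype(np.uint8),np.ones((25,25)))
        m=m&roi&V; m=cv2.morphologyEx(m,cv2.MORPH_OPEN,np.ones((2,2)))
        n,l,st,_=cv2.connectedComponentsWithStats(m); m=(l==1+np.argmax(st[1:,4])).astype(np.uint8)
        c,_=cv2.findContours(m,cv2.RETR_EXTERNAL,cv2.CHAIN_APPROX_NONE); m[:]=0; cv2.fillPoly(m,c,1); m=m&V
        def cost(q):
            return (np.abs(render(f,kind,[q[0]/1e3,q[1]/1e3,np.radians(q[2])])-m)*V).sum()/m.sum()
        x=np.array([p[0]*1e3,p[1]*1e3,np.degrees(p[2])])
        for s in(12,4,1.5):
            r=minimize(cost,x,method="Nelder-Mead",options=dict(initial_simplex=np.vstack([x,x+[s,0,0],x+[0,s,0],x+[0,0,s]]),xatol=.03,fatol=1e-5)); x=r.x
        p=np.array([x[0]/1e3,x[1]/1e3,np.radians(x[2])])
    print(kind,"wrist fit",np.round(p[:2]*1e3,1),round(np.degrees(p[2]),2),"err",round(r.fun,3))
    if save:
        im=f["pixels"].copy()
        for mm,col in((m,(0,255,0)),((render(f,kind,p)>.5).astype(np.uint8),(0,0,255))):
            c,_=cv2.findContours(mm,cv2.RETR_EXTERNAL,cv2.CHAIN_APPROX_NONE); cv2.drawContours(im,c,-1,col,1)
        show(im,save)
    return p
E
python3 - <<'E'
from h import *
tgt(); f=wrist(); p=wfit(f,"panel_large",[.6315,.1728,np.radians(6.2)],"w6.png")
q=wfit(f,"panel_middle",[.529,.372,np.radians(-9.9)],"w6b.png")
g,y=grip_goal('panel_large',p,'left',25,33); plan(g,y)
E
```

```text
t=6.10 pos [522.3 261.  148.9] rot [-1.7995e+02  8.0000e-02  5.1250e+01] F [ 0.1 -0.6 -2.5] M [-0.02  0.04 -0.03] w 12.4 q [-0.28  0.58 -0.4   1.77  0.29  0.85 -1.49]
panel_large wrist fit [632.6 170.8] 6.29 err 0.05
panel_middle wrist fit [528.4 372.6] -9.98 err 0.04
panel_large left corner [560.8 228.3] grip [531.4 251.9] toolyaw 51.29 u [ 0.78  -0.625]
t [ -0.4  12.  116.1] r [-0.02  0.1  -0.12]
```

View pics/w6.png

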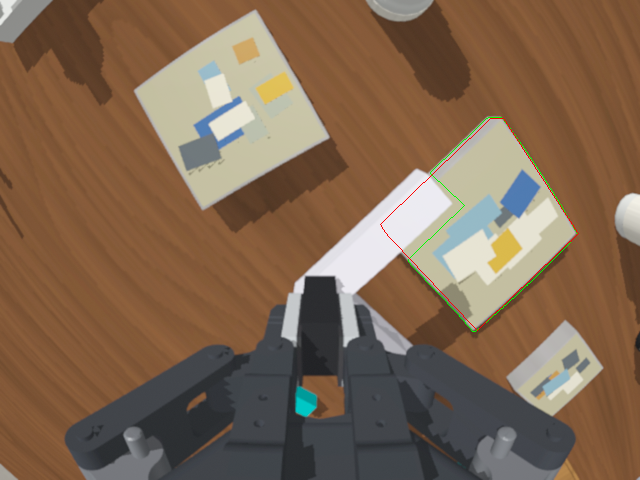

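```bash
python3 -m creep '[{"rx":0,"ry":0,"rz":-0.1,"tx":0,"ty":12,"tz":40,"hand":1},{"rx":0,"ry":0,"rz":-0.1,"tx":0,"ty":12,"tz":80,"hand":1},{"rx":0,"ry":0,"rz":-0.1,"tx":0,"ty":12,"tz":105,"hand":1},{"rx":0,"ry":0,"rz":-0.1,"tx":0,"ty":12,"tz":116,"hand":1},{"rx":0,"ry":0,"rz":-0.1,"tx":0,"ty":12,"tz":116,"hand":1},{"rx":0,"ry":0,"rz":-0.1,"tx":0,"ty":12,"tz":116,"hand":1}]' 80
python3 - <<'E'
from h import *
tgt(); f=wrist(); p=wfit(f,"panel_large",[.6326,.1708,np.radians(6.2)],"w7.png")
g,y=grip_goal('panel_large',p,'left',0,33); plan(g,y)
E
```

```text
clock: 6.75
position: [0.5328, 0.2526, 0.0351]
tool_rot: [3.141, -0.001, 0.894]
force: [-0.9, 0.1, -1.1]
grip_width: 0.0126
t=6.75 pos [532.8 252.6  35.1] rot [ 1.7997e+02 -5.0000e-02  5.1220e+01] F [-0.9  0.1 -1.1] M [0.05 0.04 0.02] w 12.6 q [-0.31  0.75 -0.33  1.81  0.38  0.64 -1.55]
panel_large wrist fit [633.  172.1] 7.18 err 0.036
panel_large left corner [560.4 228.5] grip [550.4 236.3] toolyaw 52.18 u [ 0.79  -0.613]
t [-2.  23.8  2.5] r [ 0.05 -0.09 -0.96]
```

View pics/w7.png

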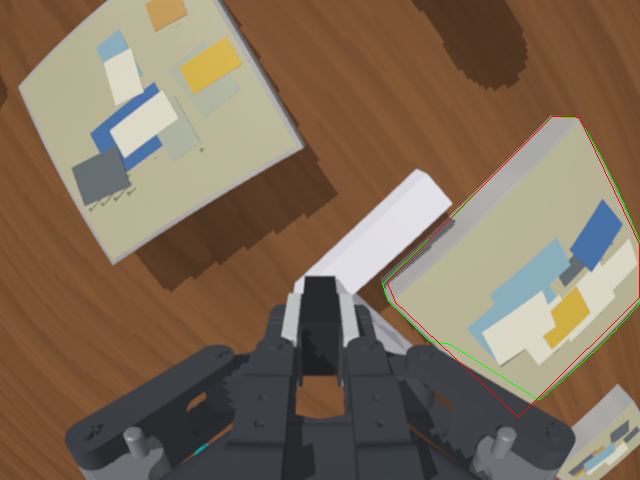

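```bash
python3 -m creep '[{"rx":0,"ry":0,"rz":-0.1,"tx":-1.4,"ty":7,"tz":2,"hand":1},{"rx":0,"ry":0,"rz":-0.1,"tx":-1.4,"ty":14,"tz":2,"hand":1},{"rx":0,"ry":0,"rz":-0.1,"tx":-1.4,"ty":18,"tz":2,"hand":1},{"rx":0,"ry":0,"rz":-0.1,"tx":-1.4,"ty":20,"tz":2,"hand":1},{"rx":0,"ry":0,"rz":-0.1,"tx":-1.4,"ty":20,"tz":2,"hand":1},{"rx":0,"ry":0,"rz":-0.1,"tx":-1.4,"ty":20,"tz":2,"hand":1},{"rx":0,"ry":0,"rz":-0.1,"tx":-1.4,"ty":20,"tz":2,"hand":1}]' 80
python3 - <<'E'
from h import *
tgt(); f=wrist(); show(f["pixels"],"w8.png")
E
```

```text
clock: 7.5
position: [0.5472, 0.2392, 0.0321]
tool_rot: [3.141, -0.0, 0.896]
force: [0.8, 1.5, -1.9]
grip_width: 0.0127
t=7.50 pos [547.2 239.2  32.1] rot [ 1.7999e+02 -2.0000e-02  5.1350e+01] F [ 0.8  1.5 -1.9] M [ 0.45 -0.14  0.03] w 12.7 q [-0.28  0.76 -0.33  1.79  0.38  0.65 -1.51]
```

View pics/w8.png

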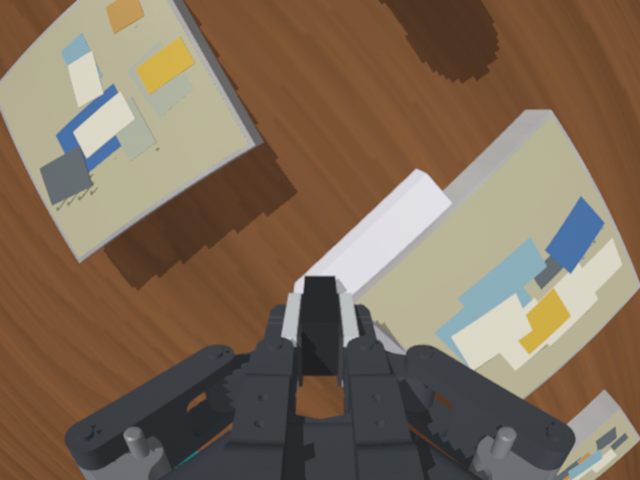

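```bash
python3 -m creep '[{"rx":0,"ry":0,"rz":0,"tx":0,"ty":1,"tz":0,"hand":1},{"rx":0,"ry":0,"rz":0,"tx":0,"ty":2,"tz":0,"hand":1},{"rx":0,"ry":0,"rz":0,"tx":0,"ty":2,"tz":0,"hand":1}]' 80; python3 -c "
from h import *
tgt()"
python3 -m creep '[{"rx":0,"ry":0,"rz":0,"tx":0,"ty":1,"tz":0,"hand":1},{"rx":0,"ry":0,"rz":0,"tx":0,"ty":2,"tz":0,"hand":1},{"rx":0,"ry":0,"rz":0,"tx":0,"ty":2,"tz":0,"hand":1}]' 80; python3 -c "
from h import *
tgt()"
```

```text
clock: 7.85
position: [0.5481, 0.2383, 0.0319]
tool_rot: [-3.141, 0.0, 0.897]
force: [-2.3, 2.7, -0.5]
grip_width: 0.0129
t=7.85 pos [548.1 238.3  31.9] rot [-1.7996e+02  1.0000e-02  5.1380e+01] F [-2.3  2.7 -0.5] M [0.92 0.59 0.17] w 12.9 q [-0.28  0.76 -0.33  1.79  0.38  0.65 -1.51]
clock: 8.15
position: [0.5496, 0.2369, 0.0319]
tool_rot: [-3.141, 0.0, 0.897]
force: [-2.6, 4.0, -0.2]
grip_width: 0.0128
t=8.15 pos [549.6 236.9  31.9] rot [-1.7995e+02  2.0000e-02  5.1370e+01] F [-2.6  4.  -0.2] M [0.91 0.72 0.06] w 12.8 q [-0.28  0.77 -0.33  1.79  0.38  0.65 -1.5 ]
```

```bash
python3 -m creep '[{"rx":0,"ry":0,"rz":0,"tx":0,"ty":1,"tz":0,"hand":1},{"rx":0,"ry":0,"rz":0,"tx":0,"ty":2,"tz":0,"hand":1},{"rx":0,"ry":0,"rz":0,"tx":0,"ty":2,"tz":0,"hand":1}]' 80; python3 -c "
from h import *
tgt()"
python3 -m creep '[{"rx":0,"ry":0,"rz":0,"tx":0,"ty":1,"tz":0,"hand":1},{"rx":0,"ry":0,"rz":0,"tx":0,"ty":2,"tz":0,"hand":1},{"rx":0,"ry":0,"rz":0,"tx":0,"ty":2,"tz":0,"hand":1}]' 80; python3 - <<'E'
from h import *
tgt();f=wrist(); show(f["pixels"],"w9.png"); S=viewer.grab_frame("side"); show(S["pixels"],"s9.png",(120,200,380,400),3)
E
```

```text
clock: 8.45
position: [0.5511, 0.2356, 0.0319]
tool_rot: [-3.141, 0.001, 0.897]
force: [-3.0, 3.0, -0.6]
grip_width: 0.013
t=8.45 pos [551.1 235.6  31.9] rot [-1.7995e+02  3.0000e-02  5.1370e+01] F [-3.   3.  -0.6] M [0.88 0.81 0.05] w 13.0 q [-0.27  0.77 -0.33  1.78  0.38  0.66 -1.5 ]
clock: 8.75
position: [0.5526, 0.2344, 0.0319]
tool_rot: [-3.141, 0.001, 0.897]
force: [-4.4, 3.3, -0.8]
grip_width: 0.013
t=8.75 pos [552.6 234.4  31.9] rot [-1.7995e+02  3.0000e-02  5.1380e+01] F [-4.4  3.3 -0.8] M [0.83 0.84 0.05] w 13.0 q [-0.27  0.77 -0.33  1.78  0.38  0.66 -1.5 ]
```

View pics/w9.png

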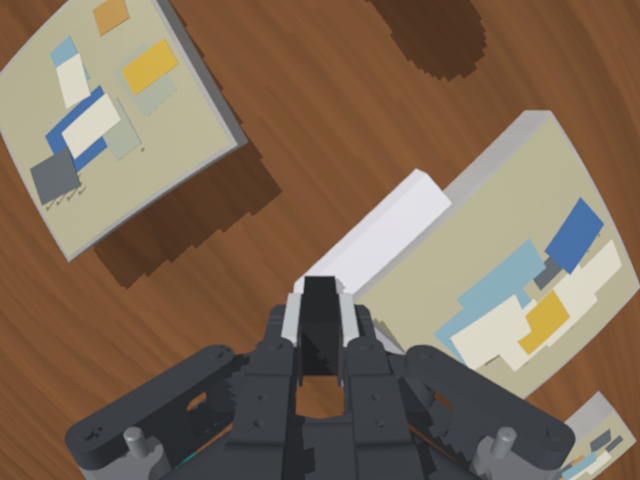

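View pics/s9.png

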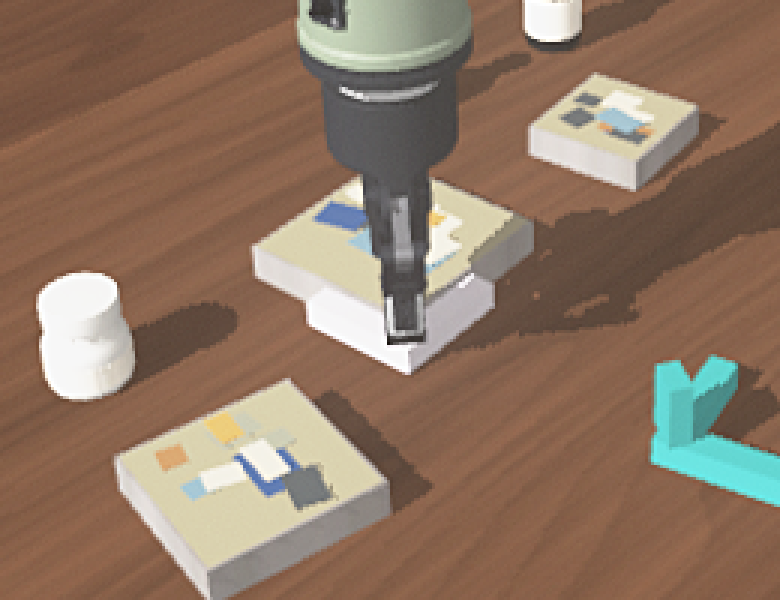

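The panel is seated. It keeps still in the wrist view while sliding with the square, and both faces push back about equally. Next is the hold.

```bash
python3 -m creep '[{"rx":0,"ry":0,"rz":0,"tx":0,"ty":0.5,"tz":0,"hand":1},{"rx":0,"ry":0,"rz":0,"tx":0,"ty":0.5,"tz":0,"hand":1},{"rx":0,"ry":0,"rz":0,"tx":0,"ty":0.5,"tz":0,"hand":1},{"rx":0,"ry":0,"rz":0,"tx":0,"ty":0.5,"tz":0,"hand":1},{"rx":0,"ry":0,"rz":0,"tx":0,"ty":0.5,"tz":0,"hand":1},{"rx":0,"ry":0,"rz":0,"tx":0,"ty":0.5,"tz":0,"hand":1},{"rx":0,"ry":0,"rz":0,"tx":0,"ty":0.5,"tz":0,"hand":1},{"rx":0,"ry":0,"rz":0,"tx":0,"ty":0.5,"tz":0,"hand":1}]' 80; python3 -c "
from h import *
tgt()"
python3 -m creep '[{"rx":0,"ry":0,"rz":0,"tx":0,"ty":0.3,"tz":0,"hand":1},{"rx":0,"ry":0,"rz":0,"tx":0,"ty":0.3,"tz":0,"hand":1},{"rx":0,"ry":0,"rz":0,"tx":0,"ty":0.3,"tz":0,"hand":1},{"rx":0,"ry":0,"rz":0,"tx":0,"ty":0.3,"tz":0,"hand":1},{"rx":0,"ry":0,"rz":0,"tx":0,"ty":0.3,"tz":0,"hand":1},{"rx":0,"ry":0,"rz":0,"tx":0,"ty":0.3,"tz":0,"hand":1},{"rx":0,"ry":0,"rz":0,"tx":0,"ty":0.3,"tz":0,"hand":1},{"rx":0,"ry":0,"rz":0,"tx":0,"ty":0.3,"tz":0,"hand":1}]' 80; python3 - <<'E'
from h import *
tgt();f=wrist(); show(f["pixels"],"w10.png",(270,130,500,400),3)
E
```

```text
clock: 9.65
position: [0.5529, 0.2342, 0.0319]
tool_rot: [-3.141, 0.001, 0.897]
force: [-4.9, 3.7, -0.0]
grip_width: 0.0129
t=9.65 pos [552.9 234.2  31.9] rot [-1.7995e+02  3.0000e-02  5.1380e+01] F [-4.9  3.7 -0. ] M [1.01 0.94 0.04] w 12.9 q [-0.27  0.77 -0.33  1.78  0.38  0.66 -1.5 ]
clock: 10.45
position: [0.5531, 0.234, 0.0319]
tool_rot: [-3.141, 0.001, 0.897]
force: [-3.8, 4.4, -0.9]
grip_width: 0.0129
t=10.45 pos [553.1 234.   31.9] rot [-1.7994e+02  4.0000e-02  5.1380e+01] F [-3.8  4.4 -0.9] M [0.96 1.04 0.01] w 12.9 q [-0.27  0.77 -0.33  1.78  0.38  0.66 -1.5 ]
```

View pics/w10.png

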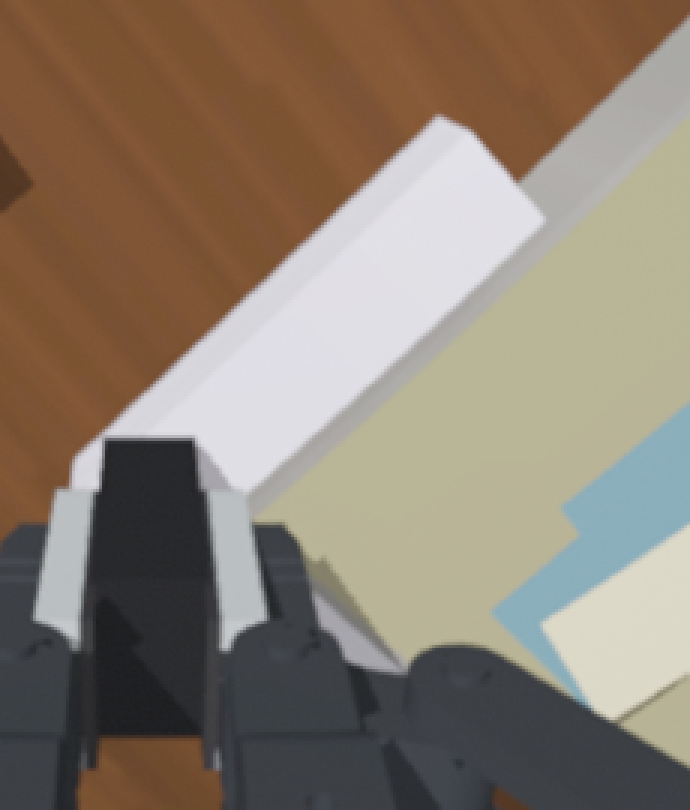

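Before moving on I'll overlay the flush model on the wrist picture to check for a wedge gap.

```bash
cat >> h.py <<'E'
def flush(f,kind,side,name,crop=(250,100,640,420),s=2):
    """overlay: square held in the tool and a panel exactly flush with it"""
    p,R=pose(); yaw=R.as_euler("xyz")[2]; sq=yaw-np.radians(135); u=np.array([np.cos(sq+np.pi/4),np.sin(sq+np.pi/4)])
    c=p[:2]+.01273*u; z0=p[2]-.0305
    h=H[kind]; py=sq+(np.pi/2 if side=="left" else 0); cc,ss=np.cos(py),np.sin(py)
    ce=c-np.array([[cc,-ss],[ss,cc]])@np.array([-h,h if side=="left" else -h])
    pp=[ce[0],ce[1],py]; print("flush panel pose",np.round(ce*1e3,1),round(np.degrees(py),2))
    im=f["pixels"].copy()
    l,t,r,b=crop; im=cv2.resize(im[t:b,l:r],None,fx=s,fy=s,interpolation=cv2.INTER_CUBIC)
    def lines(P,E,col):
        q=proj(f,P)
        for a,bb in E:
            pts=proj(f,np.linspace(P[a],P[bb],12)); pts=((pts-[l,t]+.5)*s).astype(np.int32); cv2.polylines(im,[pts.reshape(-1,1,2)],False,col,1)
    lines(tf(pp,boxpts(-h,h,-h,h,0,.024)),[(1,3),(1,5),(3,7),(5,7),(0,2),(0,4),(2,6),(4,6)],(0,0,255))
    S=tf([c[0],c[1],sq],[[0,0,.018],[.065,0,.018],[.065,-.018,.018],[-.018,-.018,.018],[-.018,.065,.018],[0,.065,.018]],z0)
    lines(S,[(i,(i+1)%6) for i in range(6)],(255,0,0))
    cv2.imwrite("pics/"+name,im); return pp
E
python3 - <<'E'
from h import *
f=wrist(); pp=flush(f,"panel_large","left","w11.png")
E
```

```text
flush panel pose [634.9 168.6] 6.37
```

View pics/w11.png

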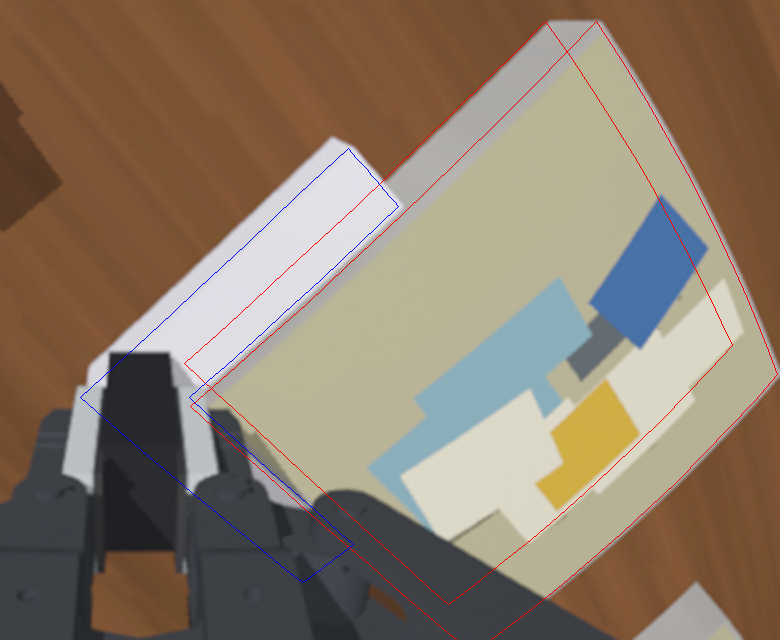

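The flush model (red) matches the panel's far corners at (547,22) and (600,20) and its right corner at (775,375), so the yaw agrees to a fraction of a degree and this corner is done. Next is the right corner.

```bash
python3 - <<'E'
from h import *
P=[.6349,.1686,np.radians(6.37)]
g,y=grip_goal("panel_large",P,"right",30,110)
print(g,y)
p,R=pose(); plan(g,y)
E
```

```text
panel_large right corner [577.5  96.8] grip [550.8  63.4] toolyaw 141.37 u [0.624 0.781]
[np.float64(550.8371014045367), np.float64(63.409235684138295), 110] 141.37
t [-134.7  104.6  -78.1] r [-7.e-02 -2.e-02 -9.e+01]
```

```bash
python3 -m creep '[{"rx":0,"ry":0,"rz":0,"tx":0,"ty":-8,"tz":0,"hand":1},{"rx":0,"ry":0,"rz":0,"tx":0,"ty":-20,"tz":0,"hand":1},{"rx":0,"ry":0,"rz":0,"tx":0,"ty":-35,"tz":-10,"hand":1},{"rx":0,"ry":0,"rz":0,"tx":0,"ty":-35,"tz":-45,"hand":1},{"rx":0,"ry":0,"rz":0,"tx":0,"ty":-35,"tz":-78,"hand":1},{"rx":0,"ry":0,"rz":0,"tx":0,"ty":-35,"tz":-78,"hand":1}]' 80; python3 -c "
from h import *
tgt();plan([550.8,63.4,110],141.37)"
```

```text
clock: 11.15
position: [0.5274, 0.2574, 0.1146]
tool_rot: [3.139, -0.006, 0.897]
force: [0.0, -0.5, -1.9]
grip_width: 0.0128
t=11.15 pos [527.4 257.4 114.6] rot [179.86  -0.32  51.39] F [ 0.  -0.5 -1.9] M [ 0.03  0.01 -0.  ] w 12.8 q [-0.29  0.63 -0.38  1.79  0.32  0.78 -1.51]
t [-137.   139.3    4.2] r [  0.36  -0.14 -89.98]
```

```bash
python3 -m creep '[{"rx":0,"ry":0,"rz":-45,"tx":-70,"ty":70,"tz":0,"hand":1},{"rx":0,"ry":0,"rz":-45,"tx":-70,"ty":70,"tz":0,"hand":1},{"rx":0,"ry":0,"rz":-45,"tx":-70,"ty":70,"tz":0,"hand":1},{"rx":0,"ry":0,"rz":-45,"tx":-70,"ty":70,"tz":0,"hand":1},{"rx":0,"ry":0,"rz":-45,"tx":-70,"ty":70,"tz":0,"hand":1},{"rx":0,"ry":0,"rz":-45,"tx":-70,"ty":70,"tz":0,"hand":1}]' 80; python3 -c "
from h import *
tgt();plan([550.8,63.4,110],141.37)"
```

```text
clock: 11.75
position: [0.5368, 0.1574, 0.11]
tool_rot: [-3.141, -0.0, 1.686]
force: [0.2, 0.4, -2.4]
grip_width: 0.0129
t=11.75 pos [536.8 157.4 110. ] rot [-1.7998e+02 -1.0000e-02  9.6590e+01] F [ 0.2  0.4 -2.4] M [-0.    0.1   0.02] w 12.9 q [ 0.03  0.64 -0.59  1.85  0.48  0.79 -0.7 ]
t [-95.    3.1  -0. ] r [-2.000e-02 -1.000e-02 -4.478e+01]
```

```bash
python3 -m creep '[{"rx":0,"ry":0,"rz":-45,"tx":-95,"ty":3,"tz":0,"hand":1},{"rx":0,"ry":0,"rz":-45,"tx":-95,"ty":3,"tz":0,"hand":1},{"rx":0,"ry":0,"rz":-45,"tx":-95,"ty":3,"tz":0,"hand":1},{"rx":0,"ry":0,"rz":-45,"tx":-95,"ty":3,"tz":0,"hand":1},{"rx":0,"ry":0,"rz":-45,"tx":-95,"ty":3,"tz":0,"hand":1},{"rx":0,"ry":0,"rz":-45,"tx":-95,"ty":3,"tz":0,"hand":1},{"rx":0,"ry":0,"rz":-45,"tx":-95,"ty":3,"tz":0,"hand":1}]' 80; python3 - <<'E'
from h import *
tgt();f=wrist(); p=wfit(f,"panel_large",[.6349,.1686,np.radians(6.37)],"w12.png")
g,y=grip_goal("panel_large",p,"right",25,33);plan(g,y)
E
```

```text
clock: 12.45
position: [0.5505, 0.0633, 0.1098]
tool_rot: [-3.141, -0.0, 2.465]
force: [-0.6, -0.7, -2.2]
grip_width: 0.0126
t=12.45 pos [550.5  63.3 109.8] rot [-1.7998e+02 -3.0000e-02  1.4124e+02] F [-0.6 -0.7 -2.2] M [-0.01  0.03 -0.03] w 12.6 q [ 0.32  0.69 -0.78  1.86  0.63  0.86  0.12]
panel_large wrist fit [638.8 169.2] 7.73 err 0.048
panel_large right corner [583.1  96. ] grip [560.3  66. ] toolyaw 142.73 u [0.606 0.796]
t [-5.8  8.2 76.9] r [-0.02 -0.01 -1.56]
```

View pics/w12.png

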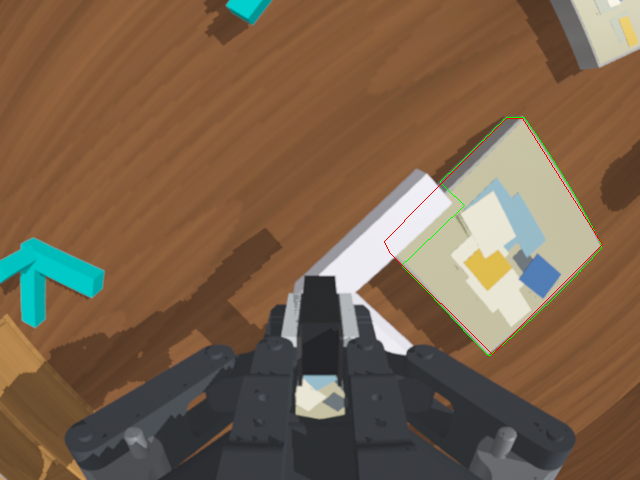

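```bash
python3 -m creep '[{"rx":0,"ry":0,"rz":0,"tx":0,"ty":0,"tz":30,"hand":1},{"rx":0,"ry":0,"rz":0,"tx":0,"ty":0,"tz":55,"hand":1},{"rx":0,"ry":0,"rz":0,"tx":0,"ty":0,"tz":70,"hand":1},{"rx":0,"ry":0,"rz":0,"tx":0,"ty":0,"tz":77.5,"hand":1},{"rx":0,"ry":0,"rz":0,"tx":0,"ty":0,"tz":77.5,"hand":1},{"rx":0,"ry":0,"rz":0,"tx":0,"ty":0,"tz":77.5,"hand":1}]' 80; python3 - <<'E'
from h import *
tgt();f=wrist(); p=wfit(f,"panel_large",[.6349,.1686,np.radians(6.37)],"w13.png")
g,y=grip_goal("panel_large",p,"right",0,33);plan(g,y)
E
```

```text
clock: 13.1
position: [0.5514, 0.0632, 0.0333]
tool_rot: [3.141, 0.001, 2.467]
force: [-0.5, 0.6, -2.2]
grip_width: 0.0124
t=13.10 pos [551.4  63.2  33.3] rot [1.7997e+02 3.0000e-02 1.4133e+02] F [-0.5  0.6 -2.2] M [-0.02  0.02 -0.01] w 12.4 q [ 0.26  0.79 -0.69  1.89  0.75  0.73  0.03]
panel_large wrist fit [637.9 168.8] 6.86 err 0.039
panel_large right corner [581.1  96.5] grip [573.2  86.5] toolyaw 141.86 u [0.618 0.786]
t [-2.3 31.9  0.5] r [ 0.05  0.05 -0.54]
```

View pics/w13.png

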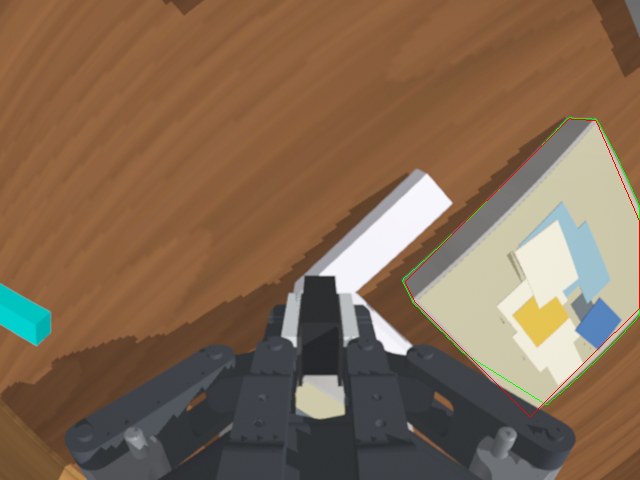

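```bash
python3 -m creep '[{"rx":0,"ry":0,"rz":0,"tx":-1,"ty":8,"tz":1,"hand":1},{"rx":0,"ry":0,"rz":0,"tx":-1,"ty":16,"tz":1,"hand":1},{"rx":0,"ry":0,"rz":0,"tx":-1,"ty":22,"tz":1,"hand":1},{"rx":0,"ry":0,"rz":0,"tx":-1,"ty":25,"tz":1,"hand":1},{"rx":0,"ry":0,"rz":0,"tx":-1,"ty":25,"tz":1,"hand":1},{"rx":0,"ry":0,"rz":0,"tx":-1,"ty":25,"tz":1,"hand":1}]' 80; python3 - <<'E'
from h import *
tgt();f=wrist(); flush(f,"panel_large","right","w14.png")
E
```

```text
clock: 13.75
position: [0.5672, 0.0818, 0.0314]
tool_rot: [-3.141, -0.0, 2.467]
force: [-0.1, -0.3, -1.3]
grip_width: 0.0124
t=13.75 pos [567.2  81.8  31.4] rot [-1.7998e+02 -1.0000e-02  1.4135e+02] F [-0.1 -0.3 -1.3] M [-0.05  0.04 -0.05] w 12.4 q [ 0.22  0.82 -0.69  1.84  0.74  0.76  0.02]
flush panel pose [632.6 163.4] 6.34
```

View pics/w14.png

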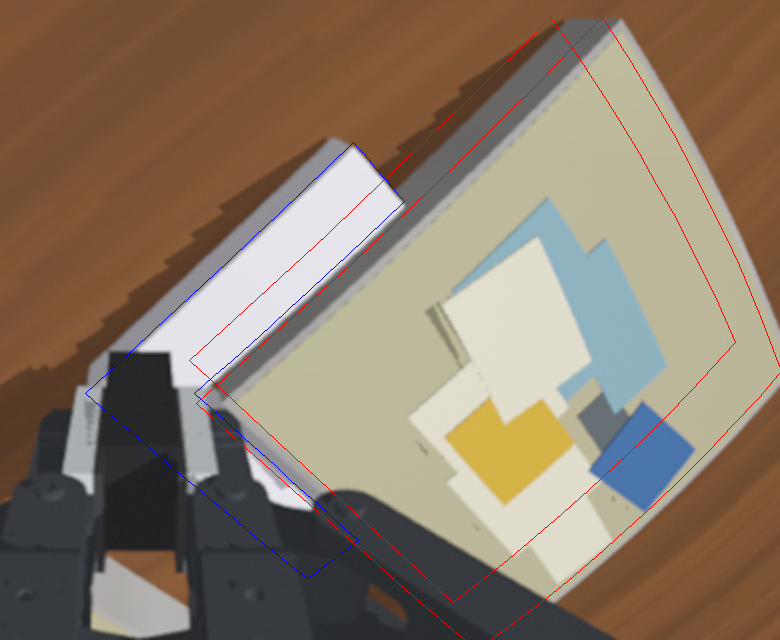

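```bash
python3 -m creep '[{"rx":0,"ry":0,"rz":0,"tx":0,"ty":1.5,"tz":-0.5,"hand":1},{"rx":0,"ry":0,"rz":0,"tx":0,"ty":3,"tz":-0.5,"hand":1},{"rx":0,"ry":0,"rz":0,"tx":0,"ty":4,"tz":-0.5,"hand":1},{"rx":0,"ry":0,"rz":0,"tx":0,"ty":4,"tz":-0.5,"hand":1},{"rx":0,"ry":0,"rz":0,"tx":0,"ty":4,"tz":-0.5,"hand":1}]' 80; python3 -c "
from h import *
tgt()"
python3 -m creep '[{"rx":0,"ry":0,"rz":0,"tx":0,"ty":1,"tz":0,"hand":1},{"rx":0,"ry":0,"rz":0,"tx":0,"ty":2,"tz":0,"hand":1},{"rx":0,"ry":0,"rz":0,"tx":0,"ty":3,"tz":0,"hand":1},{"rx":0,"ry":0,"rz":0,"tx":0,"ty":3,"tz":0,"hand":1}]' 80; python3 -c "
from h import *
tgt()"
```

```text
clock: 14.3
position: [0.5698, 0.085, 0.032]
tool_rot: [-3.142, 0.0, 2.467]
force: [-0.8, 0.1, -1.2]
grip_width: 0.0127
t=14.30 pos [569.8  85.   32. ] rot [-180.      0.    141.35] F [-0.8  0.1 -1.2] M [-0.04 -0.03  0.02] w 12.7 q [ 0.22  0.82 -0.69  1.84  0.74  0.76  0.02]
clock: 14.7
position: [0.5711, 0.0869, 0.0317]
tool_rot: [-3.14, -0.001, 2.467]
force: [-4.5, -2.8, -1.9]
grip_width: 0.0126
t=14.70 pos [571.1  86.9  31.7] rot [-1.7990e+02 -3.0000e-02  1.4134e+02] F [-4.5 -2.8 -1.9] M [-0.66  1.04  0.12] w 12.6 q [ 0.22  0.82 -0.69  1.83  0.74  0.77  0.02]
```

```bash
python3 -m creep '[{"rx":0,"ry":0,"rz":0,"tx":0,"ty":1,"tz":0,"hand":1},{"rx":0,"ry":0,"rz":0,"tx":0,"ty":2,"tz":0,"hand":1},{"rx":0,"ry":0,"rz":0,"tx":0,"ty":3,"tz":0,"hand":1},{"rx":0,"ry":0,"rz":0,"tx":0,"ty":3,"tz":0,"hand":1}]' 80; python3 -c "
from h import *
tgt()"
python3 -m creep '[{"rx":0,"ry":0,"rz":0,"tx":0,"ty":1,"tz":0,"hand":1},{"rx":0,"ry":0,"rz":0,"tx":0,"ty":2,"tz":0,"hand":1},{"rx":0,"ry":0,"rz":0,"tx":0,"ty":2,"tz":0,"hand":1}]' 80; python3 - <<'E'
from h import *
tgt();f=wrist(); flush(f,"panel_large","right","w15.png")
E
```

```text
clock: 15.1
position: [0.5736, 0.0897, 0.0319]
tool_rot: [-3.141, -0.0, 2.467]
force: [-2.5, -2.2, -5.1]
grip_width: 0.013
t=15.10 pos [573.6  89.7  31.9] rot [-1.7999e+02 -1.0000e-02  1.4135e+02] F [-2.5 -2.2 -5.1] M [-0.59  0.68  0.08] w 13.0 q [ 0.21  0.82 -0.69  1.82  0.74  0.77  0.02]
clock: 15.4
position: [0.575, 0.0914, 0.032]
tool_rot: [3.141, 0.0, 2.467]
force: [-1.7, -2.2, -4.5]
grip_width: 0.0129
t=15.40 pos [575.   91.4  32. ] rot [179.98   0.   141.34] F [-1.7 -2.2 -4.5] M [-0.59  0.45  0.01] w 12.9 q [ 0.21  0.83 -0.69  1.82  0.73  0.77  0.02]
flush panel pose [640.5 173.1] 6.34
```

View pics/w15.png

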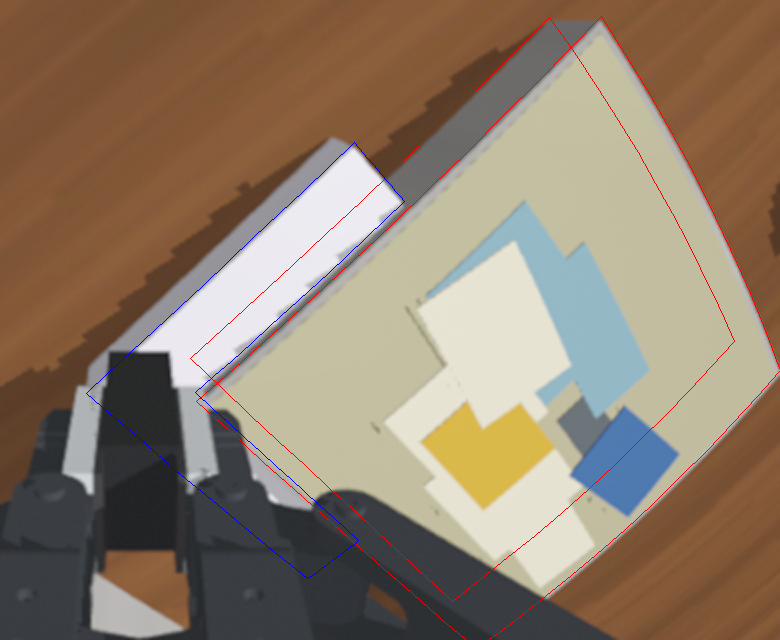

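The flush overlay coincides with the panel again. Now the hold.

```bash
python3 -m creep '[{"rx":0,"ry":0,"rz":0,"tx":0,"ty":0.7,"tz":0,"hand":1},{"rx":0,"ry":0,"rz":0,"tx":0,"ty":0.7,"tz":0,"hand":1},{"rx":0,"ry":0,"rz":0,"tx":0,"ty":0.7,"tz":0,"hand":1},{"rx":0,"ry":0,"rz":0,"tx":0,"ty":0.7,"tz":0,"hand":1},{"rx":0,"ry":0,"rz":0,"tx":0,"ty":0.7,"tz":0,"hand":1},{"rx":0,"ry":0,"rz":0,"tx":0,"ty":0.7,"tz":0,"hand":1},{"rx":0,"ry":0,"rz":0,"tx":0,"ty":0.7,"tz":0,"hand":1},{"rx":0,"ry":0,"rz":0,"tx":0,"ty":0.7,"tz":0,"hand":1}]' 80; python3 -c "
from h import *
tgt()"
python3 -m creep '[{"rx":0,"ry":0,"rz":0,"tx":0,"ty":0.3,"tz":0,"hand":1},{"rx":0,"ry":0,"rz":0,"tx":0,"ty":0.3,"tz":0,"hand":1},{"rx":0,"ry":0,"rz":0,"tx":0,"ty":0.3,"tz":0,"hand":1},{"rx":0,"ry":0,"rz":0,"tx":0,"ty":0.3,"tz":0,"hand":1},{"rx":0,"ry":0,"rz":0,"tx":0,"ty":0.3,"tz":0,"hand":1},{"rx":0,"ry":0,"rz":0,"tx":0,"ty":0.3,"tz":0,"hand":1},{"rx":0,"ry":0,"rz":0,"tx":0,"ty":0.3,"tz":0,"hand":1},{"rx":0,"ry":0,"rz":0,"tx":0,"ty":0.3,"tz":0,"hand":1}]' 80; python3 - <<'E'
from h import *
tgt();f=wrist(); flush(f,"panel_large","right","w16.png")
S=viewer.grab_frame("side"); show(S["pixels"],"s16.png",(120,170,400,400),2)
E
```

```text
clock: 16.25
position: [0.5753, 0.0917, 0.032]
tool_rot: [-3.142, 0.0, 2.467]
force: [-2.4, -4.1, -1.1]
grip_width: 0.013
t=16.25 pos [575.3  91.7  32. ] rot [-1.8000e+02  1.0000e-02  1.4134e+02] F [-2.4 -4.1 -1.1] M [-1.02  0.69 -0.02] w 13.0 q [ 0.21  0.83 -0.69  1.82  0.73  0.77  0.02]
clock: 17.05
position: [0.5754, 0.0918, 0.032]
tool_rot: [-3.141, 0.0, 2.467]
force: [-4.8, -5.2, 0.8]
grip_width: 0.0128
t=17.05 pos [575.4  91.8  32. ] rot [-179.97    0.    141.34] F [-4.8 -5.2  0.8] M [-1.17  0.87 -0.02] w 12.8 q [ 0.21  0.83 -0.69  1.82  0.73  0.77  0.02]
flush panel pose [640.8 173.5] 6.33
```

View pics/s16.png

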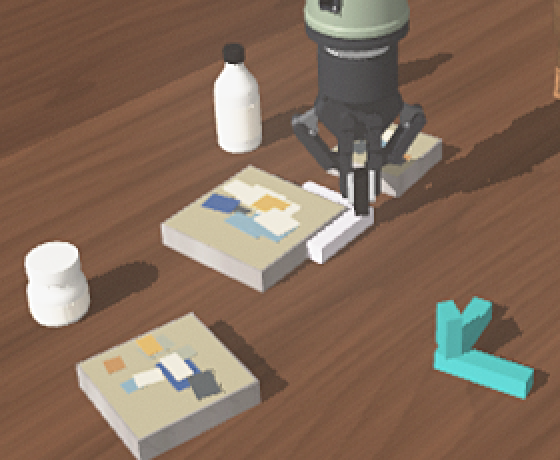

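View pics/w16.png

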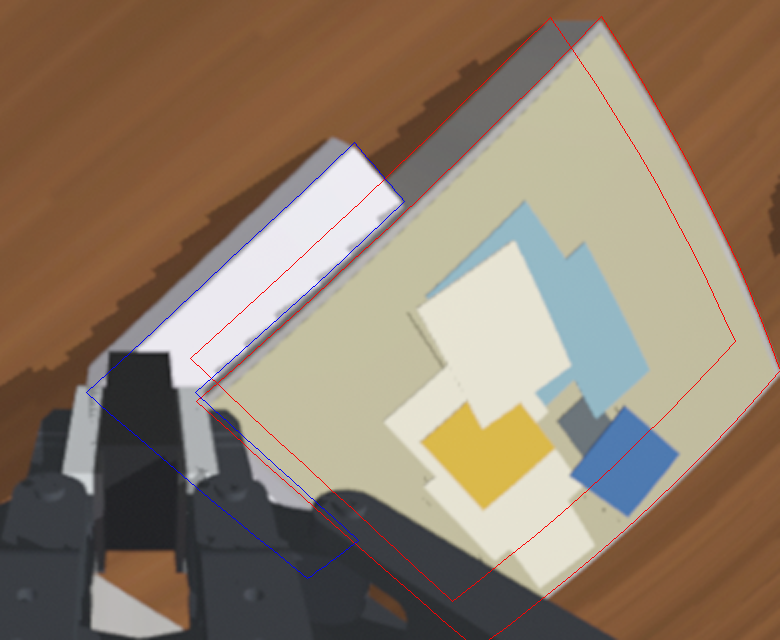

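Large panel done. The side view shows all three panels in place. Next is the middle panel's left corner, after backing off.

```bash
python3 -m creep '[{"rx":0,"ry":0,"rz":0,"tx":0,"ty":-8,"tz":0,"hand":1},{"rx":0,"ry":0,"rz":0,"tx":0,"ty":-20,"tz":0,"hand":1},{"rx":0,"ry":0,"rz":0,"tx":0,"ty":-35,"tz":-10,"hand":1},{"rx":0,"ry":0,"rz":0,"tx":0,"ty":-35,"tz":-45,"hand":1},{"rx":0,"ry":0,"rz":0,"tx":0,"ty":-35,"tz":-88,"hand":1},{"rx":0,"ry":0,"rz":0,"tx":0,"ty":-35,"tz":-88,"hand":1},{"rx":0,"ry":0,"rz":0,"tx":0,"ty":-35,"tz":-88,"hand":1}]' 80; python3 - <<'E'
from h import *
tgt();g,y=grip_goal("panel_middle",[.5284,.3726,np.radians(-9.98)],"left",30,120);plan(g,y)
E
```

```text
clock: 17.85
position: [0.5537, 0.0636, 0.1212]
tool_rot: [3.141, 0.002, 2.466]
force: [-1.0, 0.1, -2.9]
grip_width: 0.0129
t=17.85 pos [553.7  63.6 121.2] rot [1.7995e+02 1.1000e-01 1.4129e+02] F [-1.   0.1 -2.9] M [-0.06  0.05  0.01] w 12.9 q [ 0.33  0.67 -0.79  1.85  0.61  0.88  0.14]
panel_middle left corner [483.8 436.3] grip [459.2 471.3] toolyaw 35.02 u [ 0.574 -0.819]
t [328.6 259.1   0.8] r [1.4000e-01 3.0000e-02 1.0627e+02]
```

```bash
python3 -m creep '[{"rx":0,"ry":0,"rz":53,"tx":164,"ty":130,"tz":0,"hand":1},{"rx":0,"ry":0,"rz":53,"tx":164,"ty":130,"tz":0,"hand":1},{"rx":0,"ry":0,"rz":53,"tx":164,"ty":130,"tz":0,"hand":1},{"rx":0,"ry":0,"rz":53,"tx":164,"ty":130,"tz":0,"hand":1},{"rx":0,"ry":0,"rz":53,"tx":164,"ty":130,"tz":0,"hand":1},{"rx":0,"ry":0,"rz":53,"tx":164,"ty":130,"tz":0,"hand":1},{"rx":0,"ry":0,"rz":53,"tx":164,"ty":130,"tz":0,"hand":1}]' 80; python3 - <<'E'
from h import *
tgt();g,y=grip_goal("panel_middle",[.5284,.3726,np.radians(-9.98)],"left",30,120);plan(g,y)
E
```

```text
clock: 18.55
position: [0.5057, 0.2686, 0.1191]
tool_rot: [-3.14, 0.001, 1.538]
force: [0.7, -0.4, -2.3]
grip_width: 0.013
t=18.55 pos [505.7 268.6 119.1] rot [-1.7993e+02  7.0000e-02  8.8090e+01] F [ 0.7 -0.4 -2.3] M [-0.    0.06  0.01] w 13.0 q [-0.2   0.64 -0.56  1.81  0.45  0.82 -1.01]
panel_middle left corner [483.8 436.3] grip [459.2 471.3] toolyaw 35.02 u [ 0.574 -0.819]
t [201.  -53.2  -1.1] r [-3.000e-02  9.000e-02  5.307e+01]
```

```bash
python3 -m creep '[{"rx":0,"ry":0,"rz":53,"tx":201,"ty":-53,"tz":0,"hand":1},{"rx":0,"ry":0,"rz":53,"tx":201,"ty":-53,"tz":0,"hand":1},{"rx":0,"ry":0,"rz":53,"tx":201,"ty":-53,"tz":0,"hand":1},{"rx":0,"ry":0,"rz":53,"tx":201,"ty":-53,"tz":0,"hand":1},{"rx":0,"ry":0,"rz":53,"tx":201,"ty":-53,"tz":0,"hand":1},{"rx":0,"ry":0,"rz":53,"tx":201,"ty":-53,"tz":0,"hand":1},{"rx":0,"ry":0,"rz":53,"tx":201,"ty":-53,"tz":0,"hand":1},{"rx":0,"ry":0,"rz":53,"tx":201,"ty":-53,"tz":0,"hand":1}]' 80; python3 - <<'E'
from h import *
tgt();f=wrist(); p=wfit(f,"panel_middle",[.5284,.3726,np.radians(-9.98)],"w17.png")
g,y=grip_goal("panel_middle",p,"left",30,33);plan(g,y)
E
```

```text
clock: 19.35
position: [0.4595, 0.4702, 0.1193]
tool_rot: [3.141, 0.001, 0.62]
force: [0.3, -0.0, -1.6]
grip_width: 0.0129
t=19.35 pos [459.5 470.2 119.3] rot [1.7995e+02 6.0000e-02 3.5500e+01] F [ 0.3 -0.  -1.6] M [-0.   -0.02  0.  ] w 12.9 q [-0.69  0.71 -0.32  1.59  0.27  0.89 -2.05]
panel_middle wrist fit [528.1 370.2] -9.83 err 0.046
panel_middle left corner [483.3 433.7] grip [458.7 468.7] toolyaw 35.17 u [ 0.576 -0.817]
t [-1.6  0.6 86.5] r [0.03 0.04 0.36]
```

View pics/w17.png

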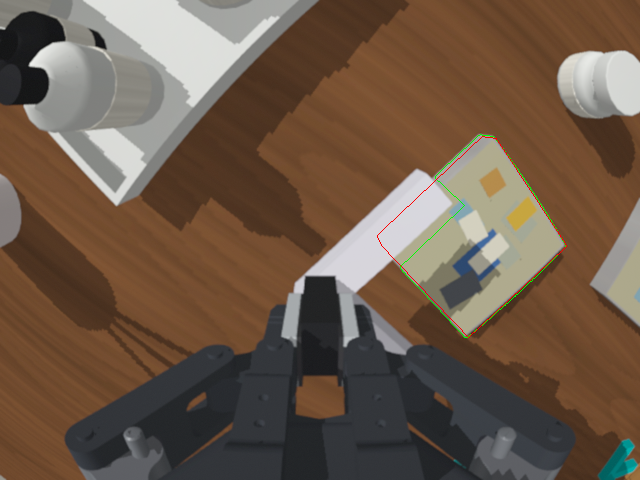

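```bash
python3 -m creep '[{"rx":0,"ry":0,"rz":0.3,"tx":-1.5,"ty":0.5,"tz":30,"hand":1},{"rx":0,"ry":0,"rz":0.3,"tx":-1.5,"ty":0.5,"tz":60,"hand":1},{"rx":0,"ry":0,"rz":0.3,"tx":-1.5,"ty":0.5,"tz":80,"hand":1},{"rx":0,"ry":0,"rz":0.3,"tx":-1.5,"ty":0.5,"tz":87,"hand":1},{"rx":0,"ry":0,"rz":0.3,"tx":-1.5,"ty":0.5,"tz":87,"hand":1},{"rx":0,"ry":0,"rz":0.3,"tx":-1.5,"ty":0.5,"tz":87,"hand":1}]' 80; python3 - <<'E'
from h import *
tgt();f=wrist(); p=wfit(f,"panel_middle",[.5281,.3710,np.radians(-9.9)],"w18.png")
g,y=grip_goal("panel_middle",p,"left",0,32.5);plan(g,y)
E
```

```text
clock: 20.0
position: [0.4591, 0.4701, 0.034]
tool_rot: [-3.141, -0.001, 0.612]
force: [0.4, -0.5, -0.5]
grip_width: 0.0127
t=20.00 pos [459.1 470.1  34. ] rot [-1.7998e+02 -6.0000e-02  3.5080e+01] F [ 0.4 -0.5 -0.5] M [ 0.02 -0.02 -0.02] w 12.7 q [-0.71  0.82 -0.28  1.62  0.31  0.74 -2.09]
panel_middle wrist fit [528.6 371.9] -9.51 err 0.04
panel_middle left corner [483.4 435.2] grip [476.  445.6] toolyaw 35.49 u [ 0.581 -0.814]
t [-0.4 29.8  1.7] r [-0.03 -0.09 -0.42]
```

View pics/w18.png

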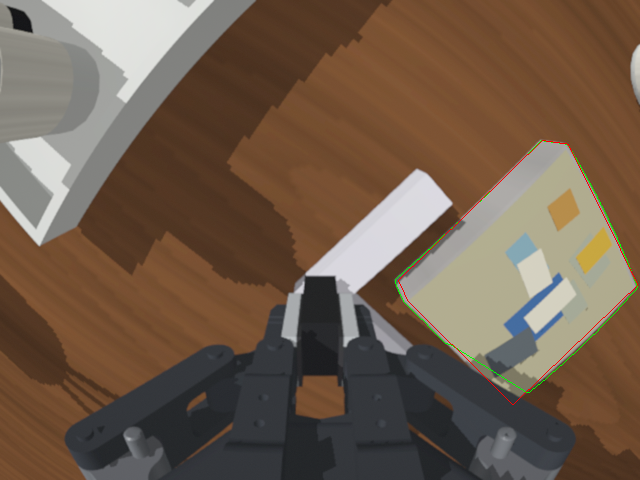

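```bash
python3 -m creep '[{"rx":0,"ry":0,"rz":0,"tx":0,"ty":8,"tz":1.5,"hand":1},{"rx":0,"ry":0,"rz":0,"tx":0,"ty":16,"tz":1.5,"hand":1},{"rx":0,"ry":0,"rz":0,"tx":0,"ty":22,"tz":1.5,"hand":1},{"rx":0,"ry":0,"rz":0,"tx":0,"ty":26,"tz":1.5,"hand":1},{"rx":0,"ry":0,"rz":0,"tx":0,"ty":26,"tz":1.5,"hand":1},{"rx":0,"ry":0,"rz":0,"tx":0,"ty":26,"tz":1.5,"hand":1}]' 80; python3 -c "
from h import *
tgt()"
python3 -m creep '[{"rx":0,"ry":0,"rz":0,"tx":0,"ty":1,"tz":0,"hand":1},{"rx":0,"ry":0,"rz":0,"tx":0,"ty":2,"tz":0,"hand":1},{"rx":0,"ry":0,"rz":0,"tx":0,"ty":3,"tz":0,"hand":1},{"rx":0,"ry":0,"rz":0,"tx":0,"ty":3,"tz":0,"hand":1}]' 80; python3 -c "
from h import *
tgt()"
python3 -m creep '[{"rx":0,"ry":0,"rz":0,"tx":0,"ty":1,"tz":0,"hand":1},{"rx":0,"ry":0,"rz":0,"tx":0,"ty":2,"tz":0,"hand":1},{"rx":0,"ry":0,"rz":0,"tx":0,"ty":3,"tz":0,"hand":1},{"rx":0,"ry":0,"rz":0,"tx":0,"ty":3,"tz":0,"hand":1}]' 80; python3 - <<'E'
from h import *
tgt();f=wrist(); flush(f,"panel_middle","left","w19.png")
E
```

```text
clock: 20.65
position: [0.4736, 0.4485, 0.0315]
tool_rot: [-3.142, 0.0, 0.612]
force: [-0.9, -0.4, -1.9]
grip_width: 0.0129
t=20.65 pos [473.6 448.5  31.5] rot [-180.      0.     35.04] F [-0.9 -0.4 -1.9] M [0.05 0.06 0.01] w 12.9 q [-0.67  0.82 -0.28  1.64  0.31  0.73 -2.06]
clock: 21.05
position: [0.4751, 0.4464, 0.0315]
tool_rot: [-3.141, -0.0, 0.612]
force: [-1.7, 3.7, -1.7]
grip_width: 0.0128
t=21.05 pos [475.1 446.4  31.5] rot [-1.7997e+02 -1.0000e-02  3.5060e+01] F [-1.7  3.7 -1.7] M [0.93 0.44 0.13] w 12.8 q [-0.66  0.82 -0.28  1.64  0.31  0.73 -2.05]
clock: 21.45
position: [0.4772, 0.4435, 0.0316]
tool_rot: [3.142, -0.0, 0.611]
force: [-2.0, 2.4, -0.7]
grip_width: 0.0131
t=21.45 pos [477.2 443.5  31.6] rot [ 1.800e+02 -1.000e-02  3.503e+01] F [-2.   2.4 -0.7] M [ 0.75  0.46 -0.01] w 13.1 q [-0.66  0.82 -0.28  1.64  0.31  0.73 -2.05]
flush panel pose [529.1 369.3] -9.97
```

View pics/w19.png

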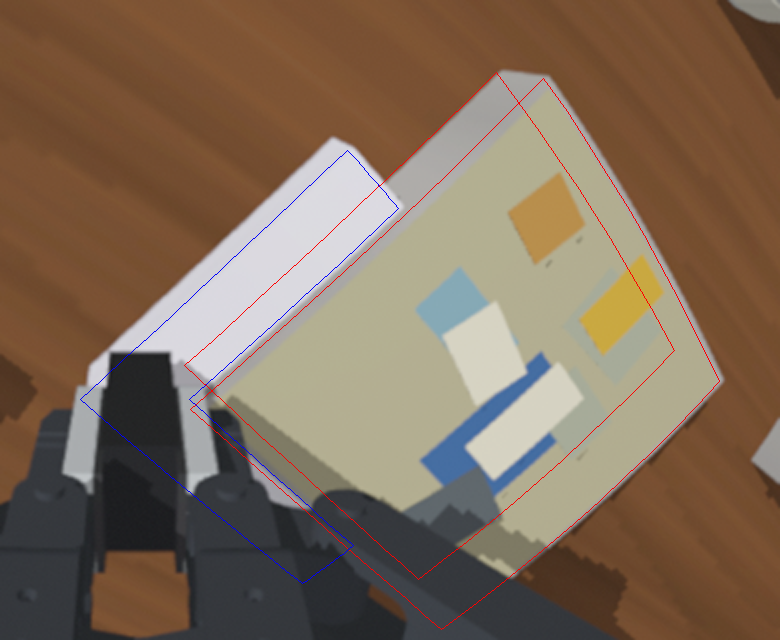

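```bash
python3 -m creep '[{"rx":0,"ry":0,"rz":0,"tx":0,"ty":1,"tz":0,"hand":1},{"rx":0,"ry":0,"rz":0,"tx":0,"ty":2,"tz":0,"hand":1},{"rx":0,"ry":0,"rz":0,"tx":0,"ty":3,"tz":0,"hand":1},{"rx":0,"ry":0,"rz":0,"tx":0,"ty":3,"tz":0,"hand":1},{"rx":0,"ry":0,"rz":0,"tx":0,"ty":3,"tz":0,"hand":1}]' 80; python3 - <<'E'
from h import *
tgt();f=wrist(); flush(f,"panel_middle","left","w20.png")
E
```

```text
clock: 22.0
position: [0.4789, 0.441, 0.0315]
tool_rot: [3.141, 0.0, 0.611]
force: [-2.3, 2.5, -0.0]
grip_width: 0.0128
t=22.00 pos [478.9 441.   31.5] rot [179.99   0.    35.04] F [-2.3  2.5 -0. ] M [0.61 0.4  0.02] w 12.8 q [-0.65  0.82 -0.28  1.64  0.31  0.73 -2.05]
flush panel pose [530.9 366.9] -9.97
```

View pics/w20.png

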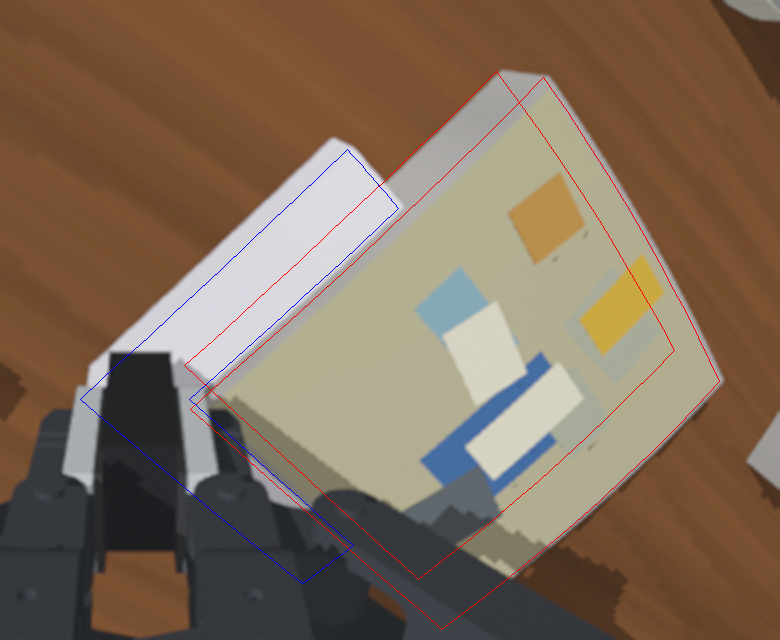

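The picture is the same after 3 mm more travel, so the panel is moving rigidly with the square and is seated. Now the hold.

```bash
python3 -m creep '[{"rx":0,"ry":0,"rz":0,"tx":0,"ty":0.7,"tz":0,"hand":1},{"rx":0,"ry":0,"rz":0,"tx":0,"ty":0.7,"tz":0,"hand":1},{"rx":0,"ry":0,"rz":0,"tx":0,"ty":0.7,"tz":0,"hand":1},{"rx":0,"ry":0,"rz":0,"tx":0,"ty":0.7,"tz":0,"hand":1},{"rx":0,"ry":0,"rz":0,"tx":0,"ty":0.7,"tz":0,"hand":1},{"rx":0,"ry":0,"rz":0,"tx":0,"ty":0.7,"tz":0,"hand":1},{"rx":0,"ry":0,"rz":0,"tx":0,"ty":0.7,"tz":0,"hand":1},{"rx":0,"ry":0,"rz":0,"tx":0,"ty":0.7,"tz":0,"hand":1}]' 80; python3 -c "
from h import *
tgt()"
python3 -m creep '[{"rx":0,"ry":0,"rz":0,"tx":0,"ty":0.4,"tz":0,"hand":1},{"rx":0,"ry":0,"rz":0,"tx":0,"ty":0.4,"tz":0,"hand":1},{"rx":0,"ry":0,"rz":0,"tx":0,"ty":0.4,"tz":0,"hand":1},{"rx":0,"ry":0,"rz":0,"tx":0,"ty":0.4,"tz":0,"hand":1},{"rx":0,"ry":0,"rz":0,"tx":0,"ty":0.4,"tz":0,"hand":1},{"rx":0,"ry":0,"rz":0,"tx":0,"ty":0.4,"tz":0,"hand":1},{"rx":0,"ry":0,"rz":0,"tx":0,"ty":0.4,"tz":0,"hand":1},{"rx":0,"ry":0,"rz":0,"tx":0,"ty":0.4,"tz":0,"hand":1}]' 80; python3 - <<'E'
from h import *
tgt();f=wrist(); p=flush(f,"panel_middle","left","w21.png")
S=viewer.grab_frame("side"); show(S["pixels"],"s21.png",(80,170,400,420),2)
E
```

```text
clock: 22.85
position: [0.4792, 0.4406, 0.0315]
tool_rot: [-3.142, -0.0, 0.612]
force: [-2.9, 3.6, 0.0]
grip_width: 0.013
t=22.85 pos [479.2 440.6  31.5] rot [-180.     -0.     35.05] F [-2.9  3.6  0. ] M [0.89 0.6  0.08] w 13.0 q [-0.65  0.82 -0.28  1.64  0.31  0.73 -2.05]
clock: 23.65
position: [0.4793, 0.4403, 0.0315]
tool_rot: [-3.142, -0.0, 0.612]
force: [-3.7, 4.7, -0.3]
grip_width: 0.0127
t=23.65 pos [479.3 440.3  31.5] rot [-180.     -0.     35.05] F [-3.7  4.7 -0.3] M [0.96 0.64 0.02] w 12.7 q [-0.65  0.82 -0.28  1.64  0.31  0.73 -2.04]
flush panel pose [531.3 366.2] -9.95
```

View pics/s21.png

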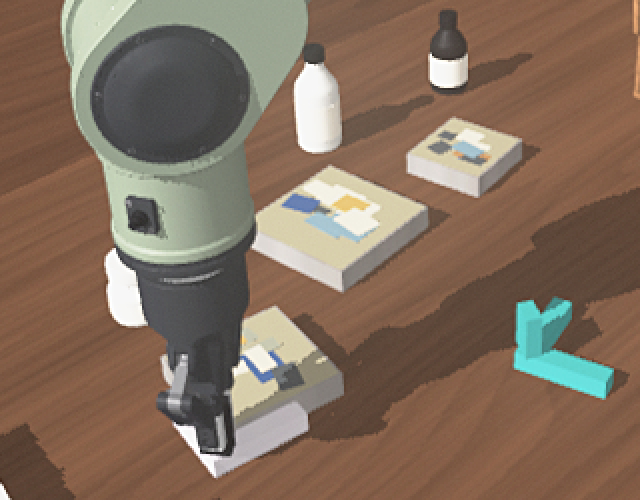

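View pics/w21.png

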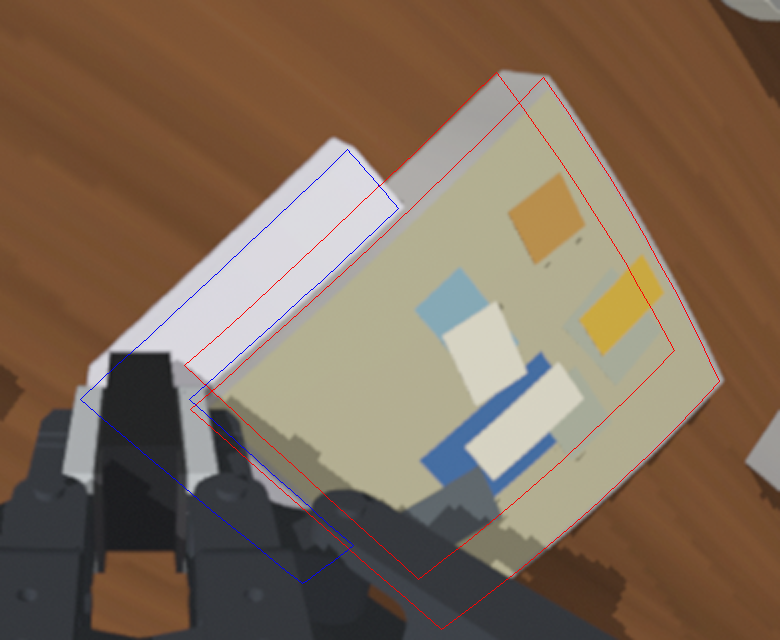

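```bash
python3 -m creep '[{"rx":0,"ry":0,"rz":0,"tx":0,"ty":-8,"tz":0,"hand":1},{"rx":0,"ry":0,"rz":0,"tx":0,"ty":-20,"tz":0,"hand":1},{"rx":0,"ry":0,"rz":0,"tx":0,"ty":-35,"tz":-10,"hand":1},{"rx":0,"ry":0,"rz":0,"tx":0,"ty":-35,"tz":-45,"hand":1},{"rx":0,"ry":0,"rz":0,"tx":0,"ty":-35,"tz":-88,"hand":1},{"rx":0,"ry":0,"rz":0,"tx":0,"ty":-35,"tz":-88,"hand":1},{"rx":0,"ry":0,"rz":0,"tx":0,"ty":-35,"tz":-88,"hand":1}]' 80; python3 - <<'E'
from h import *
tgt();g,y=grip_goal("panel_middle",[.5313,.3662,np.radians(-9.95)],"right",30,120);plan(g,y)
E
```

```text
clock: 24.45
position: [0.4589, 0.47, 0.1209]
tool_rot: [-3.141, -0.002, 0.612]
force: [0.6, 0.2, -2.8]
grip_width: 0.0125
t=24.45 pos [458.9 470.  120.9] rot [-1.7998e+02 -1.1000e-01  3.5090e+01] F [ 0.6  0.2 -2.8] M [ 0.04  0.06 -0.01] w 12.5 q [-0.68  0.71 -0.32  1.59  0.27  0.88 -2.06]
panel_middle right corner [467.6 321.5] grip [432.6 297. ] toolyaw 125.05 u [0.819 0.574]
t [-121.   126.5    0.6] r [ 7.000e-02 -1.100e-01 -8.996e+01]
```

```bash
python3 -m creep '[{"rx":0,"ry":0,"rz":-45,"tx":-60,"ty":63,"tz":0,"hand":1},{"rx":0,"ry":0,"rz":-45,"tx":-60,"ty":63,"tz":0,"hand":1},{"rx":0,"ry":0,"rz":-45,"tx":-60,"ty":63,"tz":0,"hand":1},{"rx":0,"ry":0,"rz":-45,"tx":-60,"ty":63,"tz":0,"hand":1},{"rx":0,"ry":0,"rz":-45,"tx":-60,"ty":63,"tz":0,"hand":1},{"rx":0,"ry":0,"rz":-45,"tx":-60,"ty":63,"tz":0,"hand":1}]' 80; python3 - <<'E'
from h import *
tgt();plan([432.6,297,120],125.05)
E
```

```text
clock: 25.05
position: [0.4457, 0.3827, 0.1185]
tool_rot: [-3.14, 0.001, 1.401]
force: [0.1, -0.0, -2.1]
grip_width: 0.0128
t=25.05 pos [445.7 382.7 118.5] rot [-1.7991e+02  6.0000e-02  8.0270e+01] F [ 0.1 -0.  -2.1] M [ 0.04 -0.01  0.04] w 12.8 q [-0.45  0.65 -0.53  1.78  0.42  0.83 -1.34]
t [-86.6   1.6  -1.4] r [-1.100e-01  3.000e-02 -4.478e+01]
```

```bash
python3 -m creep '[{"rx":0,"ry":0,"rz":-45,"tx":-86,"ty":1.5,"tz":0,"hand":1},{"rx":0,"ry":0,"rz":-45,"tx":-86,"ty":1.5,"tz":0,"hand":1},{"rx":0,"ry":0,"rz":-45,"tx":-86,"ty":1.5,"tz":0,"hand":1},{"rx":0,"ry":0,"rz":-45,"tx":-86,"ty":1.5,"tz":0,"hand":1},{"rx":0,"ry":0,"rz":-45,"tx":-86,"ty":1.5,"tz":0,"hand":1},{"rx":0,"ry":0,"rz":-45,"tx":-86,"ty":1.5,"tz":0,"hand":1},{"rx":0,"ry":0,"rz":-45,"tx":-86,"ty":1.5,"tz":0,"hand":1}]' 80; python3 - <<'E'
from h import *
tgt();f=wrist(); p=wfit(f,"panel_middle",[.5313,.3662,np.radians(-9.9)],"w22.png")
g,y=grip_goal("panel_middle",p,"right",30,33);plan(g,y)
E
```

```text
clock: 25.75
position: [0.4326, 0.2979, 0.119]
tool_rot: [-3.141, -0.0, 2.178]
force: [-1.1, 0.7, -2.0]
grip_width: 0.0125
t=25.75 pos [432.6 297.9 119. ] rot [-1.7994e+02 -3.0000e-02  1.2481e+02] F [-1.1  0.7 -2. ] M [-0.02  0.04 -0.05] w 12.5 q [-0.18  0.62 -0.73  1.93  0.56  0.81 -0.62]
panel_middle wrist fit [536.  366.1] -9.73 err 0.047
panel_middle right corner [472.5 321.2] grip [437.6 296.5] toolyaw 125.27 u [0.816 0.577]
t [-4.   3.3 86.1] r [-0.04 -0.02 -0.5 ]
```

View pics/w22.png

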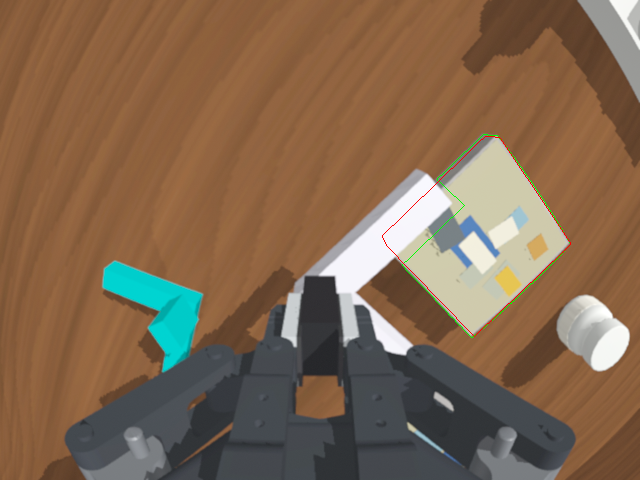

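```bash
python3 -m creep '[{"rx":0,"ry":0,"rz":-0.2,"tx":-1.5,"ty":0,"tz":30,"hand":1},{"rx":0,"ry":0,"rz":-0.2,"tx":-1.5,"ty":0,"tz":60,"hand":1},{"rx":0,"ry":0,"rz":-0.2,"tx":-1.5,"ty":0,"tz":80,"hand":1},{"rx":0,"ry":0,"rz":-0.2,"tx":-1.5,"ty":0,"tz":87,"hand":1},{"rx":0,"ry":0,"rz":-0.2,"tx":-1.5,"ty":0,"tz":87,"hand":1},{"rx":0,"ry":0,"rz":-0.2,"tx":-1.5,"ty":0,"tz":87,"hand":1}]' 80; python3 - <<'E'
from h import *
tgt();f=wrist(); p=wfit(f,"panel_middle",[.5325,.3662,np.radians(-9.9)],"w23.png")
g,y=grip_goal("panel_middle",p,"right",0,32.5);plan(g,y)
E
```

```text
clock: 26.4
position: [0.434, 0.2972, 0.0333]
tool_rot: [3.141, 0.0, 2.185]
force: [0.6, -0.4, -1.1]
grip_width: 0.0128
t=26.40 pos [434.  297.2  33.3] rot [179.95   0.   125.19] F [ 0.6 -0.4 -1.1] M [-0.01  0.05  0.02] w 12.8 q [-0.26  0.74 -0.62  1.97  0.71  0.65 -0.73]
panel_middle wrist fit [534.6 366.7] -9.51 err 0.041
panel_middle right corner [471.2 321.6] grip [460.9 314.2] toolyaw 125.49 u [0.814 0.58 ]
t [-1.4 31.6  1.1] r [ 0.08  0.   -0.29]
```

View pics/w23.png

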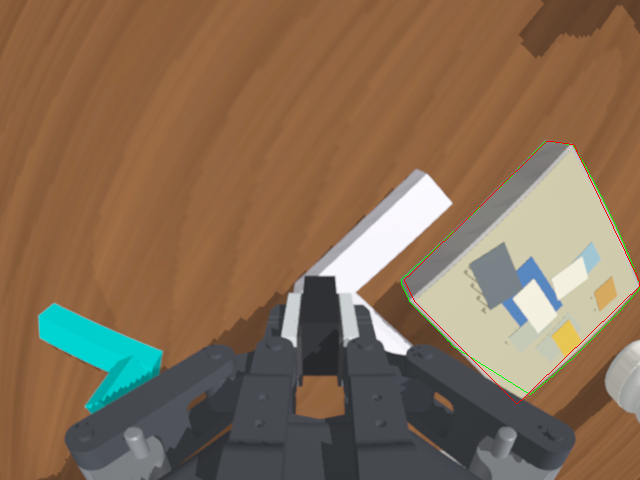

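```bash
python3 -m creep '[{"rx":0,"ry":0,"rz":0,"tx":-0.5,"ty":8,"tz":1,"hand":1},{"rx":0,"ry":0,"rz":0,"tx":-0.5,"ty":16,"tz":1,"hand":1},{"rx":0,"ry":0,"rz":0,"tx":-0.5,"ty":22,"tz":1,"hand":1},{"rx":0,"ry":0,"rz":0,"tx":-0.5,"ty":26,"tz":1,"hand":1},{"rx":0,"ry":0,"rz":0,"tx":-0.5,"ty":26,"tz":1,"hand":1},{"rx":0,"ry":0,"rz":0,"tx":-0.5,"ty":26,"tz":1,"hand":1}]' 80; python3 -c "
from h import *
tgt()"
python3 -m creep '[{"rx":0,"ry":0,"rz":0,"tx":0,"ty":1,"tz":0,"hand":1},{"rx":0,"ry":0,"rz":0,"tx":0,"ty":2,"tz":0,"hand":1},{"rx":0,"ry":0,"rz":0,"tx":0,"ty":3,"tz":0,"hand":1},{"rx":0,"ry":0,"rz":0,"tx":0,"ty":3,"tz":0,"hand":1}]' 80; python3 -c "
from h import *
tgt()"
python3 -m creep '[{"rx":0,"ry":0,"rz":0,"tx":0,"ty":1,"tz":0,"hand":1},{"rx":0,"ry":0,"rz":0,"tx":0,"ty":2,"tz":0,"hand":1},{"rx":0,"ry":0,"rz":0,"tx":0,"ty":3,"tz":0,"hand":1},{"rx":0,"ry":0,"rz":0,"tx":0,"ty":3,"tz":0,"hand":1}]' 80; python3 - <<'E'
from h import *
tgt();f=wrist(); flush(f,"panel_middle","right","w24.png")
E
```

```text
clock: 27.05
position: [0.4552, 0.3112, 0.0314]
tool_rot: [-3.141, -0.0, 2.186]
force: [-0.0, 0.2, -2.7]
grip_width: 0.0128
t=27.05 pos [455.2 311.2  31.4] rot [-179.98   -0.    125.24] F [-0.   0.2 -2.7] M [-0.03  0.08 -0.  ] w 12.8 q [-0.27  0.78 -0.63  1.9   0.7   0.69 -0.7 ]
clock: 27.45
position: [0.4575, 0.3129, 0.0314]
tool_rot: [-3.141, -0.0, 2.186]
force: [-2.2, -0.3, -1.4]
grip_width: 0.013
t=27.45 pos [457.5 312.9  31.4] rot [-179.97   -0.    125.25] F [-2.2 -0.3 -1.4] M [-0.19  0.49 -0.04] w 13.0 q [-0.27  0.78 -0.63  1.9   0.7   0.7  -0.69]
clock: 27.85
position: [0.4603, 0.3148, 0.0314]
tool_rot: [-3.142, -0.0, 2.186]
force: [-2.3, -0.5, -3.0]
grip_width: 0.0127
t=27.85 pos [460.3 314.8  31.4] rot [-1.8000e+02 -1.0000e-02  1.2524e+02] F [-2.3 -0.5 -3. ] M [-0.21  0.61  0.08] w 12.7 q [-0.27  0.78 -0.63  1.89  0.69  0.7  -0.69]
flush panel pose [534.2 367. ] -9.76
```

View pics/w24.png

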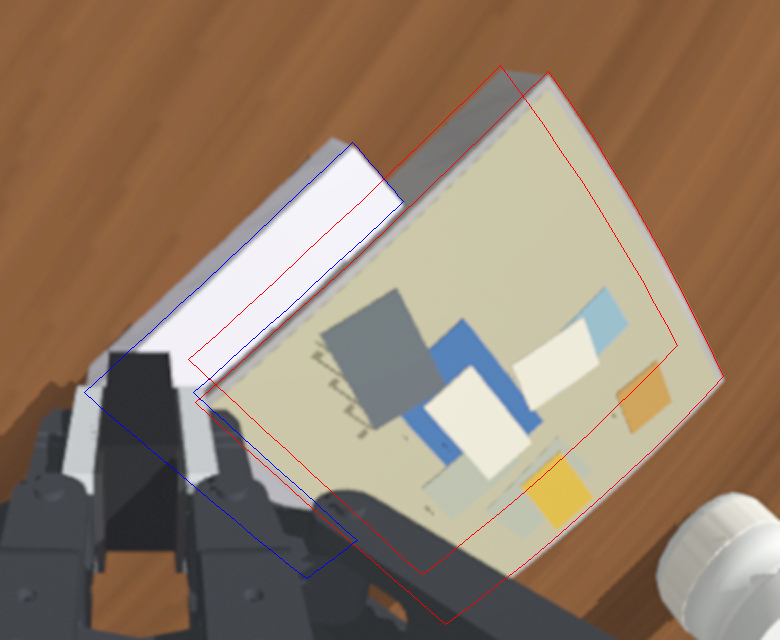

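```bash
python3 -m creep '[{"rx":0,"ry":0,"rz":0,"tx":0.5,"ty":1,"tz":0,"hand":1},{"rx":0,"ry":0,"rz":0,"tx":1,"ty":2,"tz":0,"hand":1},{"rx":0,"ry":0,"rz":0,"tx":1,"ty":3,"tz":0,"hand":1},{"rx":0,"ry":0,"rz":0,"tx":1,"ty":3,"tz":0,"hand":1},{"rx":0,"ry":0,"rz":0,"tx":1,"ty":3,"tz":0,"hand":1}]' 80; python3 - <<'E'
from h import *
tgt();f=wrist(); flush(f,"panel_middle","right","w25.png")
E
```

```text
clock: 28.4
position: [0.4623, 0.3173, 0.0316]
tool_rot: [3.141, -0.0, 2.186]
force: [-0.9, -0.7, -3.1]
grip_width: 0.0127
t=28.40 pos [462.3 317.3  31.6] rot [179.98  -0.   125.24] F [-0.9 -0.7 -3.1] M [-0.36  0.21 -0.03] w 12.7 q [-0.27  0.79 -0.63  1.88  0.69  0.71 -0.69]
flush panel pose [536.2 369.6] -9.76
```

View pics/w25.png

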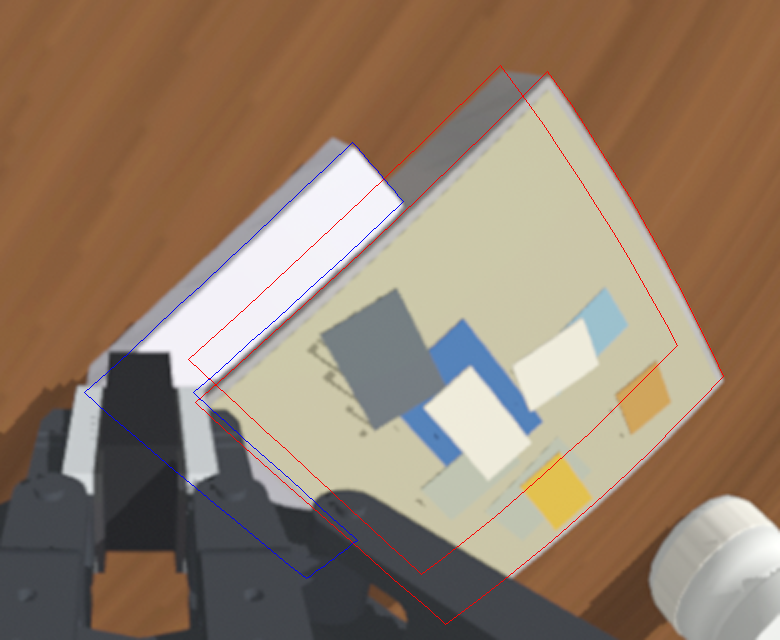

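```bash
python3 -m creep '[{"rx":0,"ry":0,"rz":0,"tx":0,"ty":1,"tz":0,"hand":1},{"rx":0,"ry":0,"rz":0,"tx":0,"ty":1.5,"tz":0,"hand":1},{"rx":0,"ry":0,"rz":0,"tx":0,"ty":1.5,"tz":0,"hand":1},{"rx":0,"ry":0,"rz":0,"tx":0,"ty":1.5,"tz":0,"hand":1},{"rx":0,"ry":0,"rz":0,"tx":0,"ty":1.5,"tz":0,"hand":1},{"rx":0,"ry":0,"rz":0,"tx":0,"ty":1.5,"tz":0,"hand":1},{"rx":0,"ry":0,"rz":0,"tx":0,"ty":1.5,"tz":0,"hand":1},{"rx":0,"ry":0,"rz":0,"tx":0,"ty":1.5,"tz":0,"hand":1}]' 80; python3 -c "
from h import *
tgt()"
python3 -m creep '[{"rx":0,"ry":0,"rz":0,"tx":0,"ty":0.7,"tz":0,"hand":1},{"rx":0,"ry":0,"rz":0,"tx":0,"ty":0.7,"tz":0,"hand":1},{"rx":0,"ry":0,"rz":0,"tx":0,"ty":0.7,"tz":0,"hand":1},{"rx":0,"ry":0,"rz":0,"tx":0,"ty":0.7,"tz":0,"hand":1},{"rx":0,"ry":0,"rz":0,"tx":0,"ty":0.7,"tz":0,"hand":1},{"rx":0,"ry":0,"rz":0,"tx":0,"ty":0.7,"tz":0,"hand":1},{"rx":0,"ry":0,"rz":0,"tx":0,"ty":0.7,"tz":0,"hand":1},{"rx":0,"ry":0,"rz":0,"tx":0,"ty":0.7,"tz":0,"hand":1}]' 80; python3 - <<'E'
from h import *
tgt();f=wrist(); p=flush(f,"panel_middle","right","w26.png")
S=viewer.grab_frame("side"); show(S["pixels"],"s26.png",(80,170,400,420),2)
E
```

```text
clock: 29.25
position: [0.4631, 0.318, 0.0316]
tool_rot: [-3.141, 0.0, 2.186]
force: [-4.1, -3.5, 0.8]
grip_width: 0.0124
t=29.25 pos [463.1 318.   31.6] rot [-1.7997e+02  1.0000e-02  1.2525e+02] F [-4.1 -3.5  0.8] M [-0.81  0.88 -0.02] w 12.4 q [-0.27  0.79 -0.63  1.88  0.69  0.71 -0.69]
clock: 30.05
position: [0.4637, 0.3184, 0.0316]
tool_rot: [-3.141, 0.0, 2.186]
force: [-4.6, -2.9, 1.5]
grip_width: 0.0129
t=30.05 pos [463.7 318.4  31.6] rot [-1.7997e+02  1.0000e-02  1.2525e+02] F [-4.6 -2.9  1.5] M [-0.8   0.9  -0.01] w 12.9 q [-0.27  0.79 -0.63  1.87  0.69  0.71 -0.69]
flush panel pose [537.6 370.7] -9.75
```

View pics/s26.png

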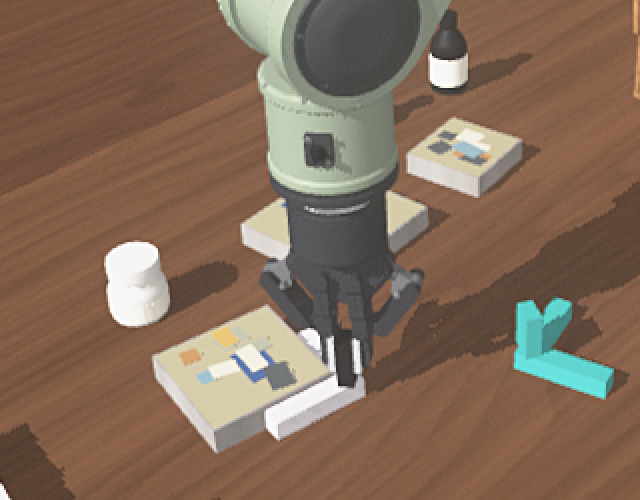

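View pics/w26.png

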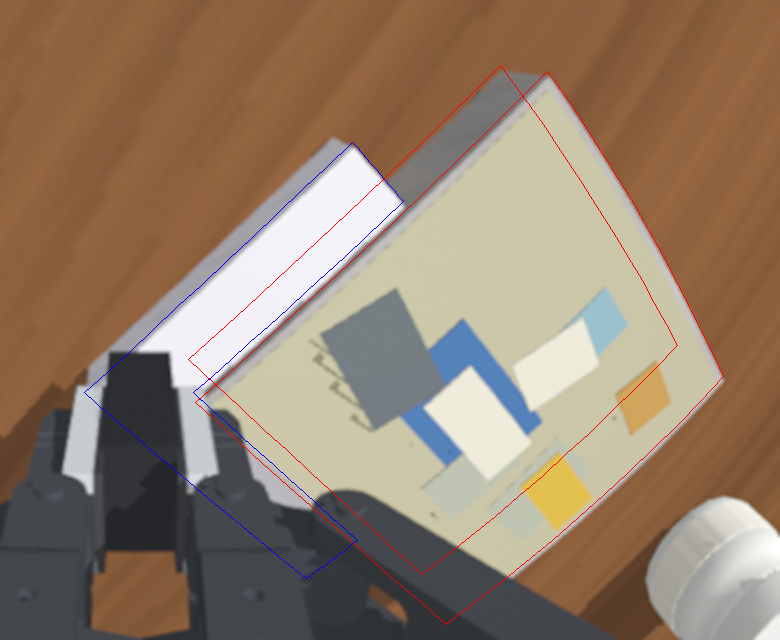

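Middle panel done: steady and loaded on both faces for 1.6 s. Now the small panel.

```bash
python3 -m creep '[{"rx":0,"ry":0,"rz":0,"tx":0,"ty":-8,"tz":0,"hand":1},{"rx":0,"ry":0,"rz":0,"tx":0,"ty":-20,"tz":0,"hand":1},{"rx":0,"ry":0,"rz":0,"tx":0,"ty":-35,"tz":-10,"hand":1},{"rx":0,"ry":0,"rz":0,"tx":0,"ty":-35,"tz":-45,"hand":1},{"rx":0,"ry":0,"rz":0,"tx":0,"ty":-35,"tz":-88,"hand":1},{"rx":0,"ry":0,"rz":0,"tx":0,"ty":-35,"tz":-88,"hand":1},{"rx":0,"ry":0,"rz":0,"tx":0,"ty":-35,"tz":-88,"hand":1}]' 80; python3 - <<'E'
from h import *
tgt();g,y=grip_goal("panel_small",[.628,-.041,np.radians(9.9)],"left",30,120);plan(g,y)
E
```

```text
clock: 30.85
position: [0.4358, 0.2984, 0.1203]
tool_rot: [3.139, 0.0, 2.186]
force: [0.2, -0.5, -1.7]
grip_width: 0.013
t=30.85 pos [435.8 298.4 120.3] rot [1.7986e+02 3.0000e-02 1.2522e+02] F [ 0.2 -0.5 -1.7] M [-0.07  0.05 -0.02] w 13.0 q [-0.18  0.62 -0.73  1.93  0.57  0.81 -0.61]
panel_small left corner [575.9  -4.4] grip [541.   20.2] toolyaw 54.9 u [ 0.818 -0.575]
t [-287.9  -74.5    0.3] r [ 1.400e-01 -6.000e-02  7.032e+01]
```

```bash
python3 -m creep '[{"rx":0,"ry":0,"rz":66,"tx":-288,"ty":-74.5,"tz":0,"hand":1},{"rx":0,"ry":0,"rz":66,"tx":-288,"ty":-74.5,"tz":0,"hand":1},{"rx":0,"ry":0,"rz":66,"tx":-288,"ty":-74.5,"tz":0,"hand":1},{"rx":0,"ry":0,"rz":66,"tx":-288,"ty":-74.5,"tz":0,"hand":1},{"rx":0,"ry":0,"rz":66,"tx":-288,"ty":-74.5,"tz":0,"hand":1},{"rx":0,"ry":0,"rz":66,"tx":-288,"ty":-74.5,"tz":0,"hand":1},{"rx":0,"ry":0,"rz":66,"tx":-288,"ty":-74.5,"tz":0,"hand":1},{"rx":0,"ry":0,"rz":66,"tx":-288,"ty":-74.5,"tz":0,"hand":1}]' 80; python3 - <<'E'
from h import *
tgt();plan([541,20.2,120],54.9)
E
```

```text
clock: 31.65
position: [0.5402, 0.0183, 0.1181]
tool_rot: [-3.141, 0.001, 1.025]
force: [0.3, 1.1, -1.6]
grip_width: 0.0128
t=31.65 pos [540.2  18.3 118.1] rot [-1.7994e+02  7.0000e-02  5.8730e+01] F [ 0.3  1.1 -1.6] M [0.04 0.04 0.05] w 12.8 q [ 0.17  0.57 -0.43  1.9   0.34  0.74 -1.  ]
t [ 2.  -0.3 -1.9] r [-0.06  0.07  3.83]
```

```bash
python3 -m creep '[{"rx":0,"ry":0,"rz":4,"tx":0,"ty":0,"tz":0,"hand":1},{"rx":0,"ry":0,"rz":4,"tx":0,"ty":0,"tz":0,"hand":1},{"rx":0,"ry":0,"rz":4,"tx":0,"ty":0,"tz":0,"hand":1}]' 80; python3 - <<'E'
from h import *
tgt();f=wrist(); p=wfit(f,"panel_small",[.628,-.041,np.radians(9.9)],"w27.png")
g,y=grip_goal("panel_small",p,"left",30,33);plan(g,y)
E
```

```text
clock: 31.95
position: [0.5402, 0.0203, 0.1188]
tool_rot: [-3.141, 0.001, 0.967]
force: [-0.2, 0.0, -1.5]
grip_width: 0.0127
t=31.95 pos [540.2  20.3 118.8] rot [-1.7996e+02  4.0000e-02  5.5400e+01] F [-0.2  0.  -1.5] M [ 0.05 -0.03  0.04] w 12.7 q [ 0.16  0.57 -0.42  1.9   0.33  0.74 -1.05]
panel_small wrist fit [635.7  -8.6] 10.07 err 0.059
panel_small left corner [583.5  27.8] grip [548.5  52.3] toolyaw 55.07 u [ 0.82  -0.573]
t [ 31.1 -11.5  85.9] r [-0.03  0.03  0.32]
```

View pics/w27.png

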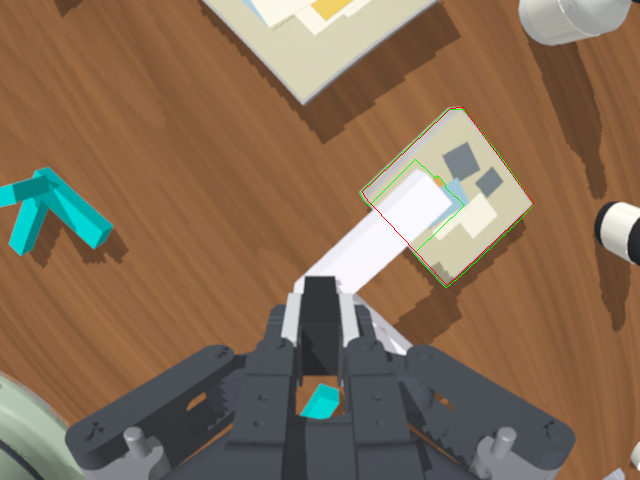

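The small panel has been knocked about 33 mm to the left, now at pixel (450,200). I'll follow it to its new pose.

```bash
python3 -m creep '[{"rx":0,"ry":0,"rz":0.3,"tx":31,"ty":-11.5,"tz":0,"hand":1},{"rx":0,"ry":0,"rz":0.3,"tx":31,"ty":-11.5,"tz":0,"hand":1},{"rx":0,"ry":0,"rz":0.3,"tx":31,"ty":-11.5,"tz":0,"hand":1}]' 80; python3 - <<'E'
from h import *
tgt();f=wrist(); p=wfit(f,"panel_small",[.6357,-.0086,np.radians(9.9)],"w28.png")
g,y=grip_goal("panel_small",p,"left",30,33);plan(g,y)
T=viewer.grab_frame("top"); show(T["pixels"],"t28.png")
E
```

```text
clock: 32.3
position: [0.5487, 0.0528, 0.1192]
tool_rot: [-3.141, 0.0, 0.962]
force: [0.3, -0.2, -2.0]
grip_width: 0.0126
t=32.30 pos [548.7  52.8 119.2] rot [-179.98    0.     55.1 ] F [ 0.3 -0.2 -2. ] M [-0.03  0.07  0.02] w 12.6 q [ 0.1   0.58 -0.42  1.88  0.33  0.75 -1.11]
panel_small wrist fit [635.8 -10.5] 10.24 err 0.047
panel_small left corner [583.5  25.8] grip [548.4  50.1] toolyaw 55.24 u [ 0.822 -0.57 ]
t [-1.6  0.9 86.2] r [-0.01  0.03 -0.21]
```

View pics/w28.png

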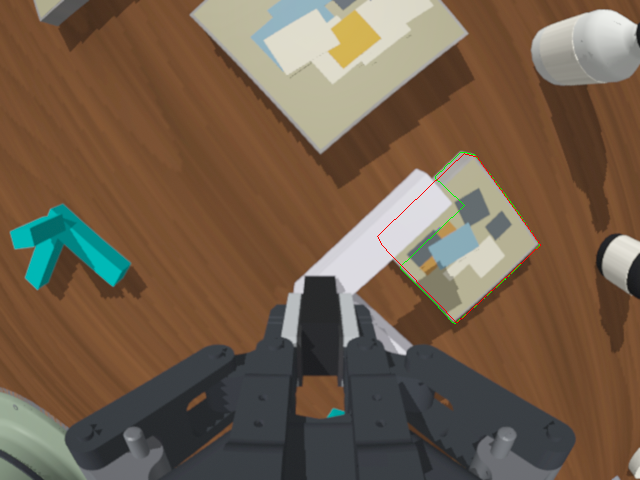

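View pics/t28.png

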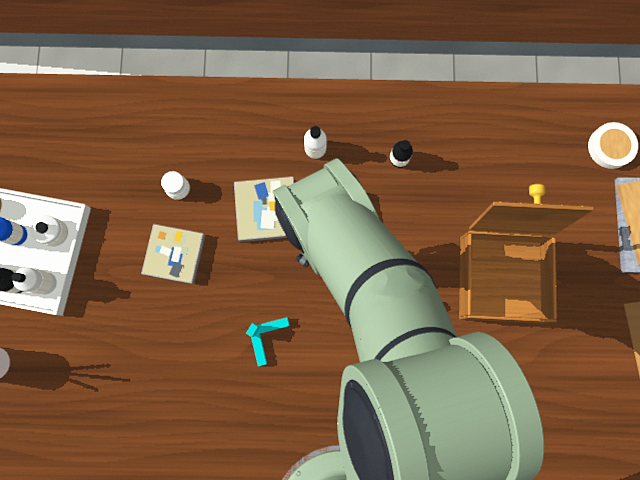

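```bash
python3 -m creep '[{"rx":0,"ry":0,"rz":0,"tx":-1.5,"ty":0,"tz":30,"hand":1},{"rx":0,"ry":0,"rz":0,"tx":-1.5,"ty":0,"tz":60,"hand":1},{"rx":0,"ry":0,"rz":0,"tx":-1.5,"ty":0,"tz":80,"hand":1},{"rx":0,"ry":0,"rz":0,"tx":-1.5,"ty":0,"tz":87,"hand":1},{"rx":0,"ry":0,"rz":0,"tx":-1.5,"ty":0,"tz":87,"hand":1},{"rx":0,"ry":0,"rz":0,"tx":-1.5,"ty":0,"tz":87,"hand":1}]' 80; python3 - <<'E'
from h import *
tgt();f=wrist(); p=wfit(f,"panel_small",[.6358,-.0105,np.radians(10)],"w29.png")
g,y=grip_goal("panel_small",p,"left",0,32.5);plan(g,y)
E
```

```text
clock: 33.0
position: [0.5485, 0.0508, 0.0334]
tool_rot: [3.141, -0.001, 0.959]
force: [0.4, -0.1, -1.6]
grip_width: 0.0125
t=33.00 pos [548.5  50.8  33.4] rot [ 1.7996e+02 -3.0000e-02  5.4930e+01] F [ 0.4 -0.1 -1.6] M [0.01 0.04 0.04] w 12.5 q [ 0.05  0.71 -0.35  1.92  0.42  0.58 -1.18]
panel_small wrist fit [635.1  -8.5] 10.7 err 0.038
panel_small left corner [582.5  27.3] grip [572.   34.5] toolyaw 55.7 u [ 0.826 -0.563]
t [ 0.  28.5  1.1] r [ 0.06 -0.06 -0.77]
```

View pics/w29.png

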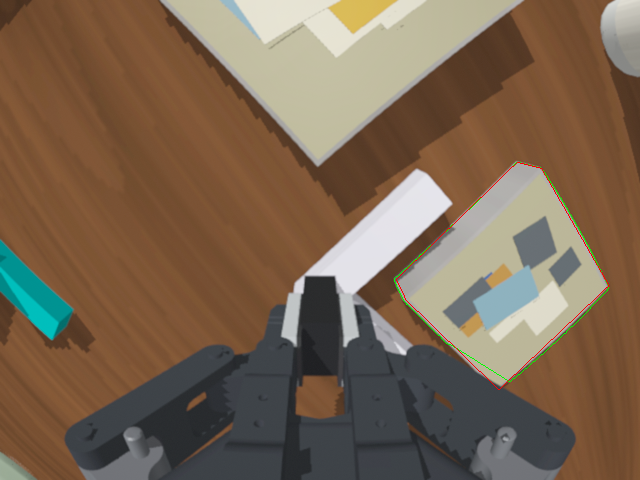

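```bash
python3 -m creep '[{"rx":0,"ry":0,"rz":-0.3,"tx":0,"ty":8,"tz":1.5,"hand":1},{"rx":0,"ry":0,"rz":-0.3,"tx":0,"ty":16,"tz":1.5,"hand":1},{"rx":0,"ry":0,"rz":-0.3,"tx":0,"ty":21,"tz":1.5,"hand":1},{"rx":0,"ry":0,"rz":-0.3,"tx":0,"ty":24,"tz":1.5,"hand":1},{"rx":0,"ry":0,"rz":-0.3,"tx":0,"ty":24,"tz":1.5,"hand":1},{"rx":0,"ry":0,"rz":-0.3,"tx":0,"ty":24,"tz":1.5,"hand":1}]' 80; python3 -c "
from h import *
tgt()"
python3 -m creep '[{"rx":0,"ry":0,"rz":0,"tx":0,"ty":1,"tz":0,"hand":1},{"rx":0,"ry":0,"rz":0,"tx":0,"ty":2,"tz":0,"hand":1},{"rx":0,"ry":0,"rz":0,"tx":0,"ty":3,"tz":0,"hand":1},{"rx":0,"ry":0,"rz":0,"tx":0,"ty":3,"tz":0,"hand":1}]' 80; python3 -c "
from h import *
tgt()"
python3 -m creep '[{"rx":0,"ry":0,"rz":0,"tx":0,"ty":1,"tz":0,"hand":1},{"rx":0,"ry":0,"rz":0,"tx":0,"ty":2,"tz":0,"hand":1},{"rx":0,"ry":0,"rz":0,"tx":0,"ty":3,"tz":0,"hand":1},{"rx":0,"ry":0,"rz":0,"tx":0,"ty":3,"tz":0,"hand":1}]' 80; python3 - <<'E'
from h import *
tgt();f=wrist(); flush(f,"panel_small","left","w30.png")
E
```

```text
clock: 33.65
position: [0.5675, 0.0373, 0.031]
tool_rot: [-3.141, -0.0, 0.964]
force: [0.1, -0.4, -1.8]
grip_width: 0.0125
t=33.65 pos [567.5  37.3  31. ] rot [-179.99   -0.     55.25] F [ 0.1 -0.4 -1.8] M [ 0.04  0.03 -0.03] w 12.5 q [ 0.08  0.74 -0.35  1.87  0.42  0.61 -1.14]
clock: 34.05
position: [0.5701, 0.0356, 0.031]
tool_rot: [-3.141, -0.0, 0.964]
force: [-1.0, 1.3, -2.1]
grip_width: 0.0127
t=34.05 pos [570.1  35.6  31. ] rot [-1.7999e+02 -1.0000e-02  5.5260e+01] F [-1.   1.3 -2.1] M [0.48 0.25 0.06] w 12.7 q [ 0.08  0.74 -0.35  1.86  0.42  0.61 -1.14]
clock: 34.45
position: [0.5728, 0.0336, 0.031]
tool_rot: [3.141, -0.0, 0.964]
force: [0.3, 0.8, -2.4]
grip_width: 0.0127
t=34.45 pos [572.8  33.6  31. ] rot [179.99  -0.    55.24] F [ 0.3  0.8 -2.4] M [0.26 0.14 0.07] w 12.7 q [ 0.09  0.74 -0.35  1.85  0.42  0.62 -1.13]
flush panel pose [635.5  -9.9] 10.24
```

View pics/w30.png

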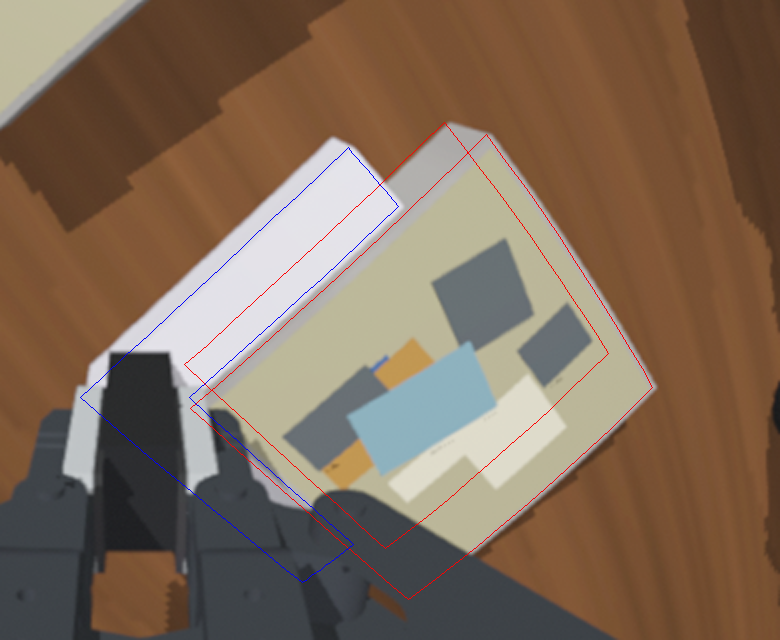

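```bash
python3 -m creep '[{"rx":0,"ry":0,"rz":0,"tx":0,"ty":1,"tz":0,"hand":1},{"rx":0,"ry":0,"rz":0,"tx":0,"ty":2,"tz":0,"hand":1},{"rx":0,"ry":0,"rz":0,"tx":0,"ty":2.5,"tz":0,"hand":1},{"rx":0,"ry":0,"rz":0,"tx":0,"ty":2.5,"tz":0,"hand":1},{"rx":0,"ry":0,"rz":0,"tx":0,"ty":2.5,"tz":0,"hand":1},{"rx":0,"ry":0,"rz":0,"tx":0,"ty":2.5,"tz":0,"hand":1},{"rx":0,"ry":0,"rz":0,"tx":0,"ty":2.5,"tz":0,"hand":1},{"rx":0,"ry":0,"rz":0,"tx":0,"ty":2.5,"tz":0,"hand":1}]' 80; python3 -c "
from h import *
tgt()"
python3 -m creep '[{"rx":0,"ry":0,"rz":0,"tx":0,"ty":0.7,"tz":0,"hand":1},{"rx":0,"ry":0,"rz":0,"tx":0,"ty":0.7,"tz":0,"hand":1},{"rx":0,"ry":0,"rz":0,"tx":0,"ty":0.7,"tz":0,"hand":1},{"rx":0,"ry":0,"rz":0,"tx":0,"ty":0.7,"tz":0,"hand":1},{"rx":0,"ry":0,"rz":0,"tx":0,"ty":0.7,"tz":0,"hand":1},{"rx":0,"ry":0,"rz":0,"tx":0,"ty":0.7,"tz":0,"hand":1},{"rx":0,"ry":0,"rz":0,"tx":0,"ty":0.7,"tz":0,"hand":1},{"rx":0,"ry":0,"rz":0,"tx":0,"ty":0.7,"tz":0,"hand":1}]' 80; python3 -c "
from h import *
tgt()"
python3 -m creep '[{"rx":0,"ry":0,"rz":0,"tx":0,"ty":0.3,"tz":0,"hand":1},{"rx":0,"ry":0,"rz":0,"tx":0,"ty":0.3,"tz":0,"hand":1},{"rx":0,"ry":0,"rz":0,"tx":0,"ty":0.3,"tz":0,"hand":1},{"rx":0,"ry":0,"rz":0,"tx":0,"ty":0.3,"tz":0,"hand":1},{"rx":0,"ry":0,"rz":0,"tx":0,"ty":0.3,"tz":0,"hand":1},{"rx":0,"ry":0,"rz":0,"tx":0,"ty":0.3,"tz":0,"hand":1}]' 80; python3 - <<'E'
from h import *
tgt();f=wrist(); p=flush(f,"panel_small","left","w31.png")
E
```

```text
clock: 35.3
position: [0.5747, 0.0323, 0.031]
tool_rot: [3.142, 0.0, 0.964]
force: [-1.5, 1.6, -0.6]
grip_width: 0.0127
t=35.30 pos [574.7  32.3  31. ] rot [180.     0.    55.24] F [-1.5  1.6 -0.6] M [0.21 0.44 0.01] w 12.7 q [ 0.09  0.74 -0.35  1.85  0.41  0.62 -1.13]
clock: 36.1
position: [0.5752, 0.032, 0.031]
tool_rot: [-3.142, -0.0, 0.964]
force: [-2.3, 1.4, -0.4]
grip_width: 0.0129
t=36.10 pos [575.2  32.   31. ] rot [-180.     -0.     55.24] F [-2.3  1.4 -0.4] M [0.4  0.65 0.  ] w 12.9 q [ 0.09  0.75 -0.35  1.85  0.41  0.62 -1.13]
clock: 36.7
position: [0.5755, 0.0317, 0.031]
tool_rot: [3.142, -0.0, 0.964]
force: [-2.3, 2.8, 0.1]
grip_width: 0.0129
t=36.70 pos [575.5  31.7  31. ] rot [180.    -0.    55.24] F [-2.3  2.8  0.1] M [0.47 0.55 0.08] w 12.9 q [ 0.09  0.75 -0.35  1.85  0.41  0.62 -1.12]
flush panel pose [638.3 -11.8] 10.24
```

View pics/w31.png

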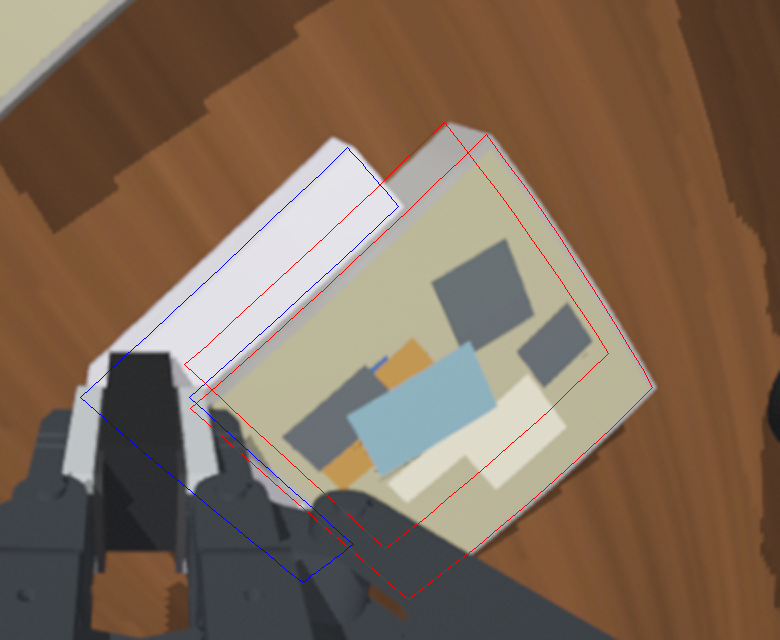

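Seated and held. Now the right corner of the small panel.

```bash
python3 -m creep '[{"rx":0,"ry":0,"rz":0,"tx":0,"ty":-8,"tz":0,"hand":1},{"rx":0,"ry":0,"rz":0,"tx":0,"ty":-20,"tz":0,"hand":1},{"rx":0,"ry":0,"rz":0,"tx":0,"ty":-35,"tz":-10,"hand":1},{"rx":0,"ry":0,"rz":0,"tx":0,"ty":-35,"tz":-45,"hand":1},{"rx":0,"ry":0,"rz":0,"tx":0,"ty":-35,"tz":-88,"hand":1},{"rx":0,"ry":0,"rz":0,"tx":0,"ty":-35,"tz":-88,"hand":1},{"rx":0,"ry":0,"rz":0,"tx":0,"ty":-35,"tz":-88,"hand":1}]' 80; python3 - <<'E'
from h import *
tgt();g,y=grip_goal("panel_small",[.6383,-.0118,np.radians(10.24)],"right",30,120);plan(g,y)
E
```

```text
clock: 37.45
position: [0.5465, 0.0522, 0.1202]
tool_rot: [3.14, -0.001, 0.965]
force: [0.1, 0.2, -2.8]
grip_width: 0.0127
t=37.45 pos [546.5  52.2 120.2] rot [ 1.7989e+02 -6.0000e-02  5.5270e+01] F [ 0.1  0.2 -2.8] M [-0.02  0.07  0.04] w 12.7 q [ 0.1   0.58 -0.42  1.88  0.33  0.75 -1.11]
panel_small right corner [602.  -64.1] grip [577.7 -99.2] toolyaw 145.24 u [0.57  0.822]
t [-106.7  111.8    0.3] r [ 1.300e-01  3.000e-02 -8.997e+01]
```

```bash
python3 -m creep '[{"rx":0,"ry":0,"rz":-45,"tx":-53,"ty":56,"tz":0,"hand":1},{"rx":0,"ry":0,"rz":-45,"tx":-53,"ty":56,"tz":0,"hand":1},{"rx":0,"ry":0,"rz":-45,"tx":-53,"ty":56,"tz":0,"hand":1},{"rx":0,"ry":0,"rz":-45,"tx":-53,"ty":56,"tz":0,"hand":1},{"rx":0,"ry":0,"rz":-45,"tx":-53,"ty":56,"tz":0,"hand":1},{"rx":0,"ry":0,"rz":-45,"tx":-53,"ty":56,"tz":0,"hand":1}]' 80; python3 - <<'E'
from h import *
tgt();plan([577.7,-99.2,120],145.24)
E
```

```text
clock: 38.05
position: [0.5614, -0.0234, 0.1178]
tool_rot: [-3.14, -0.001, 1.756]
force: [-0.6, -0.4, -2.0]
grip_width: 0.0125
t=38.05 pos [561.4 -23.4 117.8] rot [-1.7989e+02 -5.0000e-02  1.0060e+02] F [-0.6 -0.4 -2. ] M [-0.    0.02 -0.08] w 12.5 q [ 0.37  0.64 -0.62  1.84  0.49  0.82 -0.31]
t [-77.5   2.1  -2.3] r [ -0.09  -0.09 -44.64]
```

```bash
python3 -m creep '[{"rx":0,"ry":0,"rz":-45,"tx":-77,"ty":2,"tz":-1,"hand":1},{"rx":0,"ry":0,"rz":-45,"tx":-77,"ty":2,"tz":-1,"hand":1},{"rx":0,"ry":0,"rz":-45,"tx":-77,"ty":2,"tz":-1,"hand":1},{"rx":0,"ry":0,"rz":-45,"tx":-77,"ty":2,"tz":-1,"hand":1},{"rx":0,"ry":0,"rz":-45,"tx":-77,"ty":2,"tz":-1,"hand":1},{"rx":0,"ry":0,"rz":-45,"tx":-77,"ty":2,"tz":-1,"hand":1},{"rx":0,"ry":0,"rz":-45,"tx":-77,"ty":2,"tz":-1,"hand":1}]' 80; python3 - <<'E'
from h import *
tgt();f=wrist(); p=wfit(f,"panel_small",[.6383,-.0118,np.radians(10.24)],"w32.png")
g,y=grip_goal("panel_small",p,"right",30,33);plan(g,y)
E
```

```text
clock: 38.75
position: [0.5772, -0.0987, 0.1188]
tool_rot: [-3.141, -0.002, 2.536]
force: [-0.5, -0.9, -1.1]
grip_width: 0.0127
t=38.75 pos [577.2 -98.7 118.8] rot [-1.7997e+02 -1.1000e-01  1.4531e+02] F [-0.5 -0.9 -1.1] M [0.05 0.02 0.06] w 12.7 q [ 0.61  0.72 -0.8   1.77  0.63  0.93  0.5 ]
panel_small wrist fit [642.1 -10.7] 10.5 err 0.05
panel_small right corner [606.  -63.2] grip [581.8 -98.4] toolyaw 145.5 u [0.566 0.824]
t [-3.6  2.8 86. ] r [-0.02 -0.09 -0.3 ]
```

View pics/w32.png

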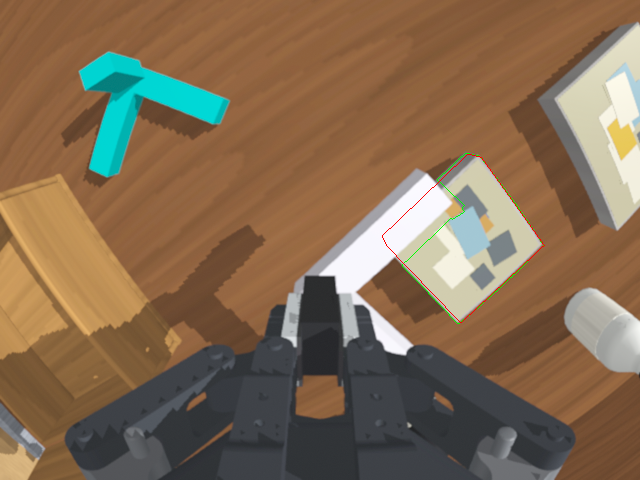

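```bash
python3 -m creep '[{"rx":0,"ry":0,"rz":0,"tx":-1.5,"ty":0,"tz":30,"hand":1},{"rx":0,"ry":0,"rz":0,"tx":-1.5,"ty":0,"tz":60,"hand":1},{"rx":0,"ry":0,"rz":0,"tx":-1.5,"ty":0,"tz":80,"hand":1},{"rx":0,"ry":0,"rz":0,"tx":-1.5,"ty":0,"tz":87,"hand":1},{"rx":0,"ry":0,"rz":0,"tx":-1.5,"ty":0,"tz":87,"hand":1},{"rx":0,"ry":0,"rz":0,"tx":-1.5,"ty":0,"tz":87,"hand":1}]' 80; python3 - <<'E'
from h import *
tgt();f=wrist(); p=wfit(f,"panel_small",[.6395,-.0115,np.radians(10.2)],"w33.png")
g,y=grip_goal("panel_small",p,"right",0,32.5);plan(g,y)
E
```

```text
clock: 39.4
position: [0.5798, -0.0998, 0.0338]
tool_rot: [3.141, 0.001, 2.535]
force: [-0.4, 0.4, -0.9]
grip_width: 0.0127
t=39.40 pos [579.8 -99.8  33.8] rot [1.7997e+02 4.0000e-02 1.4523e+02] F [-0.4  0.4 -0.9] M [-0.02  0.02  0.02] w 12.7 q [ 0.55  0.84 -0.71  1.8   0.75  0.79  0.41]
panel_small wrist fit [640.6 -11.3] 10.74 err 0.041
panel_small right corner [604.7 -63.9] grip [597.6 -74.4] toolyaw 145.74 u [0.563 0.827]
t [ 0.1 31.   1.6] r [ 0.04  0.07 -0.52]
```

View pics/w33.png

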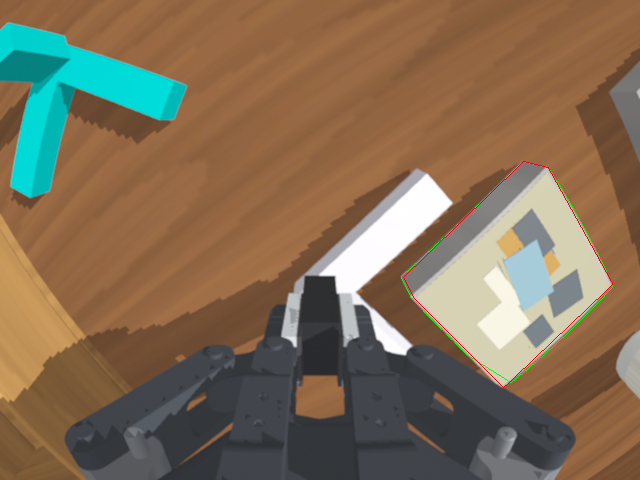

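```bash
python3 -m creep '[{"rx":0,"ry":0,"rz":0,"tx":0.5,"ty":8,"tz":2,"hand":1},{"rx":0,"ry":0,"rz":0,"tx":0.5,"ty":16,"tz":2,"hand":1},{"rx":0,"ry":0,"rz":0,"tx":0.5,"ty":22,"tz":2,"hand":1},{"rx":0,"ry":0,"rz":0,"tx":0.5,"ty":25,"tz":2,"hand":1},{"rx":0,"ry":0,"rz":0,"tx":0.5,"ty":25,"tz":2,"hand":1},{"rx":0,"ry":0,"rz":0,"tx":0.5,"ty":25,"tz":2,"hand":1}]' 80; python3 -c "
from h import *
tgt()"
python3 -m creep '[{"rx":0,"ry":0,"rz":0,"tx":0,"ty":1,"tz":0,"hand":1},{"rx":0,"ry":0,"rz":0,"tx":0,"ty":2,"tz":0,"hand":1},{"rx":0,"ry":0,"rz":0,"tx":0,"ty":3,"tz":0,"hand":1},{"rx":0,"ry":0,"rz":0,"tx":0,"ty":3,"tz":0,"hand":1}]' 80; python3 -c "
from h import *
tgt()"
python3 -m creep '[{"rx":0,"ry":0,"rz":0,"tx":0,"ty":1,"tz":0,"hand":1},{"rx":0,"ry":0,"rz":0,"tx":0,"ty":2,"tz":0,"hand":1},{"rx":0,"ry":0,"rz":0,"tx":0,"ty":3,"tz":0,"hand":1},{"rx":0,"ry":0,"rz":0,"tx":0,"ty":3,"tz":0,"hand":1}]' 80; python3 - <<'E'
from h import *
tgt();f=wrist(); flush(f,"panel_small","right","w34.png")
E
```

```text
clock: 40.05
position: [0.5932, -0.0793, 0.031]
tool_rot: [-3.141, -0.0, 2.535]
force: [-0.5, -0.1, -2.0]
grip_width: 0.0127
t=40.05 pos [593.2 -79.3  31. ] rot [-179.99   -0.    145.25] F [-0.5 -0.1 -2. ] M [-0.04  0.02 -0.01] w 12.7 q [ 0.51  0.85 -0.71  1.77  0.75  0.81  0.39]
clock: 40.45
position: [0.595, -0.0766, 0.031]
tool_rot: [3.141, 0.0, 2.535]
force: [-0.3, -0.2, -1.4]
grip_width: 0.0124
t=40.45 pos [595.  -76.6  31. ] rot [179.99   0.   145.25] F [-0.3 -0.2 -1.4] M [-0.05  0.01 -0.01] w 12.4 q [ 0.5   0.85 -0.71  1.77  0.75  0.81  0.38]
clock: 40.85
position: [0.5966, -0.0742, 0.0309]
tool_rot: [-3.141, -0.0, 2.535]
force: [-1.6, -0.7, -1.6]
grip_width: 0.0131
t=40.85 pos [596.6 -74.2  30.9] rot [-1.7999e+02 -1.0000e-02  1.4525e+02] F [-1.6 -0.7 -1.6] M [-0.23  0.4   0.07] w 13.1 q [ 0.5   0.86 -0.71  1.77  0.75  0.81  0.38]
flush panel pose [640.2 -11.5] 10.25
```

View pics/w34.png

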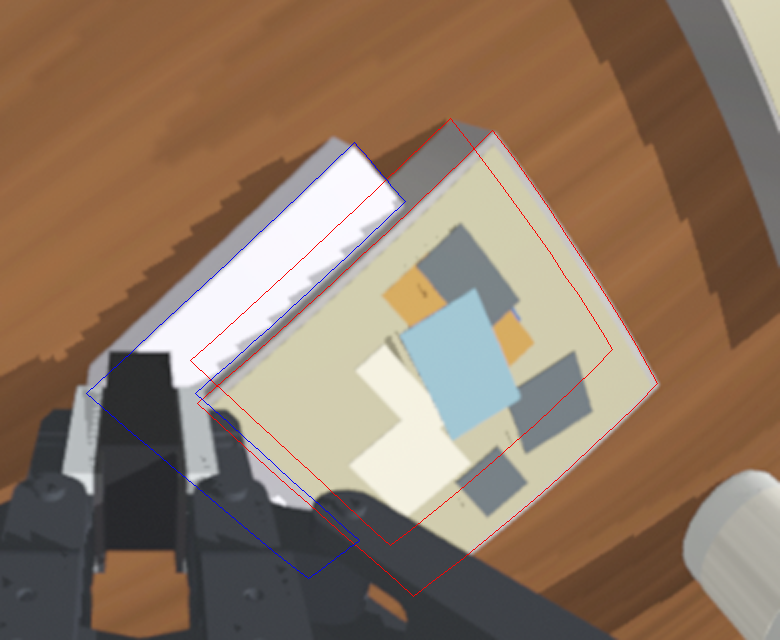

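Contact has just started. I'll push a little more and compare.

```bash
python3 -m creep '[{"rx":0,"ry":0,"rz":0,"tx":0,"ty":1,"tz":0,"hand":1},{"rx":0,"ry":0,"rz":0,"tx":0,"ty":2,"tz":0,"hand":1},{"rx":0,"ry":0,"rz":0,"tx":0,"ty":3,"tz":0,"hand":1},{"rx":0,"ry":0,"rz":0,"tx":0,"ty":3,"tz":0,"hand":1}]' 80;python3 -m creep '[{"rx":0,"ry":0,"rz":0,"tx":0,"ty":1,"tz":0,"hand":1},{"rx":0,"ry":0,"rz":0,"tx":0,"ty":2,"tz":0,"hand":1},{"rx":0,"ry":0,"rz":0,"tx":0,"ty":2,"tz":0,"hand":1},{"rx":0,"ry":0,"rz":0,"tx":0,"ty":2,"tz":0,"hand":1}]' 80; python3 - <<'E'
from h import *
tgt();f=wrist(); flush(f,"panel_small","right","w35.png")
E
```

```text
clock: 41.3
position: [0.5985, -0.0716, 0.031]
tool_rot: [3.141, 0.0, 2.535]
force: [-2.0, -0.5, -2.2]
grip_width: 0.013
clock: 41.7
position: [0.5997, -0.07, 0.031]
tool_rot: [3.141, 0.0, 2.535]
force: [-0.1, -0.8, -1.8]
grip_width: 0.0127
t=41.70 pos [599.7 -70.   31. ] rot [1.7998e+02 1.0000e-02 1.4525e+02] F [-0.1 -0.8 -1.8] M [-0.23  0.03 -0.09] w 12.7 q [ 0.49  0.86 -0.71  1.76  0.75  0.81  0.38]
flush panel pose [643.3  -7.2] 10.25
```

View pics/w35.png

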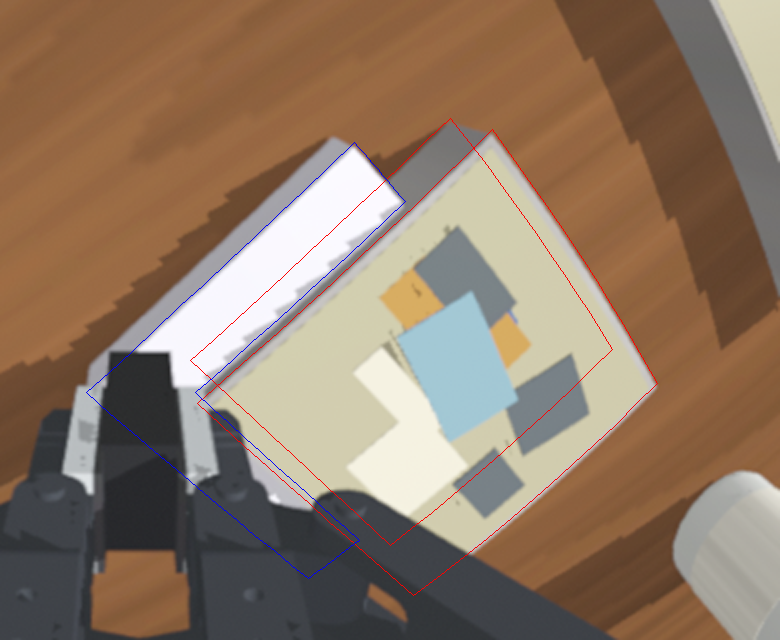

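```bash
python3 -m creep '[{"rx":0,"ry":0,"rz":0,"tx":0,"ty":1,"tz":0,"hand":1},{"rx":0,"ry":0,"rz":0,"tx":0,"ty":2,"tz":0,"hand":1},{"rx":0,"ry":0,"rz":0,"tx":0,"ty":2.5,"tz":0,"hand":1},{"rx":0,"ry":0,"rz":0,"tx":0,"ty":2.5,"tz":0,"hand":1},{"rx":0,"ry":0,"rz":0,"tx":0,"ty":2.5,"tz":0,"hand":1},{"rx":0,"ry":0,"rz":0,"tx":0,"ty":2.5,"tz":0,"hand":1},{"rx":0,"ry":0,"rz":0,"tx":0,"ty":2.5,"tz":0,"hand":1},{"rx":0,"ry":0,"rz":0,"tx":0,"ty":2.5,"tz":0,"hand":1}]' 80; python3 -c "
from h import *
tgt()"
python3 -m creep '[{"rx":0,"ry":0,"rz":0,"tx":0,"ty":0.7,"tz":0,"hand":1},{"rx":0,"ry":0,"rz":0,"tx":0,"ty":0.7,"tz":0,"hand":1},{"rx":0,"ry":0,"rz":0,"tx":0,"ty":0.7,"tz":0,"hand":1},{"rx":0,"ry":0,"rz":0,"tx":0,"ty":0.7,"tz":0,"hand":1},{"rx":0,"ry":0,"rz":0,"tx":0,"ty":0.7,"tz":0,"hand":1},{"rx":0,"ry":0,"rz":0,"tx":0,"ty":0.7,"tz":0,"hand":1},{"rx":0,"ry":0,"rz":0,"tx":0,"ty":0.7,"tz":0,"hand":1},{"rx":0,"ry":0,"rz":0,"tx":0,"ty":0.7,"tz":0,"hand":1}]' 80; python3 -c "
from h import *
tgt()"
python3 -m creep '[{"rx":0,"ry":0,"rz":0,"tx":0,"ty":0.4,"tz":0,"hand":1},{"rx":0,"ry":0,"rz":0,"tx":0,"ty":0.4,"tz":0,"hand":1},{"rx":0,"ry":0,"rz":0,"tx":0,"ty":0.4,"tz":0,"hand":1},{"rx":0,"ry":0,"rz":0,"tx":0,"ty":0.4,"tz":0,"hand":1},{"rx":0,"ry":0,"rz":0,"tx":0,"ty":0.4,"tz":0,"hand":1},{"rx":0,"ry":0,"rz":0,"tx":0,"ty":0.4,"tz":0,"hand":1},{"rx":0,"ry":0,"rz":0,"tx":0,"ty":0.4,"tz":0,"hand":1},{"rx":0,"ry":0,"rz":0,"tx":0,"ty":0.4,"tz":0,"hand":1}]' 80; python3 - <<'E'
from h import *
tgt();f=wrist(); p=flush(f,"panel_small","right","w36.png")
S=viewer.grab_frame("side"); show(S["pixels"],"s36.png",(180,150,460,360),2)
E
```

```text
clock: 42.55
position: [0.601, -0.0681, 0.031]
tool_rot: [3.141, 0.0, 2.535]
force: [0.1, -2.6, -0.8]
grip_width: 0.0126
t=42.55 pos [601.  -68.1  31. ] rot [179.99   0.   145.24] F [ 0.1 -2.6 -0.8] M [-0.48  0.1  -0.06] w 12.6 q [ 0.48  0.86 -0.71  1.76  0.74  0.81  0.37]
clock: 43.35
position: [0.6013, -0.0676, 0.031]
tool_rot: [-3.142, -0.0, 2.535]
force: [-1.9, -2.3, 0.0]
grip_width: 0.0128
t=43.35 pos [601.3 -67.6  31. ] rot [-180.     -0.    145.24] F [-1.9 -2.3  0. ] M [-0.7   0.38 -0.1 ] w 12.8 q [ 0.48  0.86 -0.71  1.76  0.74  0.82  0.37]
clock: 44.15
position: [0.6016, -0.0672, 0.031]
tool_rot: [3.141, -0.0, 2.535]
force: [-0.9, -0.9, -1.2]
grip_width: 0.0128
t=44.15 pos [601.6 -67.2  31. ] rot [179.99  -0.   145.25] F [-0.9 -0.9 -1.2] M [-0.5   0.23 -0.04] w 12.8 q [ 0.48  0.86 -0.71  1.75  0.74  0.82  0.37]
flush panel pose [645.1  -4.4] 10.25
```

View pics/w36.png

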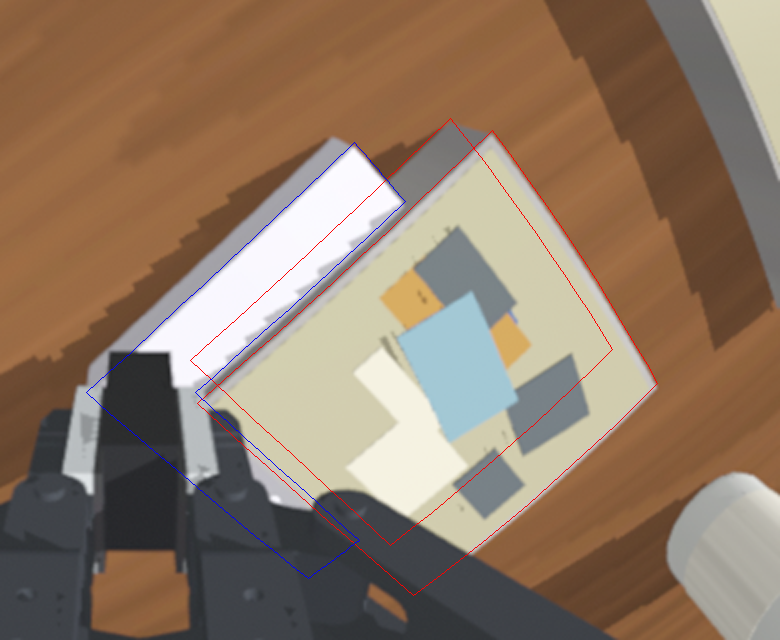

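View pics/s36.png

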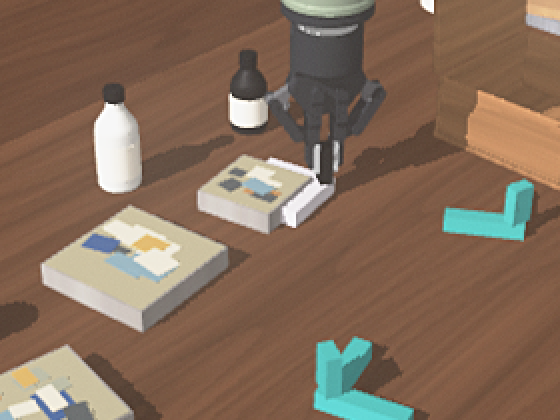

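The near face carried little load, so I'll nudge towards it and hold again to be certain.

```bash
python3 -m creep '[{"rx":0,"ry":0,"rz":0,"tx":-0.7,"ty":0.7,"tz":0,"hand":1},{"rx":0,"ry":0,"rz":0,"tx":-1,"ty":1.5,"tz":0,"hand":1},{"rx":0,"ry":0,"rz":0,"tx":-1,"ty":2,"tz":0,"hand":1},{"rx":0,"ry":0,"rz":0,"tx":-1,"ty":2,"tz":0,"hand":1},{"rx":0,"ry":0,"rz":0,"tx":-1,"ty":2,"tz":0,"hand":1}]' 80; python3 -c "
from h import *
tgt()"
python3 -m creep '[{"rx":0,"ry":0,"rz":0,"tx":0,"ty":0.7,"tz":0,"hand":1},{"rx":0,"ry":0,"rz":0,"tx":0,"ty":0.7,"tz":0,"hand":1},{"rx":0,"ry":0,"rz":0,"tx":0,"ty":0.7,"tz":0,"hand":1},{"rx":0,"ry":0,"rz":0,"tx":0,"ty":0.7,"tz":0,"hand":1},{"rx":0,"ry":0,"rz":0,"tx":0,"ty":0.7,"tz":0,"hand":1},{"rx":0,"ry":0,"rz":0,"tx":0,"ty":0.7,"tz":0,"hand":1},{"rx":0,"ry":0,"rz":0,"tx":0,"ty":0.7,"tz":0,"hand":1},{"rx":0,"ry":0,"rz":0,"tx":0,"ty":0.7,"tz":0,"hand":1}]' 80; python3 -c "
from h import *
tgt()"
python3 -m creep '[{"rx":0,"ry":0,"rz":0,"tx":0,"ty":0.4,"tz":0,"hand":1},{"rx":0,"ry":0,"rz":0,"tx":0,"ty":0.4,"tz":0,"hand":1},{"rx":0,"ry":0,"rz":0,"tx":0,"ty":0.4,"tz":0,"hand":1},{"rx":0,"ry":0,"rz":0,"tx":0,"ty":0.4,"tz":0,"hand":1},{"rx":0,"ry":0,"rz":0,"tx":0,"ty":0.4,"tz":0,"hand":1},{"rx":0,"ry":0,"rz":0,"tx":0,"ty":0.4,"tz":0,"hand":1},{"rx":0,"ry":0,"rz":0,"tx":0,"ty":0.4,"tz":0,"hand":1},{"rx":0,"ry":0,"rz":0,"tx":0,"ty":0.4,"tz":0,"hand":1}]' 80; python3 - <<'E'
from h import *
tgt();f=wrist(); p=flush(f,"panel_small","right","w37.png")
E
```

```text
clock: 44.75
position: [0.6036, -0.066, 0.031]
tool_rot: [3.141, -0.0, 2.535]
force: [-1.2, -0.8, -2.5]
grip_width: 0.0125
t=44.75 pos [603.6 -66.   31. ] rot [179.98  -0.   145.25] F [-1.2 -0.8 -2.5] M [-0.2   0.36 -0.02] w 12.5 q [ 0.48  0.86 -0.71  1.75  0.74  0.82  0.37]
clock: 45.55
position: [0.604, -0.0655, 0.031]
tool_rot: [3.141, 0.0, 2.535]
force: [-0.7, -0.2, -2.4]
grip_width: 0.012
t=45.55 pos [604.  -65.5  31. ] rot [179.99   0.   145.25] F [-0.7 -0.2 -2.4] M [-0.15  0.17  0.02] w 12.0 q [ 0.48  0.86 -0.71  1.75  0.74  0.82  0.37]
clock: 46.35
position: [0.6042, -0.0653, 0.031]
tool_rot: [3.142, 0.0, 2.535]
force: [-2.6, -3.9, 1.6]
grip_width: 0.0125
t=46.35 pos [604.2 -65.3  31. ] rot [180.     0.   145.25] F [-2.6 -3.9  1.6] M [-0.72  0.58  0.07] w 12.5 q [ 0.48  0.86 -0.71  1.75  0.74  0.82  0.37]
flush panel pose [647.7  -2.5] 10.24
```

View pics/w37.png

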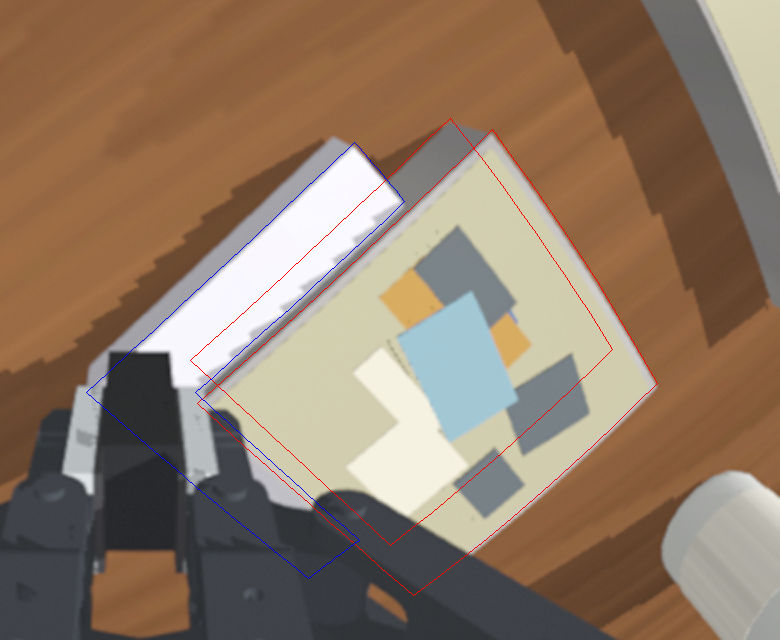

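The force dipped at 45.55 s, possibly the grip slackening, and is back on both faces now. The picture is unchanged. I'll hold a further 1.4 s.

```bash
python3 -m creep '[{"rx":0,"ry":0,"rz":0,"tx":0,"ty":0.3,"tz":0,"hand":1},{"rx":0,"ry":0,"rz":0,"tx":0,"ty":0.3,"tz":0,"hand":1},{"rx":0,"ry":0,"rz":0,"tx":0,"ty":0.3,"tz":0,"hand":1},{"rx":0,"ry":0,"rz":0,"tx":0,"ty":0.3,"tz":0,"hand":1},{"rx":0,"ry":0,"rz":0,"tx":0,"ty":0.3,"tz":0,"hand":1},{"rx":0,"ry":0,"rz":0,"tx":0,"ty":0.3,"tz":0,"hand":1},{"rx":0,"ry":0,"rz":0,"tx":0,"ty":0.3,"tz":0,"hand":1}]' 80; python3 -c "
from h import *
tgt()"
python3 -m creep '[{"rx":0,"ry":0,"rz":0,"tx":0,"ty":0.3,"tz":0,"hand":1},{"rx":0,"ry":0,"rz":0,"tx":0,"ty":0.3,"tz":0,"hand":1},{"rx":0,"ry":0,"rz":0,"tx":0,"ty":0.3,"tz":0,"hand":1},{"rx":0,"ry":0,"rz":0,"tx":0,"ty":0.3,"tz":0,"hand":1},{"rx":0,"ry":0,"rz":0,"tx":0,"ty":0.3,"tz":0,"hand":1},{"rx":0,"ry":0,"rz":0,"tx":0,"ty":0.3,"tz":0,"hand":1},{"rx":0,"ry":0,"rz":0,"tx":0,"ty":0.3,"tz":0,"hand":1}]' 80; python3 - <<'E'
from h import *
tgt();f=wrist(); p=flush(f,"panel_small","right","w38.png")
S=viewer.grab_frame("side"); show(S["pixels"],"s38.png",(290,200,370,290),8)
E
```

```text
clock: 47.1
position: [0.6044, -0.0649, 0.031]
tool_rot: [3.141, -0.0, 2.535]
force: [0.2, -1.6, -2.3]
grip_width: 0.013
t=47.10 pos [604.4 -64.9  31. ] rot [179.99  -0.   145.25] F [ 0.2 -1.6 -2.3] M [-0.46  0.07 -0.03] w 13.0 q [ 0.48  0.86 -0.71  1.75  0.74  0.82  0.37]
clock: 47.8
position: [0.6045, -0.0648, 0.031]
tool_rot: [-3.142, -0.0, 2.535]
force: [-1.7, -3.1, -0.4]
grip_width: 0.013
t=47.80 pos [604.5 -64.8  31. ] rot [-180.     -0.    145.25] F [-1.7 -3.1 -0.4] M [-0.66  0.41 -0.03] w 13.0 q [ 0.48  0.86 -0.71  1.75  0.74  0.82  0.37]
flush panel pose [648.  -2.] 10.24
```

View pics/w38.png

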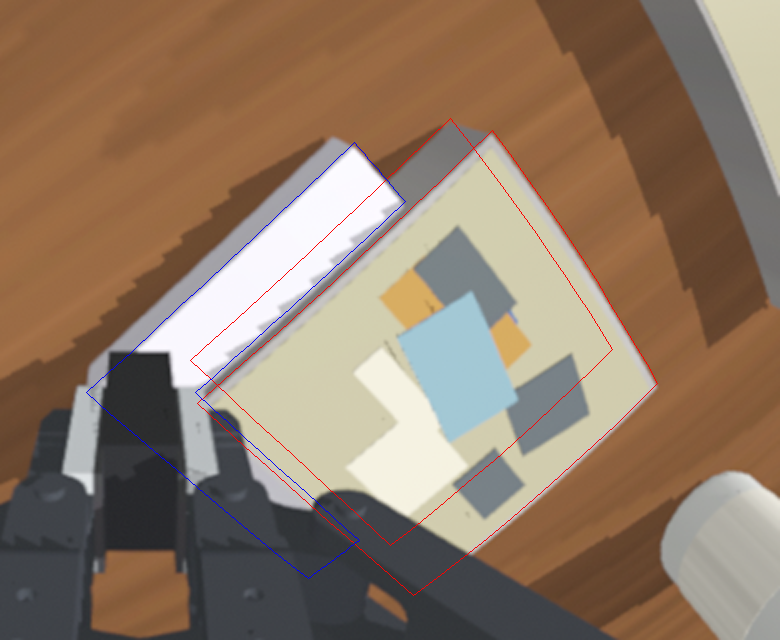

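View pics/s38.png

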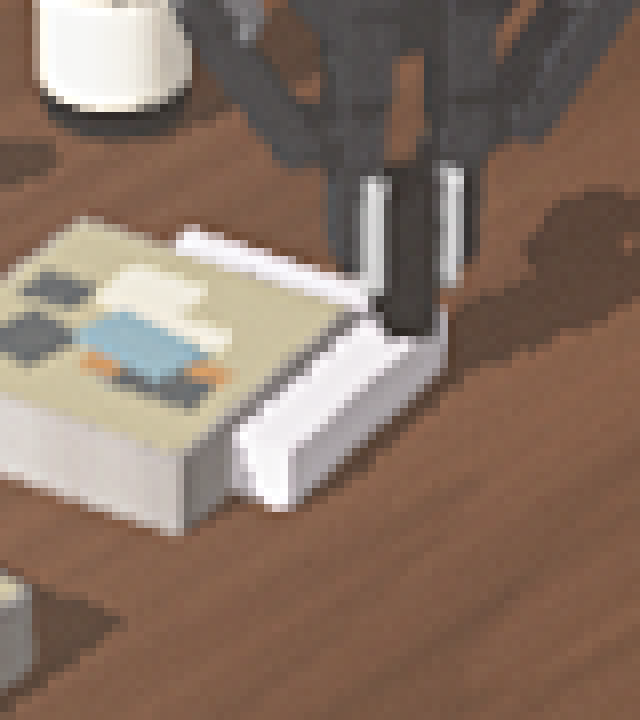

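I want one clean static hold with both faces clearly loaded.

```bash
python3 -m creep '[{"rx":0,"ry":0,"rz":0,"tx":-0.5,"ty":1,"tz":0,"hand":1},{"rx":0,"ry":0,"rz":0,"tx":-0.5,"ty":1.5,"tz":0,"hand":1},{"rx":0,"ry":0,"rz":0,"tx":-0.5,"ty":1.5,"tz":0,"hand":1},{"rx":0,"ry":0,"rz":0,"tx":-0.5,"ty":1.5,"tz":0,"hand":1}]' 80
for i in 1 2 3 4; do python3 -m creep '[{"rx":0,"ry":0,"rz":0,"tx":0,"ty":0,"tz":0,"hand":1},{"rx":0,"ry":0,"rz":0,"tx":0,"ty":0,"tz":0,"hand":1},{"rx":0,"ry":0,"rz":0,"tx":0,"ty":0,"tz":0,"hand":1},{"rx":0,"ry":0,"rz":0,"tx":0,"ty":0,"tz":0,"hand":1}]' 80 >/dev/null; python3 -c "
from h import *
tgt()"; done
```

```text
clock: 48.3
position: [0.6059, -0.0635, 0.031]
tool_rot: [3.141, 0.0, 2.535]
force: [-0.4, -1.0, -2.3]
grip_width: 0.0126
t=48.70 pos [605.9 -63.7  31.1] rot [179.98   0.   145.25] F [ 1.1  0.6 -2.1] M [-0.02  0.08 -0.06] w 13.3 q [ 0.47  0.86 -0.71  1.74  0.74  0.82  0.37]
t=49.10 pos [605.8 -63.8  31. ] rot [180.     0.   145.24] F [-0.2 -0.1 -2.3] M [-0.05  0.03 -0.02] w 12.7 q [ 0.47  0.86 -0.71  1.74  0.74  0.82  0.37]
t=49.50 pos [605.8 -63.8  31. ] rot [180.    -0.   145.25] F [ 0.6  0.1 -1.9] M [-0.03 -0.01  0.03] w 13.0 q [ 0.47  0.86 -0.71  1.74  0.74  0.82  0.37]
t=49.90 pos [605.8 -63.8  31. ] rot [180.    -0.   145.25] F [ 0.1 -0.6 -1.9] M [-0.02  0.05 -0.01] w 12.7 q [ 0.47  0.86 -0.71  1.74  0.74  0.82  0.37]
```

Repeating a zero shift unloads the contact, so I'll use a slow steady press over two calls to keep both faces loaded.

```bash
python3 -m creep '[{"rx":0,"ry":0,"rz":0,"tx":-0.2,"ty":0.6,"tz":0,"hand":1},{"rx":0,"ry":0,"rz":0,"tx":-0.3,"ty":0.9,"tz":0,"hand":1},{"rx":0,"ry":0,"rz":0,"tx":-0.3,"ty":1.2,"tz":0,"hand":1},{"rx":0,"ry":0,"rz":0,"tx":-0.3,"ty":1.2,"tz":0,"hand":1},{"rx":0,"ry":0,"rz":0,"tx":-0.3,"ty":1.2,"tz":0,"hand":1},{"rx":0,"ry":0,"rz":0,"tx":-0.3,"ty":1.3,"tz":0,"hand":1},{"rx":0,"ry":0,"rz":0,"tx":-0.3,"ty":1.3,"tz":0,"hand":1},{"rx":0,"ry":0,"rz":0,"tx":-0.3,"ty":1.3,"tz":0,"hand":1}]' 80; python3 -c "
from h import *
tgt()"
python3 -m creep '[{"rx":0,"ry":0,"rz":0,"tx":-0.2,"ty":0.6,"tz":0,"hand":1},{"rx":0,"ry":0,"rz":0,"tx":-0.2,"ty":0.6,"tz":0,"hand":1},{"rx":0,"ry":0,"rz":0,"tx":-0.2,"ty":0.6,"tz":0,"hand":1},{"rx":0,"ry":0,"rz":0,"tx":-0.2,"ty":0.6,"tz":0,"hand":1},{"rx":0,"ry":0,"rz":0,"tx":-0.2,"ty":0.6,"tz":0,"hand":1},{"rx":0,"ry":0,"rz":0,"tx":-0.2,"ty":0.6,"tz":0,"hand":1},{"rx":0,"ry":0,"rz":0,"tx":-0.2,"ty":0.6,"tz":0,"hand":1},{"rx":0,"ry":0,"rz":0,"tx":-0.2,"ty":0.6,"tz":0,"hand":1}]' 80; python3 -c "
from h import *
tgt()"
python3 -m creep '[{"rx":0,"ry":0,"rz":0,"tx":-0.2,"ty":0.6,"tz":0,"hand":1},{"rx":0,"ry":0,"rz":0,"tx":-0.2,"ty":0.6,"tz":0,"hand":1},{"rx":0,"ry":0,"rz":0,"tx":-0.2,"ty":0.6,"tz":0,"hand":1},{"rx":0,"ry":0,"rz":0,"tx":-0.2,"ty":0.6,"tz":0,"hand":1},{"rx":0,"ry":0,"rz":0,"tx":-0.2,"ty":0.6,"tz":0,"hand":1},{"rx":0,"ry":0,"rz":0,"tx":-0.2,"ty":0.6,"tz":0,"hand":1},{"rx":0,"ry":0,"rz":0,"tx":-0.2,"ty":0.6,"tz":0,"hand":1},{"rx":0,"ry":0,"rz":0,"tx":-0.2,"ty":0.6,"tz":0,"hand":1}]' 80; python3 - <<'E'
from h import *
tgt();f=wrist(); p=flush(f,"panel_small","right","w39.png")
E
```

```text
clock: 50.7
position: [0.6068, -0.0629, 0.031]
tool_rot: [3.142, -0.0, 2.535]
force: [-1.7, -0.8, -3.6]
grip_width: 0.0127
t=50.70 pos [606.8 -62.9  31. ] rot [180.    -0.   145.24] F [-1.7 -0.8 -3.6] M [-0.33  0.31 -0.  ] w 12.7 q [ 0.47  0.87 -0.71  1.74  0.74  0.82  0.37]
clock: 51.5
position: [0.6073, -0.0625, 0.0311]
tool_rot: [3.141, 0.0, 2.535]
force: [-0.7, 0.6, -2.0]
grip_width: 0.0121
t=51.50 pos [607.3 -62.5  31.1] rot [1.7999e+02 1.0000e-02 1.4525e+02] F [-0.7  0.6 -2. ] M [-0.06  0.11 -0.02] w 12.1 q [ 0.47  0.87 -0.71  1.74  0.74  0.82  0.37]
clock: 52.3
position: [0.6078, -0.0622, 0.031]
tool_rot: [3.141, 0.0, 2.535]
force: [-2.3, -1.6, -0.7]
grip_width: 0.013
t=52.30 pos [607.8 -62.2  31. ] rot [179.99   0.   145.24] F [-2.3 -1.6 -0.7] M [-0.52  0.59  0.03] w 13.0 q [ 0.47  0.87 -0.71  1.74  0.74  0.82  0.37]
flush panel pose [6.514e+02 6.000e-01] 10.24
```

View pics/w39.png

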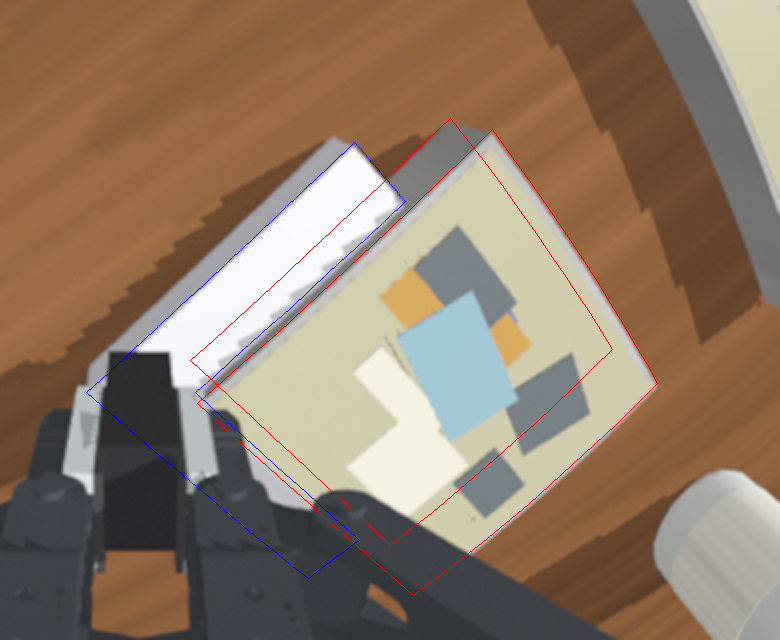

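The small panel has stayed flush throughout (identical pictures), and I won't shift it further. Next I back off, rise and measure the box.

```bash
python3 -m creep '[{"rx":0,"ry":0,"rz":0,"tx":0,"ty":-8,"tz":0,"hand":1},{"rx":0,"ry":0,"rz":0,"tx":0,"ty":-20,"tz":0,"hand":1},{"rx":0,"ry":0,"rz":0,"tx":0,"ty":-35,"tz":-10,"hand":1},{"rx":0,"ry":0,"rz":0,"tx":0,"ty":-35,"tz":-50,"hand":1},{"rx":0,"ry":0,"rz":0,"tx":0,"ty":-35,"tz":-100,"hand":1},{"rx":0,"ry":0,"rz":0,"tx":0,"ty":-35,"tz":-150,"hand":1},{"rx":0,"ry":0,"rz":0,"tx":0,"ty":-35,"tz":-190,"hand":1},{"rx":0,"ry":0,"rz":0,"tx":0,"ty":-35,"tz":-190,"hand":1}]' 80; python3 - <<'E'
from h import *
tgt();plan([450,-230,220],135)
T=viewer.grab_frame("top"); show(T["pixels"],"t40.png",(430,160,610,340),4)
E
```

```text
clock: 53.15
position: [0.5895, -0.0915, 0.2262]
tool_rot: [3.139, 0.007, 2.534]
force: [1.0, -0.1, -2.8]
grip_width: 0.0125
t=53.15 pos [589.5 -91.5 226.2] rot [179.83   0.4  145.19] F [ 1.  -0.1 -2.8] M [ 0.01 -0.07  0.07] w 12.5 q [ 0.64  0.61 -0.88  1.66  0.52  1.11  0.58]
t [  35.5 -193.4    5.3] r [ 0.21  0.38 10.19]
```

View pics/t40.png

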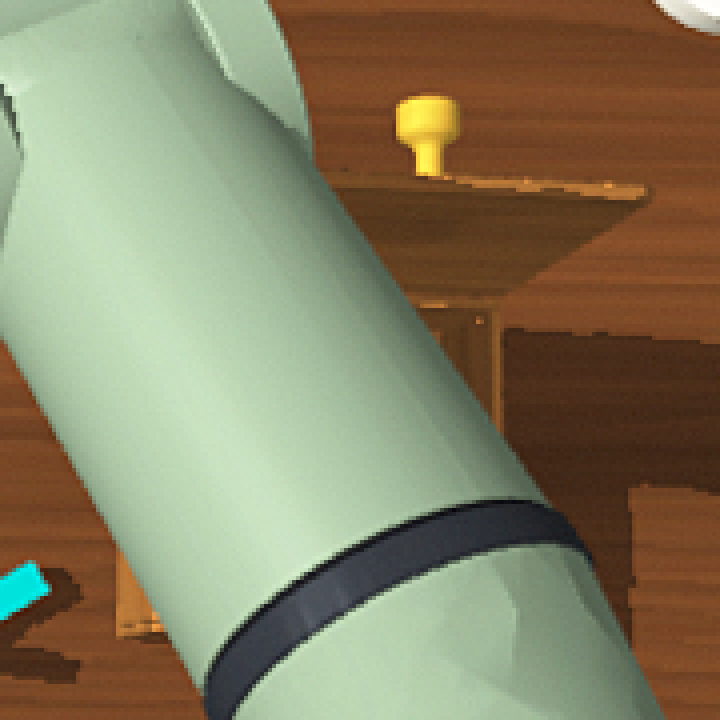

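```bash
python3 - <<'E'
import cv2
im=cv2.imread("pics/top0.png")[170:335,445:605]
cv2.imwrite("pics/box0.png",cv2.resize(im,None,fx=3.6,fy=3.6,interpolation=cv2.INTER_CUBIC))
E
```

```text
(no output)
```

View pics/box0.png

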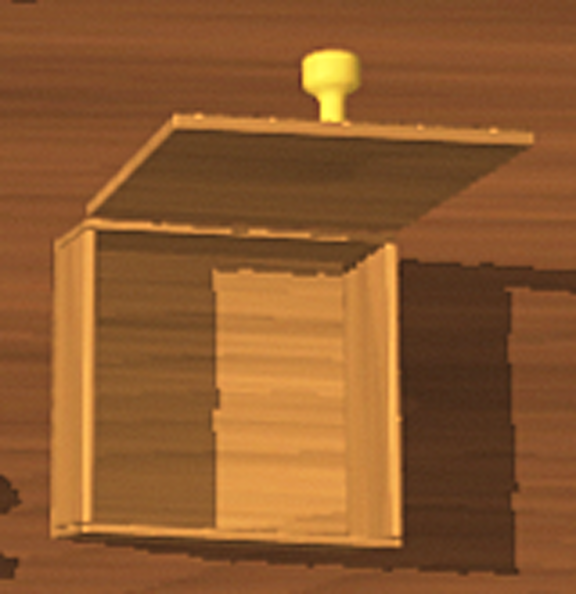

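```bash
python3 - <<'E'
from h import *
T=viewer.grab_frame("top")
g={"NL":(82,527),"NR":(402,545),"FR":(397,245),"FL":(87,225)}
P={k:back(T,(445+x/3.6,170+y/3.6),.08)*1e3 for k,(x,y) in g.items()}
for k in P: print(k,np.round(P[k],1))
loc={"NL":(-90,90),"NR":(-90,-90),"FR":(90,-90),"FL":(90,90)}
A=np.array([loc[k] for k in g],float);B=np.array([P[k][:2] for k in g])
r=least_squares(lambda q:(np.c_[q[0]+np.cos(q[2])*A[:,0]-np.sin(q[2])*A[:,1],q[1]+np.sin(q[2])*A[:,0]+np.cos(q[2])*A[:,1]]-B).ravel(),[490,-340,0])
print("box",r.x[:2],np.degrees(r.x[2]),np.round(r.fun,1)); q=r.x
# lid angle
for uv in((175,117),(532,138)):
    for z in(.25,.26): print(np.round(back(T,(445+uv[0]/3.6,170+uv[1]/3.6),z)*1e3,1))
E
```

```text
NL [ 409.9 -248.7   80. ]
NR [ 402.6 -428.5   80. ]
FR [ 573.5 -434.6   80. ]
FL [ 582.3 -256.2   80. ]
box [ 492.10875368 -342.00962729] -2.427542868136649 [-3.9  0.4 -4.2  0.4  4.7 -1.1  3.5  0.3]
[ 607.  -259.3  250. ]
[ 604.7 -256.4  260. ]
[ 599.2 -438.2  250. ]
[ 597.  -433.6  260. ]
```

```bash
python3 -c "
from h import *
tgt();plan([445,-190,215],132.6)"
```

```text
t=53.25 pos [587.6 -91.9 221.3] rot [-1.7999e+02  9.0000e-02  1.4519e+02] F [-0.4  0.6 -2. ] M [-0.08  0.02  0.03] w 12.8 q [ 0.64  0.61 -0.87  1.66  0.52  1.11  0.58]
t [  61.1 -162.     6.3] r [ 0.    0.09 12.59]
```

```bash
python3 -m creep '[{"rx":0,"ry":0,"rz":12.6,"tx":61,"ty":-162,"tz":6,"hand":1},{"rx":0,"ry":0,"rz":12.6,"tx":61,"ty":-162,"tz":6,"hand":1},{"rx":0,"ry":0,"rz":12.6,"tx":61,"ty":-162,"tz":6,"hand":1},{"rx":0,"ry":0,"rz":12.6,"tx":61,"ty":-162,"tz":6,"hand":1},{"rx":0,"ry":0,"rz":12.6,"tx":61,"ty":-162,"tz":6,"hand":1},{"rx":0,"ry":0,"rz":12.6,"tx":61,"ty":-162,"tz":6,"hand":1}]' 80; python3 -c "
from h import *
tgt();plan([464.7,-371.6,215],132.6)"
```

```text
clock: 53.85
position: [0.4447, -0.1897, 0.2142]
tool_rot: [-3.141, -0.001, 2.314]
force: [1.1, 0.0, -1.8]
grip_width: 0.0126
t=53.85 pos [ 444.7 -189.7  214.2] rot [-1.7998e+02 -6.0000e-02  1.3258e+02] F [ 1.1  0.  -1.8] M [0.01 0.03 0.01] w 12.6 q [ 0.96  0.44 -0.88  1.95  0.41  0.95  0.62]
t [-147.5 -108.3   -1. ] r [-0.02 -0.06 -0.02]
```

```bash
python3 -m creep '[{"rx":0,"ry":0,"rz":0,"tx":-147,"ty":-108,"tz":0,"hand":1},{"rx":0,"ry":0,"rz":0,"tx":-147,"ty":-108,"tz":0,"hand":1},{"rx":0,"ry":0,"rz":0,"tx":-147,"ty":-108,"tz":0,"hand":1},{"rx":0,"ry":0,"rz":0,"tx":-147,"ty":-108,"tz":0,"hand":1},{"rx":0,"ry":0,"rz":0,"tx":-147,"ty":-108,"tz":0,"hand":1},{"rx":0,"ry":0,"rz":0,"tx":-147,"ty":-108,"tz":0,"hand":1}]' 80; python3 - <<'E'
from h import *
tgt();f=wrist();im=f["pixels"].copy()
# overlay box hypothesis
for c,col in(((498,-341),(0,0,255)),((494,-341),(0,255,0))):
    p=[c[0]/1e3,c[1]/1e3,np.radians(-2.4)]
    for h,z in((.09,.08),(.084,.08),(.084,.006)):
        q=tf(p,[[-h,-h,z],[-h,h,z],[h,h,z],[h,-h,z]])
        for a in range(4):
            pts=proj(f,np.linspace(q[a],q[(a+1)%4],15)).astype(np.int32); cv2.polylines(im,[pts.reshape(-1,1,2)],False,col,1)
show(im,"w41.png")
S=viewer.grab_frame("side");show(S["pixels"],"s41.png",(340,60,600,300),3)
E
```

```text
clock: 54.45
position: [0.4661, -0.3697, 0.2138]
tool_rot: [3.141, -0.002, 2.316]
force: [0.5, 0.5, -1.6]
grip_width: 0.0127
t=54.45 pos [ 466.1 -369.7  213.8] rot [ 1.7994e+02 -1.0000e-01  1.3268e+02] F [ 0.5  0.5 -1.6] M [0.03 0.   0.  ] w 12.7 q [ 1.11  0.6  -0.8   1.67  0.48  1.08  0.91]
```

View pics/w41.png

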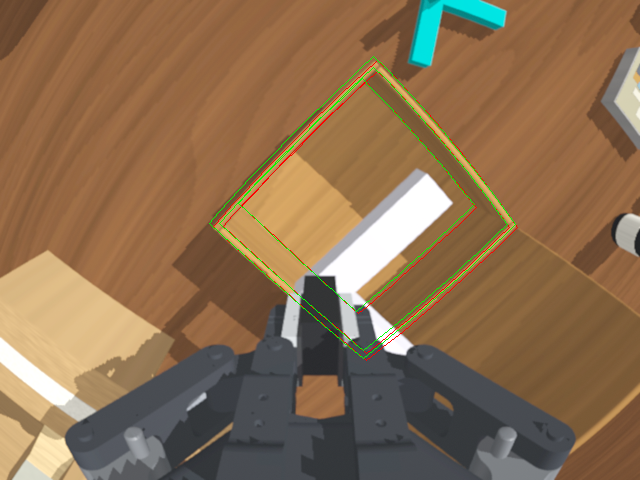

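View pics/s41.png

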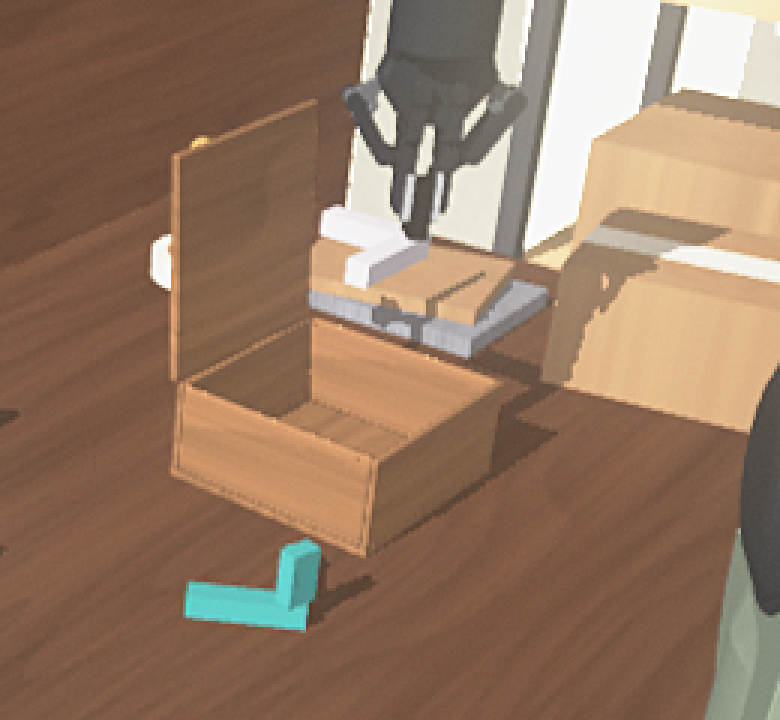

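The overlay fits the box, which is centred near (497, −341) mm, and the square hovers over its interior with about 40 mm to spare on each side. Lowering now.

```bash
python3 -m creep '[{"rx":0,"ry":0,"rz":0,"tx":0,"ty":0,"tz":40,"hand":1},{"rx":0,"ry":0,"rz":0,"tx":0,"ty":0,"tz":80,"hand":1},{"rx":0,"ry":0,"rz":0,"tx":0,"ty":0,"tz":120,"hand":1},{"rx":0,"ry":0,"rz":0,"tx":0,"ty":0,"tz":145,"hand":1},{"rx":0,"ry":0,"rz":0,"tx":0,"ty":0,"tz":160,"hand":1},{"rx":0,"ry":0,"rz":0,"tx":0,"ty":0,"tz":170,"hand":1},{"rx":0,"ry":0,"rz":0,"tx":0,"ty":0,"tz":170,"hand":1}]' 80; python3 - <<'E'
from h import *
tgt();f=wrist();show(f["pixels"],"w42.png")
E
```

```text
clock: 55.25
position: [0.4656, -0.37, 0.0447]
tool_rot: [-3.142, -0.001, 2.316]
force: [0.3, -0.2, -2.1]
grip_width: 0.0126
t=55.25 pos [ 465.6 -370.    44.7] rot [-1.8000e+02 -3.0000e-02  1.3269e+02] F [ 0.3 -0.2 -2.1] M [ 0.02  0.04 -0.  ] w 12.6 q [ 1.02  0.81 -0.66  1.78  0.68  0.79  0.75]
```

View pics/w42.png

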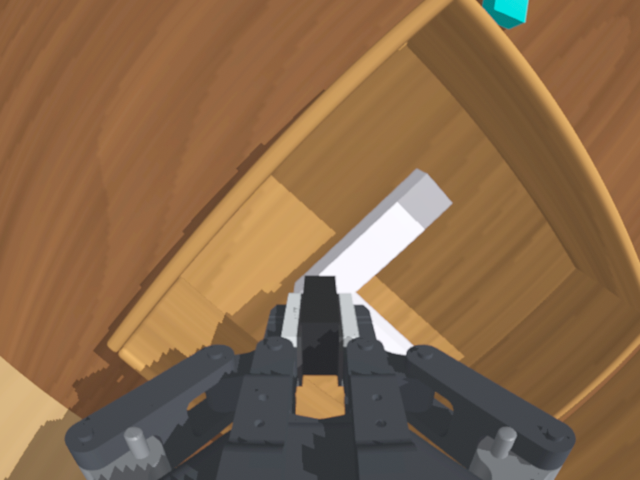

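```bash
python3 -m creep '[{"rx":0,"ry":0,"rz":0,"tx":0,"ty":0,"tz":3,"hand":1},{"rx":0,"ry":0,"rz":0,"tx":0,"ty":0,"tz":5,"hand":1},{"rx":0,"ry":0,"rz":0,"tx":0,"ty":0,"tz":6.5,"hand":1},{"rx":0,"ry":0,"rz":0,"tx":0,"ty":0,"tz":7.5,"hand":1},{"rx":0,"ry":0,"rz":0,"tx":0,"ty":0,"tz":7.5,"hand":1}]' 80; python3 -c "
from h import *
tgt()"
python3 -m creep '[{"rx":0,"ry":0,"rz":0,"tx":0,"ty":0,"tz":0.6,"hand":1},{"rx":0,"ry":0,"rz":0,"tx":0,"ty":0,"tz":0.6,"hand":1},{"rx":0,"ry":0,"rz":0,"tx":0,"ty":0,"tz":0.6,"hand":1}]' 80; python3 -c "
from h import *
tgt()"
```

```text
clock: 55.8
position: [0.4655, -0.3705, 0.0375]
tool_rot: [-3.142, -0.0, 2.315]
force: [-0.1, 0.4, -2.2]
grip_width: 0.0127
t=55.80 pos [ 465.5 -370.5   37.5] rot [-180.     -0.    132.64] F [-0.1  0.4 -2.2] M [-0.01 -0.01  0.02] w 12.7 q [ 1.01  0.82 -0.65  1.78  0.69  0.78  0.75]
clock: 56.1
position: [0.4655, -0.3705, 0.0369]
tool_rot: [3.142, -0.0, 2.315]
force: [-0.9, -0.3, -1.0]
grip_width: 0.0129
t=56.10 pos [ 465.5 -370.5   36.9] rot [180.    -0.   132.64] F [-0.9 -0.3 -1. ] M [-0.06  0.03 -0.06] w 12.9 q [ 1.01  0.82 -0.65  1.78  0.69  0.78  0.75]
```

```bash
python3 -m creep '[{"rx":0,"ry":0,"rz":0,"tx":0,"ty":0,"tz":0.4,"hand":1},{"rx":0,"ry":0,"rz":0,"tx":0,"ty":0,"tz":0.4,"hand":1},{"rx":0,"ry":0,"rz":0,"tx":0,"ty":0,"tz":0.4,"hand":0.5},{"rx":0,"ry":0,"rz":0,"tx":0,"ty":0,"tz":0.4,"hand":0.3},{"rx":0,"ry":0,"rz":0,"tx":0,"ty":0,"tz":0.4,"hand":0.2},{"rx":0,"ry":0,"rz":0,"tx":0,"ty":0,"tz":0.4,"hand":0.2},{"rx":0,"ry":0,"rz":0,"tx":0,"ty":0,"tz":0.4,"hand":0.2}]' 40; python3 - <<'E'
from h import *
tgt();f=wrist();show(f["pixels"],"w43.png")
E
```

```text
clock: 56.8
position: [0.4655, -0.3705, 0.0365]
tool_rot: [3.142, 0.0, 2.315]
force: [-0.4, 0.3, -0.1]
grip_width: 0.0339
t=56.80 pos [ 465.5 -370.5   36.5] rot [180.     0.   132.65] F [-0.4  0.3 -0.1] M [ 0.01 -0.01 -0.  ] w 33.9 q [ 1.01  0.82 -0.65  1.78  0.69  0.78  0.75]
```

View pics/w43.png

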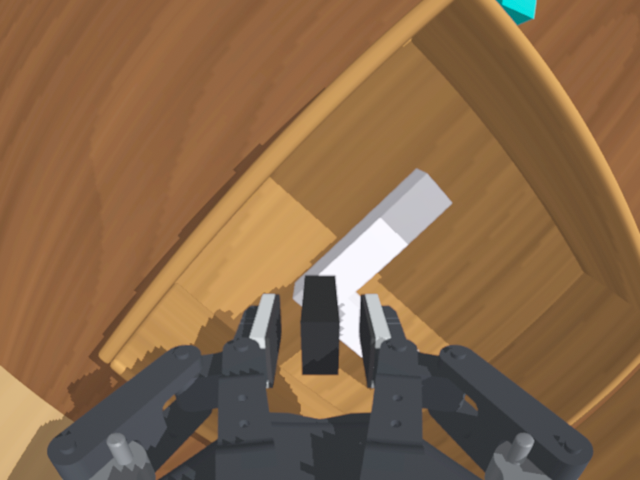

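Released, with the square flat on the box floor and well clear of the walls. Rising straight up.

```bash
python3 -m creep '[{"rx":0,"ry":0,"rz":0,"tx":0,"ty":0,"tz":-15,"hand":0.2},{"rx":0,"ry":0,"rz":0,"tx":0,"ty":0,"tz":-50,"hand":0.2},{"rx":0,"ry":0,"rz":0,"tx":0,"ty":0,"tz":-100,"hand":0.2},{"rx":0,"ry":0,"rz":0,"tx":0,"ty":0,"tz":-150,"hand":0.2},{"rx":0,"ry":0,"rz":0,"tx":0,"ty":0,"tz":-200,"hand":0.2},{"rx":0,"ry":0,"rz":0,"tx":0,"ty":0,"tz":-250,"hand":1},{"rx":0,"ry":0,"rz":0,"tx":0,"ty":0,"tz":-290,"hand":1},{"rx":0,"ry":0,"rz":0,"tx":0,"ty":0,"tz":-290,"hand":1}]' 40; python3 - <<'E'
from h import *
tgt();f=wrist();show(f["pixels"],"w44.png");plan([680,-300,335],90)
S=viewer.grab_frame("side");show(S["pixels"],"s44.png",(340,60,600,300),3)
E
```

```text
clock: 57.65
position: [0.4671, -0.3705, 0.333]
tool_rot: [3.14, 0.008, 2.315]
force: [0.3, 0.6, 0.0]
grip_width: 0.0001
t=57.65 pos [ 467.1 -370.5  333. ] rot [179.92   0.45 132.67] F [0.3 0.6 0. ] M [ 0.01 -0.01  0.01] w 0.1 q [ 1.14  0.49 -0.85  1.52  0.38  1.29  0.99]
t [-93.1 205.   -4.4] r [ 0.12  0.24 42.66]
```

View pics/w44.png

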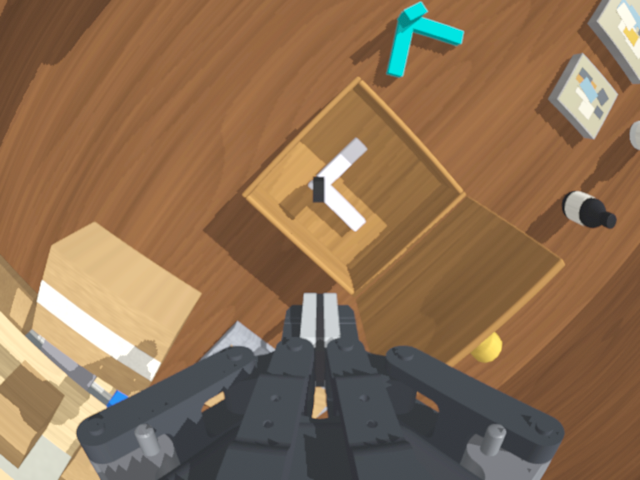

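View pics/s44.png

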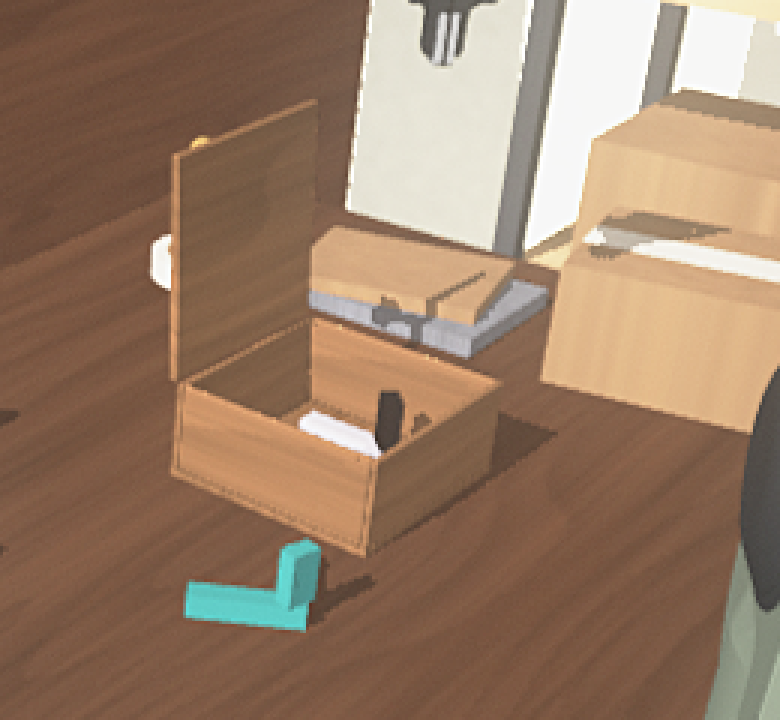

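The square lies flat in the box at wrist (335,185). Next I go over the lid to its far side with the fingers shut, to the left of the knob.

```bash
python3 -m creep '[{"rx":0,"ry":0,"rz":42.6,"tx":-93,"ty":205,"tz":-4,"hand":1},{"rx":0,"ry":0,"rz":42.6,"tx":-93,"ty":205,"tz":-4,"hand":1},{"rx":0,"ry":0,"rz":42.6,"tx":-93,"ty":205,"tz":-4,"hand":1},{"rx":0,"ry":0,"rz":42.6,"tx":-93,"ty":205,"tz":-4,"hand":1},{"rx":0,"ry":0,"rz":42.6,"tx":-93,"ty":205,"tz":-4,"hand":1},{"rx":0,"ry":0,"rz":42.6,"tx":-93,"ty":205,"tz":-4,"hand":1},{"rx":0,"ry":0,"rz":42.6,"tx":-93,"ty":205,"tz":-4,"hand":1},{"rx":0,"ry":0,"rz":42.6,"tx":-93,"ty":205,"tz":-4,"hand":1}]' 40; python3 - <<'E'
from h import *
tgt();f=wrist();show(f["pixels"],"w45.png")
S=viewer.grab_frame("side");show(S["pixels"],"s45.png",(290,0,590,240),2.6)
E
```

```text
clock: 58.55
position: [0.6783, -0.3009, 0.3302]
tool_rot: [-3.141, 0.0, 1.572]
force: [-0.1, 0.3, 0.6]
grip_width: 0.0005
t=58.55 pos [ 678.3 -300.9  330.2] rot [-1.7994e+02  1.0000e-02  9.0090e+01] F [-0.1  0.3  0.6] M [ 0.02 -0.    0.03] w 0.5 q [ 0.64  0.72 -0.63  1.07  0.4   1.46  0.1 ]
```

View pics/w45.png

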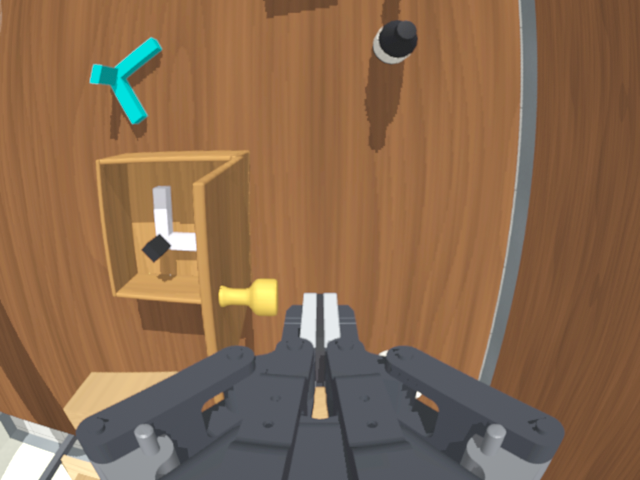

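View pics/s45.png

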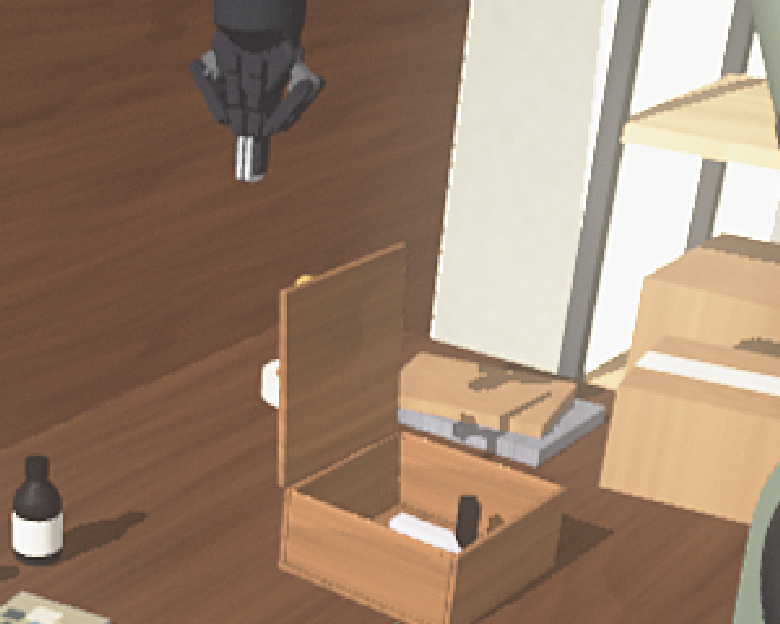

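```bash
python3 - <<'E'
from h import *
f=wrist()
def back_w(f,uv,z):
    r=np.array([uv[0]-f["cx"],uv[1]-f["cy"]]);fl=240/np.tan(np.radians(f["vertical_fov"])/2);th=np.hypot(*r)/fl;ph=np.arctan2(r[1],r[0])
    d=f["Wc"][:3,:3]@np.array([np.sin(th)*np.cos(ph),np.sin(th)*np.sin(ph),np.cos(th)]);C=f["Wc"][:3,3];return C+d*(z-C[2])/d[2]
for n,uv,z in(("knob end centre",(266,297),.23),("lid free edge L outer",(206,184),.262),("lid free inner L",(197,184),.262),("hinge L",(247,152),.08),("boxNL",(98,160),.08),("boxNR",(116,296),.08),("rim FR?",(205,302),.08)):
    print(n,np.round(back_w(f,uv,z)*1e3,1))
E
```

```text
knob end centre [ 639.9 -345.9  230. ]
lid free edge L outer [ 612.  -256.6  262. ]
lid free inner L [ 606.3 -256.4  262. ]
hinge L [ 602.2 -251.9   80. ]
boxNL [ 415.1 -249.9   80. ]
boxNR [ 410.3 -428.1   80. ]
rim FR? [ 538.5 -430.5   80. ]
```

```bash
python3 -m creep '[{"rx":0,"ry":0,"rz":0,"tx":0,"ty":0,"tz":30,"hand":1},{"rx":0,"ry":0,"rz":0,"tx":0,"ty":0,"tz":65,"hand":1},{"rx":0,"ry":0,"rz":0,"tx":0,"ty":0,"tz":98,"hand":1},{"rx":0,"ry":0,"rz":0,"tx":0,"ty":0,"tz":98,"hand":1},{"rx":0,"ry":0,"rz":0,"tx":0,"ty":-20,"tz":98,"hand":1},{"rx":0,"ry":0,"rz":0,"tx":0,"ty":-40,"tz":98,"hand":1},{"rx":0,"ry":0,"rz":0,"tx":0,"ty":-45,"tz":98,"hand":1},{"rx":0,"ry":0,"rz":0,"tx":0,"ty":-45,"tz":98,"hand":1}]' 40; python3 - <<'E'
from h import *
tgt();f=wrist();show(f["pixels"],"w46.png")
S=viewer.grab_frame("side");show(S["pixels"],"s46.png",(290,0,590,240),2.6)
E
```

```text
clock: 59.5
position: [0.6343, -0.3009, 0.2345]
tool_rot: [3.14, 0.001, 1.571]
force: [0.1, 0.3, -0.4]
grip_width: -0.0004
t=59.50 pos [ 634.3 -300.9  234.5] rot [1.799e+02 7.000e-02 8.999e+01] F [ 0.1  0.3 -0.4] M [ 0.01 -0.01 -0.05] w -0.4 q [ 0.72  0.71 -0.63  1.34  0.42  1.22  0.06]
```

View pics/w46.png

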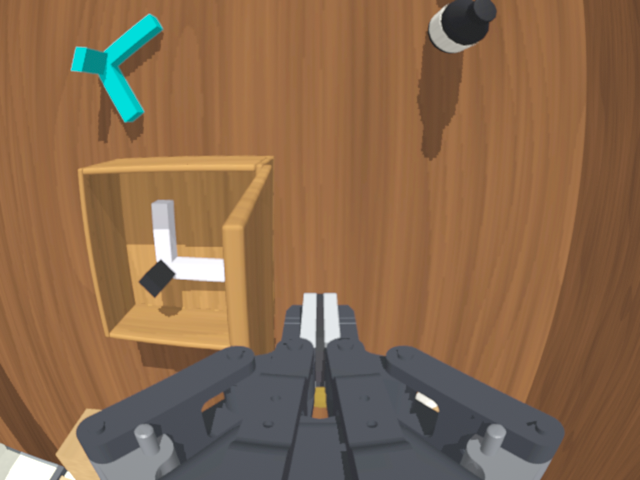

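View pics/s46.png

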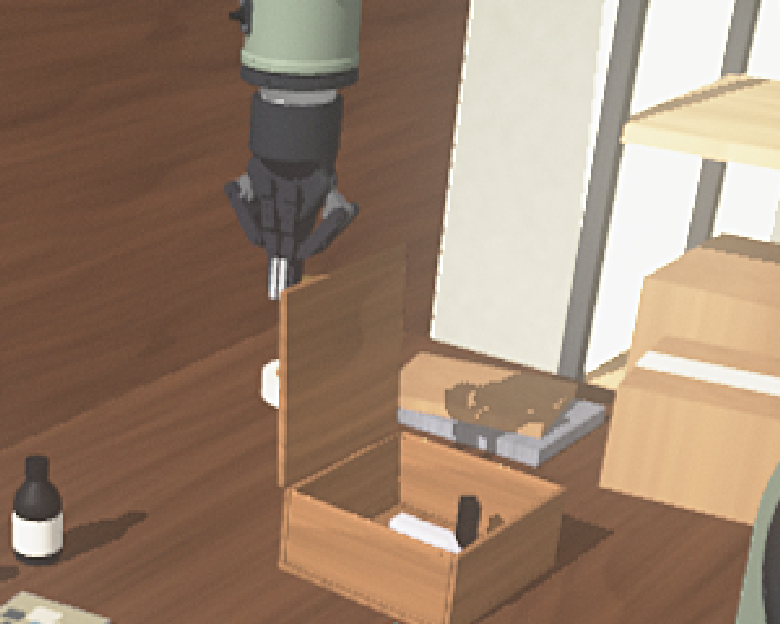

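```bash
python3 -m creep '[{"rx":0,"ry":0,"rz":0,"tx":0,"ty":-6,"tz":0,"hand":1},{"rx":0,"ry":0,"rz":0,"tx":0,"ty":-12,"tz":0,"hand":1},{"rx":0,"ry":0,"rz":0,"tx":0,"ty":-17,"tz":0,"hand":1},{"rx":0,"ry":0,"rz":0,"tx":0,"ty":-22,"tz":0,"hand":1},{"rx":0,"ry":0,"rz":0,"tx":0,"ty":-27,"tz":0,"hand":1},{"rx":0,"ry":0,"rz":0,"tx":0,"ty":-32,"tz":0.5,"hand":1},{"rx":0,"ry":0,"rz":0,"tx":0,"ty":-32,"tz":0.5,"hand":1}]' 40; python3 - <<'E'
from h import *
tgt();f=wrist();show(f["pixels"],"w47.png")
S=viewer.grab_frame("side");show(S["pixels"],"s47.png",(290,0,590,240),2.6)
E
```

```text
clock: 60.3
position: [0.6016, -0.3004, 0.232]
tool_rot: [-3.141, 0.0, 1.571]
force: [-0.1, -1.0, 0.2]
grip_width: 0.0001
t=60.30 pos [ 601.6 -300.4  232. ] rot [-1.7997e+02  2.0000e-02  9.0020e+01] F [-0.1 -1.   0.2] M [ 0.    0.04 -0.  ] w 0.1 q [ 0.76  0.67 -0.64  1.44  0.41  1.17  0.06]
```

View pics/s47.png

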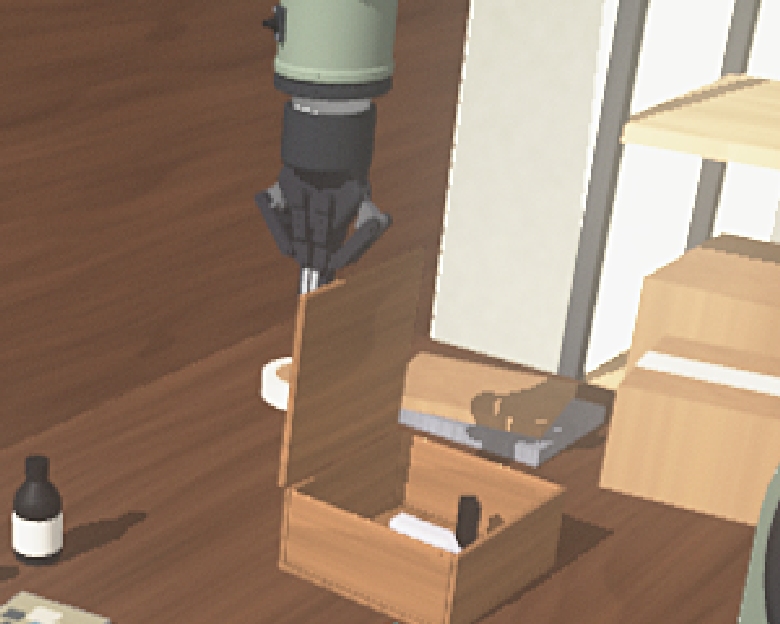

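```bash
python3 -m creep '[{"rx":0,"ry":0,"rz":0,"tx":0,"ty":-7,"tz":2,"hand":1},{"rx":0,"ry":0,"rz":0,"tx":0,"ty":-13,"tz":3,"hand":1},{"rx":0,"ry":0,"rz":0,"tx":0,"ty":-20,"tz":4.3,"hand":1},{"rx":0,"ry":0,"rz":0,"tx":0,"ty":-26,"tz":5.6,"hand":1},{"rx":0,"ry":0,"rz":0,"tx":0,"ty":-32.6,"tz":7.2,"hand":1},{"rx":0,"ry":0,"rz":0,"tx":0,"ty":-39,"tz":9,"hand":1},{"rx":0,"ry":0,"rz":0,"tx":0,"ty":-45,"tz":11.3,"hand":1},{"rx":0,"ry":0,"rz":0,"tx":0,"ty":-51,"tz":13.7,"hand":1}]' 40; python3 - <<'E'
from h import *
tgt()
S=viewer.grab_frame("side");show(S["pixels"],"s48.png",(290,0,590,240),2.6)
th=0
x0,z0=bot.observe()["position"][[0,2]]*1e3
for t in range(64,0,-5): print(t,round(594-150*np.cos(np.radians(t))+8*np.sin(np.radians(t))+15-x0,1),round(z0-(80+150*np.sin(np.radians(t))+8*np.cos(np.radians(t))),1))
E
```

```text
clock: 61.2
position: [0.5507, -0.3002, 0.2181]
tool_rot: [-3.142, 0.0, 1.572]
force: [0.6, 0.0, 0.2]
grip_width: 0.0001
t=61.20 pos [ 550.7 -300.2  218.1] rot [-180.      0.     90.04] F [0.6 0.  0.2] M [ 0.05 -0.24  0.04] w 0.1 q [ 0.83  0.61 -0.65  1.58  0.4   1.09  0.08]
64 0.6 -0.6
59 -11.2 5.0
54 -22.5 11.6
49 -33.2 19.2
44 -43.1 27.7
39 -52.3 37.1
34 -60.7 47.2
29 -68.1 58.0
24 -74.6 69.4
19 -80.0 81.3
14 -84.4 93.6
9 -87.7 106.3
4 -89.9 119.3
```

View pics/s48.png

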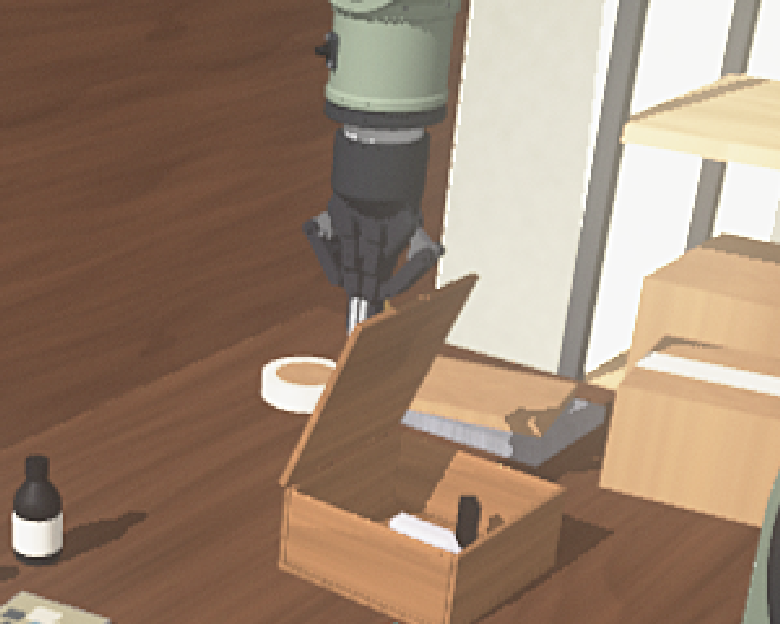

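The lid follows gently, now about 60°. I continue along the arc.

```bash
python3 -m creep '[{"rx":0,"ry":0,"rz":0,"tx":0,"ty":-6,"tz":2.5,"hand":1},{"rx":0,"ry":0,"rz":0,"tx":0,"ty":-11,"tz":5,"hand":1},{"rx":0,"ry":0,"rz":0,"tx":0,"ty":-17,"tz":8.2,"hand":1},{"rx":0,"ry":0,"rz":0,"tx":0,"ty":-22.5,"tz":11.6,"hand":1},{"rx":0,"ry":0,"rz":0,"tx":0,"ty":-28,"tz":15.3,"hand":1},{"rx":0,"ry":0,"rz":0,"tx":0,"ty":-33,"tz":19.2,"hand":1},{"rx":0,"ry":0,"rz":0,"tx":0,"ty":-38,"tz":23.4,"hand":1},{"rx":0,"ry":0,"rz":0,"tx":0,"ty":-43,"tz":27.7,"hand":1}]' 40; python3 -c "
from h import *
tgt()"
python3 -m creep '[{"rx":0,"ry":0,"rz":0,"tx":0,"ty":-5,"tz":4.6,"hand":1},{"rx":0,"ry":0,"rz":0,"tx":0,"ty":-9,"tz":9.4,"hand":1},{"rx":0,"ry":0,"rz":0,"tx":0,"ty":-13.5,"tz":14.4,"hand":1},{"rx":0,"ry":0,"rz":0,"tx":0,"ty":-17.5,"tz":19.5,"hand":1},{"rx":0,"ry":0,"rz":0,"tx":0,"ty":-21.5,"tz":24.8,"hand":1},{"rx":0,"ry":0,"rz":0,"tx":0,"ty":-25,"tz":30.3,"hand":1},{"rx":0,"ry":0,"rz":0,"tx":0,"ty":-28.5,"tz":36,"hand":1},{"rx":0,"ry":0,"rz":0,"tx":0,"ty":-31.5,"tz":41.7,"hand":1}]' 40; python3 - <<'E'
from h import *
tgt()
S=viewer.grab_frame("side");show(S["pixels"],"s49.png",(290,0,590,240),2.6)
x0,z0=bot.observe()["position"][[0,2]]*1e3
for t in (24,20,16,12,9,6,3,0): print(t,round(594-150*np.cos(np.radians(t))+8*np.sin(np.radians(t))+15-x0,1),round(z0-(80+150*np.sin(np.radians(t))+8*np.cos(np.radians(t))),1))
E
```

```text
clock: 62.05
position: [0.5079, -0.3002, 0.1902]
tool_rot: [-3.142, -0.0, 1.572]
force: [0.2, -0.5, 1.5]
grip_width: -0.0001
t=62.05 pos [ 507.9 -300.2  190.2] rot [-180.     -0.     90.05] F [ 0.2 -0.5  1.5] M [ 0.05 -0.06 -0.02] w -0.1 q [ 0.88  0.58 -0.65  1.71  0.41  0.99  0.08]
clock: 62.85
position: [0.4765, -0.3002, 0.1484]
tool_rot: [-3.141, -0.0, 1.572]
force: [-0.0, 0.4, 0.8]
grip_width: 0.0001
t=62.85 pos [ 476.5 -300.2  148.4] rot [-1.7999e+02 -1.0000e-02  9.0040e+01] F [-0.   0.4  0.8] M [ 0.03  0.07 -0.  ] w 0.1 q [ 0.91  0.6  -0.63  1.82  0.45  0.87  0.06]
24 -0.5 -0.8
20 -4.9 8.7
16 -8.7 18.5
12 -11.8 28.5
9 -13.6 36.2
6 -15.1 43.9
3 -16.1 51.7
0 -16.7 59.5
```

View pics/s49.png

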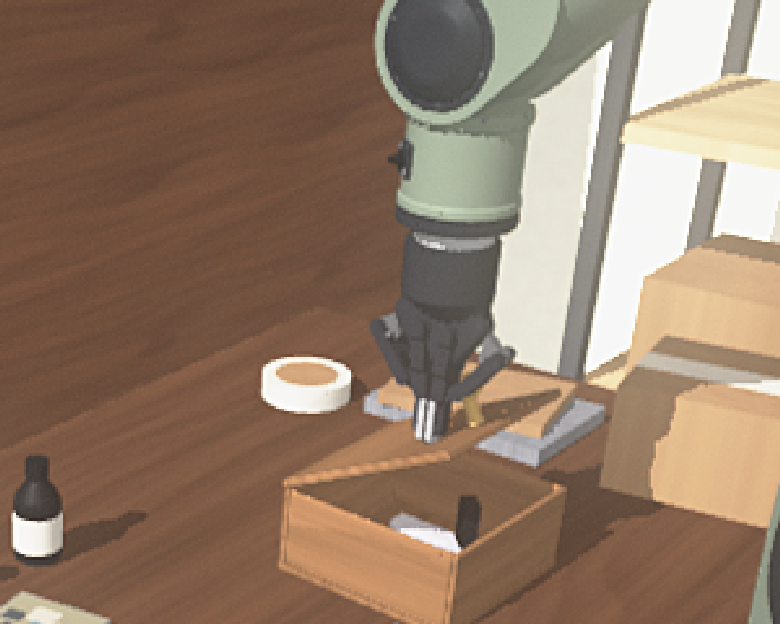

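```bash
python3 -m creep '[{"rx":0,"ry":0,"rz":0,"tx":0,"ty":-3,"tz":5,"hand":1},{"rx":0,"ry":0,"rz":0,"tx":0,"ty":-5,"tz":10,"hand":1},{"rx":0,"ry":0,"rz":0,"tx":0,"ty":-7,"tz":15,"hand":1},{"rx":0,"ry":0,"rz":0,"tx":0,"ty":-9,"tz":20,"hand":1},{"rx":0,"ry":0,"rz":0,"tx":0,"ty":-10.5,"tz":25,"hand":1},{"rx":0,"ry":0,"rz":0,"tx":0,"ty":-12,"tz":30,"hand":1},{"rx":0,"ry":0,"rz":0,"tx":0,"ty":-13.5,"tz":35,"hand":1},{"rx":0,"ry":0,"rz":0,"tx":0,"ty":-14.5,"tz":40,"hand":1}]' 40; python3 -c "
from h import *
tgt()"
python3 -m creep '[{"rx":0,"ry":0,"rz":0,"tx":0,"ty":0,"tz":3,"hand":1},{"rx":0,"ry":0,"rz":0,"tx":0,"ty":0,"tz":6,"hand":1},{"rx":0,"ry":0,"rz":0,"tx":0,"ty":0,"tz":9,"hand":1},{"rx":0,"ry":0,"rz":0,"tx":0,"ty":0,"tz":11,"hand":1},{"rx":0,"ry":0,"rz":0,"tx":0,"ty":0,"tz":13,"hand":1},{"rx":0,"ry":0,"rz":0,"tx":0,"ty":0,"tz":15,"hand":1},{"rx":0,"ry":0,"rz":0,"tx":0,"ty":0,"tz":15,"hand":1}]' 40; python3 - <<'E'
from h import *
tgt()
S=viewer.grab_frame("side");show(S["pixels"],"s50.png",(350,120,520,260),4)
E
```

```text
clock: 63.7
position: [0.4622, -0.3002, 0.1085]
tool_rot: [-3.142, -0.0, 1.572]
force: [-0.4, -0.5, 1.8]
grip_width: 0.0001
t=63.70 pos [ 462.2 -300.2  108.5] rot [-180.     -0.     90.05] F [-0.4 -0.5  1.8] M [ 0.12  0.1  -0.02] w 0.1 q [ 0.9   0.63 -0.6   1.88  0.5   0.78  0.03]
clock: 64.4
position: [0.4623, -0.3002, 0.0937]
tool_rot: [-3.141, -0.0, 1.572]
force: [0.6, 0.3, 0.3]
grip_width: -0.0003
t=64.40 pos [ 462.3 -300.2   93.7] rot [-1.7999e+02 -1.0000e-02  9.0050e+01] F [0.6 0.3 0.3] M [ 0.04 -0.01 -0.03] w -0.3 q [ 0.89  0.66 -0.59  1.88  0.51  0.76  0.01]
```

View pics/s50.png

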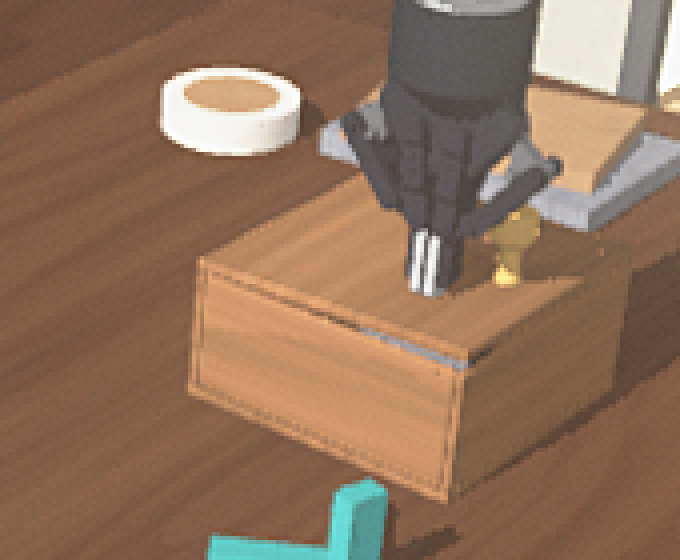

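Nearly shut, with a thin slit still showing at the near rim. I'll press down in 1 mm steps until the force rises.

```bash
python3 -m creep '[{"rx":0,"ry":0,"rz":0,"tx":0,"ty":0,"tz":1,"hand":1},{"rx":0,"ry":0,"rz":0,"tx":0,"ty":0,"tz":2,"hand":1},{"rx":0,"ry":0,"rz":0,"tx":0,"ty":0,"tz":3,"hand":1},{"rx":0,"ry":0,"rz":0,"tx":0,"ty":0,"tz":3.5,"hand":1},{"rx":0,"ry":0,"rz":0,"tx":0,"ty":0,"tz":3.5,"hand":1}]' 40; python3 -c "
from h import *
tgt()"
python3 -m creep '[{"rx":0,"ry":0,"rz":0,"tx":0,"ty":0,"tz":0.7,"hand":1},{"rx":0,"ry":0,"rz":0,"tx":0,"ty":0,"tz":1.3,"hand":1},{"rx":0,"ry":0,"rz":0,"tx":0,"ty":0,"tz":2,"hand":1},{"rx":0,"ry":0,"rz":0,"tx":0,"ty":0,"tz":2,"hand":1}]' 40; python3 -c "
from h import *
tgt()"
```

```text
clock: 64.95
position: [0.4623, -0.3002, 0.0903]
tool_rot: [-3.142, -0.0, 1.572]
force: [-0.2, -0.8, -0.2]
grip_width: -0.0001
t=64.95 pos [ 462.3 -300.2   90.3] rot [-180.     -0.     90.04] F [-0.2 -0.8 -0.2] M [-0.   -0.05  0.04] w -0.1 q [ 0.89  0.66 -0.58  1.89  0.52  0.75  0.01]
clock: 65.35
position: [0.4623, -0.3002, 0.0886]
tool_rot: [-3.142, 0.0, 1.572]
force: [-1.5, 1.1, 4.6]
grip_width: 0.0001
t=65.35 pos [ 462.3 -300.2   88.6] rot [-1.800e+02  1.000e-02  9.004e+01] F [-1.5  1.1  4.6] M [ 0.13  0.4  -0.04] w 0.1 q [ 0.88  0.66 -0.58  1.89  0.52  0.75  0.01]
```

```bash
python3 -m creep '[{"rx":0,"ry":0,"rz":0,"tx":0,"ty":0,"tz":0.7,"hand":1},{"rx":0,"ry":0,"rz":0,"tx":0,"ty":0,"tz":1,"hand":1},{"rx":0,"ry":0,"rz":0,"tx":0,"ty":0,"tz":1,"hand":1},{"rx":0,"ry":0,"rz":0,"tx":0,"ty":0,"tz":1,"hand":1}]' 40; python3 - <<'E'
from h import *
tgt()
S=viewer.grab_frame("side");show(S["pixels"],"s51.png",(350,120,520,260),4)
E
```

```text
clock: 65.75
position: [0.4624, -0.3003, 0.0883]
tool_rot: [3.142, 0.001, 1.571]
force: [-6.8, 3.1, 22.9]
grip_width: -0.0001
t=65.75 pos [ 462.4 -300.3   88.3] rot [1.800e+02 4.000e-02 9.004e+01] F [-6.8  3.1 22.9] M [ 0.66  1.52 -0.02] w -0.1 q [ 0.88  0.66 -0.58  1.89  0.52  0.75  0.01]
```

View pics/s51.png

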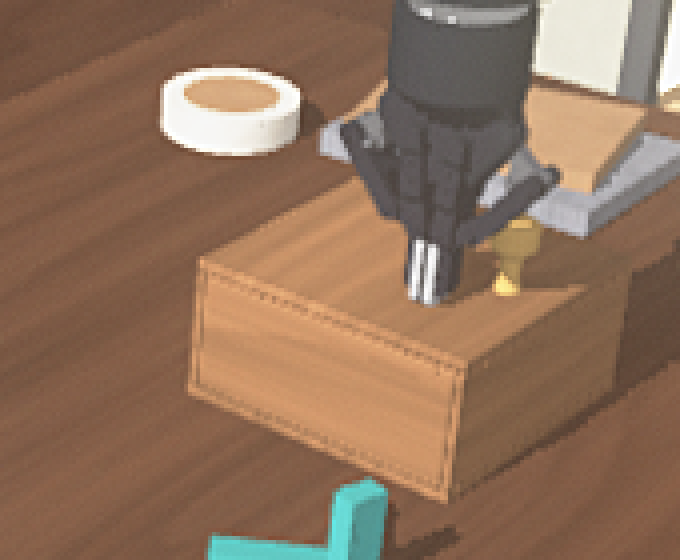

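The lid is fully shut: the slit is gone and the force is a hard stop. Retreating upward and checking the whole scene.

```bash
python3 -m creep '[{"rx":0,"ry":0,"rz":0,"tx":0,"ty":0,"tz":-3,"hand":1},{"rx":0,"ry":0,"rz":0,"tx":0,"ty":0,"tz":-20,"hand":1},{"rx":0,"ry":0,"rz":0,"tx":0,"ty":0,"tz":-60,"hand":1},{"rx":0,"ry":0,"rz":0,"tx":0,"ty":0,"tz":-110,"hand":1},{"rx":0,"ry":0,"rz":0,"tx":0,"ty":0,"tz":-160,"hand":1},{"rx":0,"ry":0,"rz":0,"tx":0,"ty":0,"tz":-200,"hand":1},{"rx":0,"ry":0,"rz":0,"tx":0,"ty":0,"tz":-200,"hand":1}]' 40; python3 - <<'E'
from h import *
tgt()
S=viewer.grab_frame("side");show(S["pixels"],"s52.png");T=viewer.grab_frame("top");show(T["pixels"],"t52.png")
E
```

```text
clock: 66.5
position: [0.4641, -0.3008, 0.2925]
tool_rot: [3.135, 0.004, 1.571]
force: [0.8, 0.8, -0.6]
grip_width: -0.0003
t=66.50 pos [ 464.1 -300.8  292.5] rot [179.65   0.24  90.03] F [ 0.8  0.8 -0.6] M [-0.01 -0.02 -0.  ] w -0.3 q [ 1.    0.41 -0.72  1.7   0.3   1.14  0.19]
```

View pics/s52.png

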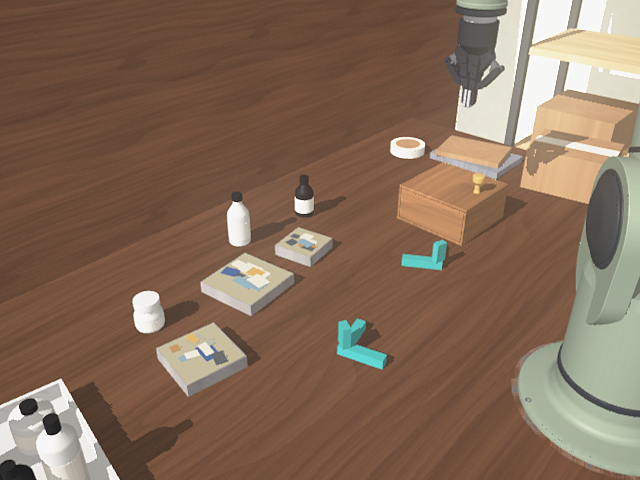

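View pics/t52.png

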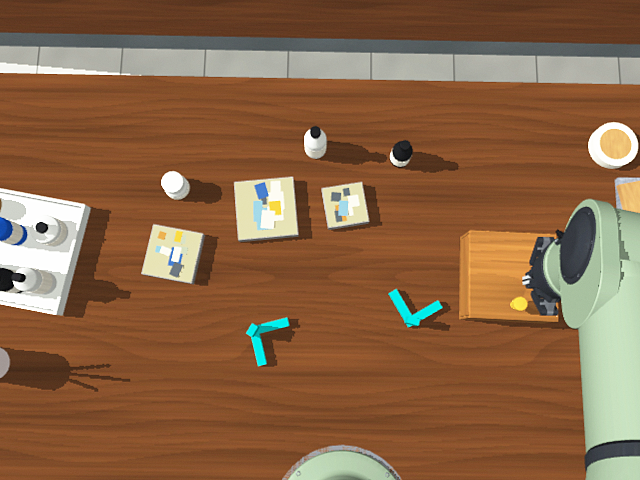

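The side view shows the lid shut with its knob upright at (478,183). The bottles and jar are at their starting pixels (238,220), (304,197) and (148,312), and the robot touches nothing. Handing in.

```bash
python3 -c "
from workcell import bot
print(bot.job_done())"
```

```text
the job is handed in; nothing more can be done
None
```

I checked all three panels with the aluminium square, from the largest to the smallest, left corner then right. The square now lies flat in the tool box with the lid fully shut. I handed the job in at about 66 s; the hand-in gives no verdict.

- **Panels:** At every corner the wrist picture matched a flush-fit overlay, and I held the press for 1.6 s or more. The panel stayed still relative to the square while being pushed.
- **Shifts:** The pushing moved the large panel about 7 mm at its right corner and the small one about 18 mm at its right corner, with similar few-millimetre shifts elsewhere. The small panel was also knocked about 33 mm to the left partway through, so I measured it again before checking it.
- **Weakest check:** At the small panel's right corner the force on the near face came and went. One hold with zero shift unloaded the contact altogether, so I repeated the press; the pictures showed no visible gap throughout.
- **Square and lid:** The wrist and side pictures showed the square released flat on the box floor, clear of the walls. The slit at the rim disappeared as the lid met a hard stop. My last 1 mm press reached 23 N, firmer than the rest of the lowering, which took only a few newtons.
- **Bottles and jar:** They stand at the same pixels as at the start, and nothing fell.
- **Camera disagreement:** The top and wrist cameras differed by about 4 mm, so I relied on the wrist camera and contact.

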